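# Pack up the front of a heavy bench power supply with a pry bar

### The job

The heavy power supply leans forward on its worn front feet: lay the pry bar over the wooden fulcrum block with its blade under the low front edge, push the held handle down gently to raise that edge, swing the handle sideways under the steel bench hook and let go, so that the bar keeps the edge up. Slide the middle-thickness packer, flat on the bench and in line with the strip of tape, about a third of its length under the raised edge. Then free the bar, let the supply down gently to stand level on the packer, and lay the bar flat, low down and clear of the supply, the block and the hook, without shoving the supply out of place, upsetting the tin on it or disturbing the jar and the toolbox.

Things in the scene. Friction and masses are not known exactly. Their poses are not given: they have to be found in the camera images.
- psu: Heavy grey bench power supply (2 to 3.3 kg, loose): case 150 mm deep (x), 200 wide (y), 40 tall, knobbed front facing -x. Rear feet 26 mm long (x +52 to +68, y +-85 mm), worn front feet 16 mm (x -68, y +-85), so it leans forward 0.079 rad. Origin on the bench under its middle; at the start its z is vertical, x points level from front to rear. Raising the front edge turns it about the rear feet.
- psu_edge (a point): Middle of the lower front edge of the power supply's case (edge runs along psu y, 200 mm long). About 16 mm above the bench at the start, 26 mm when the supply stands level.
- psu_edge_a (a point): Point on the same lower edge 90 mm from its middle towards psu +y.
- psu_edge_b (a point): Point on the same lower edge 90 mm from its middle towards psu -y.
- fulcrum: Wooden fulcrum block fixed to the bench about 55 mm out from the supply's edge, about 48 mm to one side of the edge's middle: 44 mm (x) by 76 mm (y), with a rounded ridge (radius 8 mm) along y over its middle, crest 26 mm above the bench. Origin on the bench below the crest's middle; x points towards the supply, y along the ridge.
- hook: Dark steel bench hook fixed about 130 mm behind the fulcrum (x towards the supply): flat roof, underside 40 mm, top 48 mm high, spans x +-12, y -10 to +32 mm, on a post at y +22 to +32 mm. The bar's handle enters from the open -y side. Foot plate 4 mm high: x +-25, y +25 to +55 mm. Origin on the bench below where the tucked bar lies.
- tape: Strip of paper tape on the bench, 100 mm (x) by 34 mm (y), no thickness worth mentioning, in front of the supply on the half that the fulcrum is not on: it marks the line along which the packer goes. Origin at its middle, about 55 mm out from the edge; x points towards the supply.
- bar_rest: Fixed wooden rest for the bar: two battens 30 mm high, 16 mm thick and 70 mm long (along y) at x = +70 and x = -95 mm. Origin on the bench.
- bar_mid (a point): Steel pry bar (0.34 kg), 220 mm long along x; this point at mid-length, 7 mm above its flat underside. Handle 14 x 14 mm from x = -110 to +55 mm; blade 5 mm thick (flush with the underside), 22 mm wide, from x = +55 to the tip at x = +110 mm. z is up at the start, when it lies flat on the rest, aligned with it within 0.05 rad.
- packer_mid (a point): The packer to use: plywood block 110 mm (x) by 34 mm (y) by 26 mm thick, lying flat; point at its centre. Of the three plywood blocks it is the one of middle thickness; they lie side by side in any order.
- thin_packer_mid (a point): Plywood block of the same outline, 13 mm thick (wrong size); point at its centre.
- thick_packer_mid (a point): Plywood block of the same outline, 44 mm thick (wrong size); point at its centre.
- tin: Closed aluminium tin, 48 mm across, 50 mm tall, standing on the rear half of the power supply. Origin at its underside.
- jar: Screw-top jar 60 mm across, 85 mm tall. Origin at its underside.
- toolbox: Open blue metal box 90 x 150 x 50 mm. Origin at its underside.
Mind the look-alikes: they are no part of the job. What is shaped like the part that bears packer_mid but pink is not meant.

How it is judged:
By the outcome, as a careful person would: the job done as asked, in the order asked, and still so for the second after the job is handed in, with the robot touching nothing.
It also fails if it takes over 72 s, if anything falls off the work surface, if the arm or the gripper's body presses on something with over 40 N, if the wrist force passes 120 N, or if a joint passes its speed limit or range.

### The arm

A 6-joint arm with a two-finger parallel gripper is mounted at the origin on the work surface. World frame = base frame: x ahead of the robot, y to its left, z up, the work surface at z = 0. Lengths are in mm, angles in rad, forces in N, time in s.
With the tool pointing down it reaches from about 350 to 850 mm from the base axis. Payload 8.1 kg.
Tool frame: the origin (TCP) lies between the finger pads; the fingertips stand 8 mm ahead of it and the grasp point (between the pads) lies 11 mm behind it (env.tip_extent is the distance from the TCP to the fingertips, in mm); z points along the fingers, y is the direction in which the jaws open and shut (so a half turn about z gives the same grasp; the last joint's range is limited). The gripper opens to 85 mm and grips with 20 to 120 N. Pads are 22 mm wide; open, the fingers measure 114 mm over their backs; the gripper's body (76 mm by 85 mm) begins 54 mm behind the grasp point. The pads swing forward as they close: fully open they stand 13 mm farther back than shut.
Start: joints at [-1.431, 0.13, 1.488, -0, 1.523, -0.085], TCP at [133.767, -584.903, 239.292] pointing down, gripper open.
Joint ranges: [-2.96, 2.96], [-0.89, 2.26], [0.02, 2.5], [-1.34, 4.48], [0, 2.73], [-2.66, 2.66]. Speed limits (rad/s): [2.39, 2.39, 2.79, 3.14, 3.14, 3.14].

### API

Orientations are given as a unit quaternion [w, x, y, z].
In Python, from cell import env gives the robot as it stands.
- The arm moves only by the tool send_rows, never from a script. Its argument "series" is a list of rows, each an object of numbers: "dx", "dy", "dz": the shift along the tool's x, y, z in m; "yaw": the turn about the tool's z in degrees. A call has 1 to 5 rows; each row shifts and turns the commanded pose from where the row before left it, along the tool's axes as they then stand; what a row does not reach is not made up. A row lasts 1/8 s, in which the tool goes at most 62.5 mm and 10.7 degrees, less where a joint would pass 70% of its speed; a pose out of reach is approached as far as the arm can. A call is refused whole if a number of a shift passes 0.0625 or a number of a turn 10.7, either way. A call with a gripper value outside its range is refused whole. "fingers" is the gripper's target within -1 to 1 (shut at 1, half-way at 0, fully open at -1), set as the call begins (left out, the last holds). The fingers move at their own pace and stop on an object; the grip force is fixed at half the most. Time passes only in rows, so rows that do not move let the fingers close. It gives the time, the measured TCP pose, the force and the opening at its end, in the units of the state.
- env.get_obs(): the state, without advancing time (a new reading comes with each control period).
- env.grab_frame(name): name is "scene" or "top" or "wrist"; returns a dict with "img" (384x512x3 uint8, red, green, blue), "fx", "fy", "cx", "cy" (pixels), "R" (3x3) and "t" (3): a world point X has camera coordinates R X + t. Camera axes: x right, y down, z forward; pixel columns grow to the right and rows downward; lengths in mm; the calibration is good to about 2 mm. A picture is of the moment at which its call begins. There is no depth.
- env.close_job(): hands the job in, once; it reports no verdict.
Trained networks look in the newest picture that a camera, given by its name, has taken for a name from the list of things; names that differ only in an ending like _2 or _b are one class to them, and where a whole thing is asked for, a point or a joint stands for the part that bears it (a point fixed in the world has none). Each returns a list of dicts, best first, with "conf" (0 to 1); they miss things now and then, are a little off and sometimes report something else, mostly with a low value. They report only what shows in the picture. A call takes as long as a camera call. They do not tell look-alikes from the thing itself.
- env.boxes_of(name, camera): "box" ([left, top, width, height] in pixels, round what is visible of it).
- env.silhouettes(name, camera): "mask" (384x512 bool, what is visible of it) and "box" ([left, top, width, height] in pixels, round what is visible of it).
The state is a dict: "t": time; "qpos": joint angles; "dq": joint speeds; "tau": joint torques, N m; "ee_pos": TCP position; "orientation": TCP orientation; "force": force on the tool from outside, world axes, zero at the start; "wrist_torque": the same for the moment, N m; "finger_gap": opening from 0.0 (shut) to 1.0 (fully open).
Only numpy, scipy, OpenCV 4.12 (cv2) and the standard library are available. Lean on these libraries where they do the work, as an engineer would, in place of code of your own. Each camera call takes 0.05 s, during which the arm holds its last target.

## Working session

There is one attempt and no reset: what is moved stays moved. The work goes in short steps, Python scripts to look and compute and a tool call to move; the robot and the scene stay as the last step left them, time stands still between calls to the robot, and variables do not carry over. Pictures are saved under pics/ and viewed, and the job is handed in when it is done.

Besides the shell and the picture viewer there is one more tool, called after "Emit:" by a JSON object that holds its "name" and its "arguments". send_rows: Moves the arm, as the interface text tells. Its arguments: {"type":"object","properties":{"series":{"type":"array","items":{"type":"object","properties":{"dx":{"type":"number"},"dy":{"type":"number"},"dz":{"type":"number"},"yaw":{"type":"number"}}}},"fingers":{"type":"number"}},"required":["series"]}

```bash
ls; mkdir -p pics; python3 - <<'E'
from cell import env
import cv2
print(env.get_obs())
for n in ["scene","top","wrist"]:
    f=env.grab_frame(n); cv2.imwrite(f"pics/{n}0.png",f["img"][:,:,::-1])
    print(n,f["fx"],f["fy"],f["cx"],f["cy"],f["R"],f["t"])
E
```

```text
pics
{'t': 0.0, 'qpos': array([-1.43137411e+00,  1.31184017e-01,  1.48929681e+00,  2.27880471e-06,
        1.52296000e+00, -8.53721442e-02]), 'dq': array([-0.00019419, -0.00018757, -0.00048949, -0.00017424,  0.00145865,
        0.00028976]), 'tau': array([-1.61345361e-03, -5.69400465e+01, -5.00561607e+01, -3.78219547e-04,
        1.48336584e-02, -6.24578934e-05]), 'ee_pos': array([ 133.70850541, -584.36846178,  238.22111678]), 'orientation': array([-9.23784497e-04,  9.93689666e-01,  1.12160572e-01, -2.38329255e-05]), 'force': array([-0.08988658, -0.11393889,  0.34960986]), 'wrist_torque': array([ 0.01884173,  0.02520061, -0.01631189]), 'finger_gap': 0.9988768455877993}
scene 380.08362638344107 380.08362638344107 255.85495071827785 190.58821097193444 [[ 0.88317531  0.46903913 -0.00191505]
 [ 0.37178735 -0.70253304 -0.60681257]
 [-0.28596423  0.53520989 -0.79484265]] [-505.57870558 -149.63622478 1260.29206466]
top 465.30808814425205 465.30808814425205 256.5062512754157 190.47561716463593 [[ 0.00877757 -0.99996091 -0.0010681 ]
 [-0.99872378 -0.00871358 -0.04974814]
 [ 0.04973689  0.00150341 -0.99876122]] [   1.65371069  561.05089228 1387.93572388]
wrist 265.6577807774133 265.6577807774133 256.2007574093239 194.22721319406747 [[ 0.2231359  -0.97478527 -0.00201255]
 [-0.9336659  -0.21431578  0.28694379]
 [-0.2801399  -0.06214841 -0.95794531]] [-598.70224072  -37.38810141  380.1626273 ]
```

View pics/scene0.png

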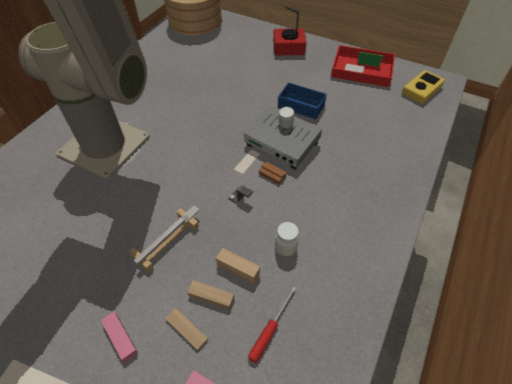

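View pics/top0.png

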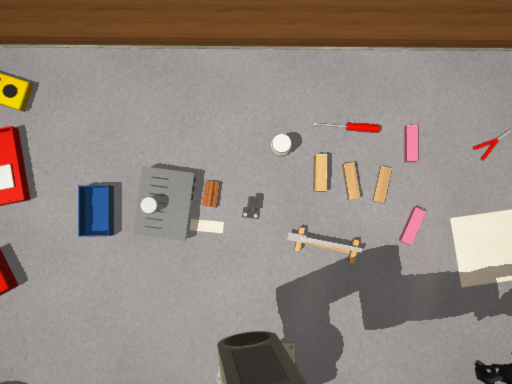

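View pics/wrist0.png

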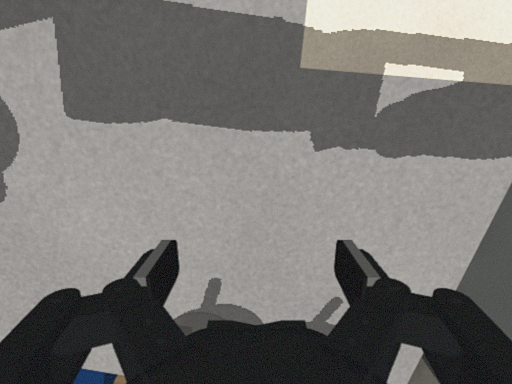

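Overview: the PSU is at top px (165,202) with its knobbed front towards image right. The fulcrum is at (211,193), tape at (209,227), hook at (252,207) and bar on its rest at (327,242). Packer candidates are the three plywood blocks at (320,172), (351,180) and (382,184). The pink look-alikes are at (412,143) and (413,226).

```bash
cat > h.py <<'E'
from cell import env
import numpy as np, cv2
def w(f,u,v,z):
    R=np.array(f["R"]);t=np.array(f["t"]);c=-R.T@t
    d=R.T@np.array([(u-f["cx"])/f["fx"],(v-f["cy"])/f["fy"],1.0])
    return c+d*(z-c[2])/d[2]
def p(f,X):
    q=np.array(f["R"])@np.array(X,float)+np.array(f["t"])
    return np.array([f["fx"]*q[0]/q[2]+f["cx"],f["fy"]*q[1]/q[2]+f["cy"]])
def crop(f,x0,y0,x1,y1,s,name,pts=[]):
    im=f["img"][y0:y1,x0:x1,::-1].copy()
    im=cv2.resize(im,None,fx=s,fy=s,interpolation=cv2.INTER_CUBIC)
    for a in pts:
        u=p(f,a); cv2.circle(im,(int((u[0]-x0+.5)*s),int((u[1]-y0+.5)*s)),2,(0,255,0),-1)
    cv2.imwrite("pics/"+name,im)
E
python3 - <<'E'
from h import *
F={n:env.grab_frame(n) for n in ["top","scene"]}
zz=dict(psu=50,fulcrum=20,hook=48,tape=0,bar_rest=30,bar_mid=37,packer_mid=26,thin_packer_mid=13,thick_packer_mid=44,tin=100,jar=85,toolbox=50)
for n in zz:
  for c in F:
    for d in env.silhouettes(n,c)[:4]:
        m=d["mask"].astype(np.uint8)
        if m.sum()<5: continue
        cs,_=cv2.findContours(m,0,2); c0=max(cs,key=len)
        r=cv2.minAreaRect(c0); 
        print(n,c,round(d["conf"],2),d["box"],int(m.sum()),"c",np.round(r[0],1), "w",np.round(w(F[c],*r[0],zz[n]),0)[:2])
        if c=="top":
            b=cv2.boxPoints(r); print("    ",[list(np.round(w(F[c],*q,zz[n])[:2],0)) for q in b])
crop(F["top"],130,150,280,260,5,"topA.png")
crop(F["top"],270,130,430,260,5,"topB.png")
crop(F["scene"],220,90,340,210,5,"scA.png")
crop(F["scene"],120,195,300,355,4,"scB.png")
E
```

```text
psu top 0.83 [129.3, 168.1, 64.9, 71.8] 3403 c [164.1 203.5] w [519. 277.]
     [[np.float64(429.0), np.float64(368.0)], [np.float64(630.0), np.float64(344.0)], [np.float64(609.0), np.float64(186.0)], [np.float64(408.0), np.float64(211.0)]]
psu scene 0.79 [244.6, 104.2, 75.7, 63.6] 2597 c [281.3 134.9] w [520. 273.]
fulcrum top 0.93 [199.4, 181.6, 22.9, 25.1] 387 c [210.3 193.5] w [550. 145.]
     [[np.float64(515.0), np.float64(173.0)], [np.float64(591.0), np.float64(163.0)], [np.float64(586.0), np.float64(118.0)], [np.float64(509.0), np.float64(127.0)]]
fulcrum scene 0.57 [256.7, 160.9, 25.8, 25.1] 370 c [271.5 172.7] w [552. 140.]
fulcrum scene 0.39 [136.1, 205.3, 62.1, 56.9] 546 c [165.4 234.3] w [ 396. -190.]
hook top 0.77 [241.5, 198.3, 20.2, 21.3] 263 c [251.4 206.9] w [511.  21.]
     [[np.float64(483.0), np.float64(50.0)], [np.float64(547.0), np.float64(40.0)], [np.float64(539.0), np.float64(-8.0)], [np.float64(475.0), np.float64(2.0)]]
hook scene 0.64 [230.5, 186.2, 22.4, 17.4] 237 c [240.3 194.3] w [519.   6.]
tape top 0.63 [191.2, 219.9, 32.1, 17.5] 418 c [206.4 225.8] w 
[... 3933 characters left out ...]
 0.84 [274.6, 110.9, 20.7, 16.1] 284 c [285. 117.] w [516. 303.]
tin scene 0.55 [241.4, 107.0, 79.4, 62.6] 2607 c [281.5 135. ] w [541. 225.]
jar top 0.7 [270.6, 136.8, 20.8, 19.0] 303 c [280.7 145.1] w [689. -62.]
     [[np.float64(706.0), np.float64(-27.0)], [np.float64(724.0), np.float64(-79.0)], [np.float64(672.0), np.float64(-96.0)], [np.float64(654.0), np.float64(-45.0)]]
jar scene 0.55 [275.0, 219.6, 23.0, 36.7] 638 c [286.  238.5] w [703. -84.]
toolbox top 0.76 [76.8, 185.7, 35.9, 48.5] 1810 c [ 95.5 210.5] w [496. 478.]
     [[np.float64(571.0), np.float64(531.0)], [np.float64(572.0), np.float64(428.0)], [np.float64(422.0), np.float64(425.0)], [np.float64(421.0), np.float64(527.0)]]
```

View pics/topA.png

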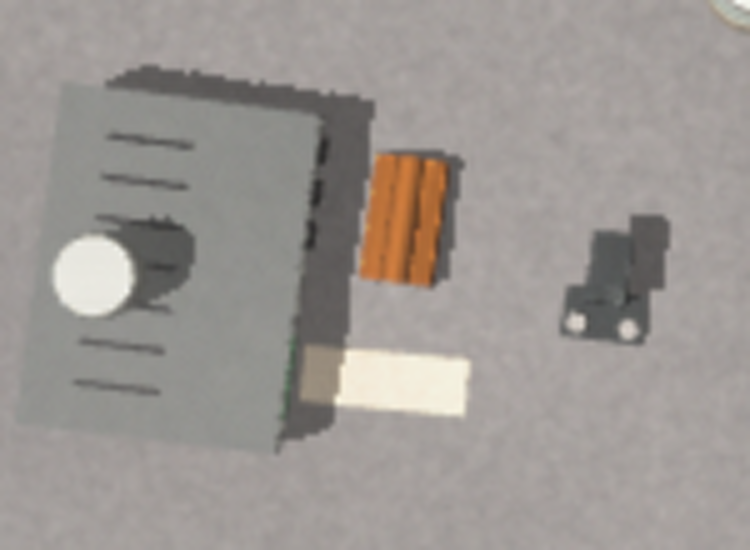

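View pics/topB.png

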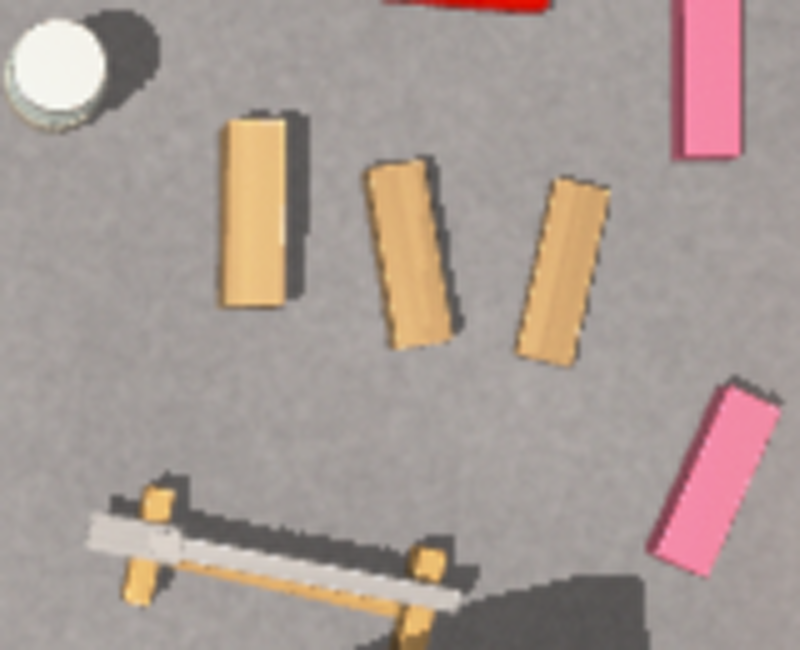

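View pics/scA.png

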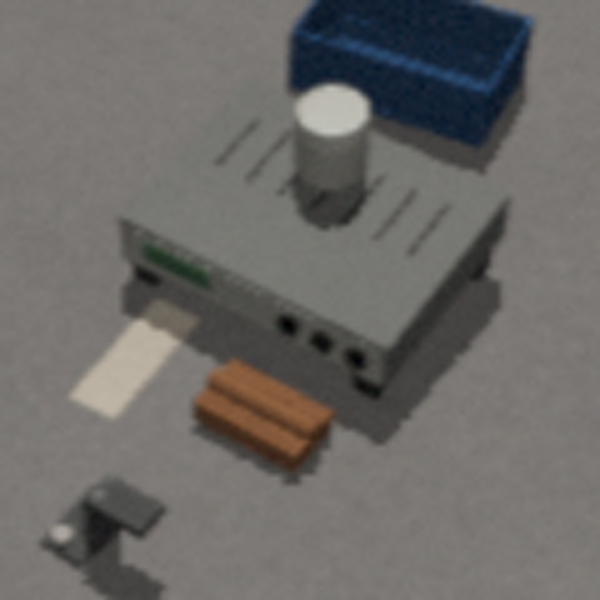

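View pics/scB.png

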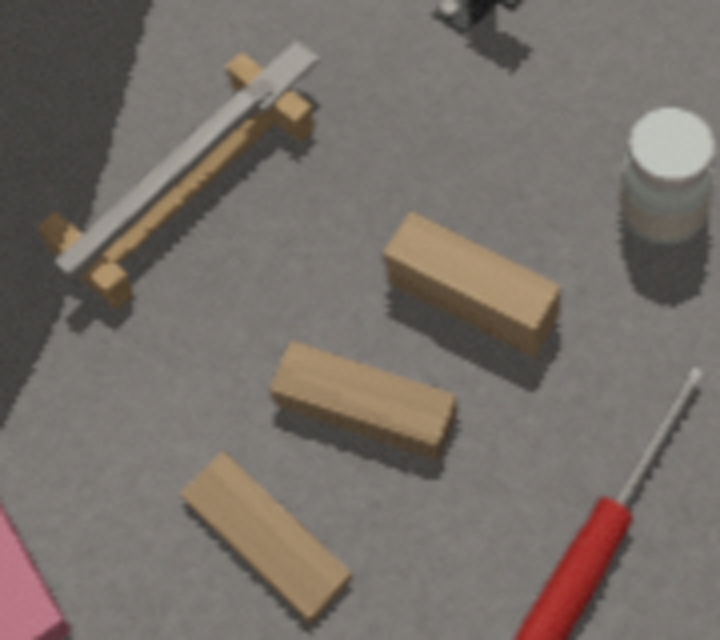

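```bash
cat >> h.py <<'E'
def pose():
    o=env.get_obs(); q=o["orientation"]; W,X,Y,Z=q
    R=np.array([[1-2*(Y*Y+Z*Z),2*(X*Y-W*Z),2*(X*Z+W*Y)],[2*(X*Y+W*Z),1-2*(X*X+Z*Z),2*(Y*Z-W*X)],[2*(X*Z-W*Y),2*(Y*Z+W*X),1-2*(X*X+Y*Y)]])
    return o["ee_pos"],R,o
def plan(start,psi0,goal,psi1,n):
    """rows: dx dy dz in m, yaw deg; psi = world angle of tool x (deg)"""
    s=np.array(start,float);g=np.array(goal,float)
    dyaw=-(psi1-psi0)
    for k in range(n):
        psi=np.radians(psi0+(psi1-psi0)*k/n)
        d=(g-s)/n
        dx=d[0]*np.cos(psi)+d[1]*np.sin(psi); dy=d[0]*np.sin(psi)-d[1]*np.cos(psi)
        print('{"dx":%.4f,"dy":%.4f,"dz":%.4f,"yaw":%.2f}'%(dx/1e3,dy/1e3,-d[2]/1e3,dyaw/n))
def psi():
    P,R,o=pose(); return np.degrees(np.arctan2(R[1,0],R[0,0]))
E
python3 - <<'E'
from h import *
P,R,o=pose(); f=env.grab_frame("wrist"); Rc=np.array(f["R"]); c=-Rc.T@np.array(f["t"])
print("cam in tool",R.T@(c-P),"cam z axis in tool",R.T@Rc[2], R.T@Rc[0],psi())
# bar endpoints rough at z 37
t=env.grab_frame("top")
for q in [(270+88/5,130+532/5),(270+462/5,130+602/5)]: print(w(t,*q,38))
plan(P,psi(),[400,-215,180],79.3,10)
E
```

```text
cam in tool [  73.36404165   -0.31011998 -135.33489159] cam z axis in tool [-2.87094820e-01 -3.14549665e-04  9.57902117e-01] [2.33583617e-04 9.99999893e-01 3.98381287e-04] 12.878271701400877
[425.14175241 -86.2741315   38.        ]
[ 386.05380471 -306.50111493   38.        ]
{"dx":0.0342,"dy":-0.0301,"dz":0.0059,"yaw":-6.64}
{"dx":0.0375,"dy":-0.0260,"dz":0.0059,"yaw":-6.64}
{"dx":0.0402,"dy":-0.0215,"dz":0.0059,"yaw":-6.64}
{"dx":0.0424,"dy":-0.0167,"dz":0.0059,"yaw":-6.64}
{"dx":0.0441,"dy":-0.0117,"dz":0.0059,"yaw":-6.64}
{"dx":0.0451,"dy":-0.0065,"dz":0.0059,"yaw":-6.64}
{"dx":0.0456,"dy":-0.0012,"dz":0.0059,"yaw":-6.64}
{"dx":0.0454,"dy":0.0041,"dz":0.0059,"yaw":-6.64}
{"dx":0.0446,"dy":0.0093,"dz":0.0059,"yaw":-6.64}
{"dx":0.0432,"dy":0.0144,"dz":0.0059,"yaw":-6.64}
```

Emit:
{"name": "send_rows", "arguments": {"series": [{"dx": 0.034,"dy": -0.03,"dz": 0.006,"yaw": -6.64},{"dx": 0.0375,"dy": -0.026,"dz": 0.006,"yaw": -6.64},{"dx": 0.04,"dy": -0.0215,"dz": 0.006,"yaw": -6.64},{"dx": 0.0425,"dy": -0.0165,"dz": 0.006,"yaw": -6.64},{"dx": 0.044,"dy": -0.012,"dz": 0.006,"yaw": -6.64}], "fingers": -0.3}}

```text
t: 2.17
ee_pos: [267.2, -398.8, 209.3]
orientation: [0.0, 0.92, 0.393, 0.0]
force: [-0.8, -0.7, -0.1]
finger_gap: 0.652
```

Emit:
{"name": "send_rows", "arguments": {"series": [{"dx": 0.045,"dy": -0.0065,"dz": 0.006,"yaw": -6.64},{"dx": 0.0455,"dy": -0.001,"dz": 0.006,"yaw": -6.64},{"dx": 0.0455,"dy": 0.004,"dz": 0.006,"yaw": -6.64},{"dx": 0.0445,"dy": 0.0095,"dz": 0.006,"yaw": -6.64},{"dx": 0.043,"dy": 0.0145,"dz": 0.006,"yaw": -6.64}]}}

```text
t: 2.8
ee_pos: [400.6, -214.4, 179.4]
orientation: [0.0, 0.769, 0.639, 0.0]
force: [0.3, -0.5, -0.4]
finger_gap: 0.65
```

```bash
python3 - <<'E'
from h import *
P,R,o=pose(); print(P,psi(),o["t"],o["finger_gap"])
f=env.grab_frame("wrist"); cv2.imwrite("pics/w1.png",f["img"][:,:,::-1]); P,R,o=pose(); print(P,psi())
np.savez("w1.npz",**f)
E
```

```text
[ 400.64973436 -214.43728916  179.41975346] 79.49486221519889 2.8 0.6496042499668887
[ 402.60998583 -210.3412748   178.48154013] 79.93374021034539
```

View pics/w1.png

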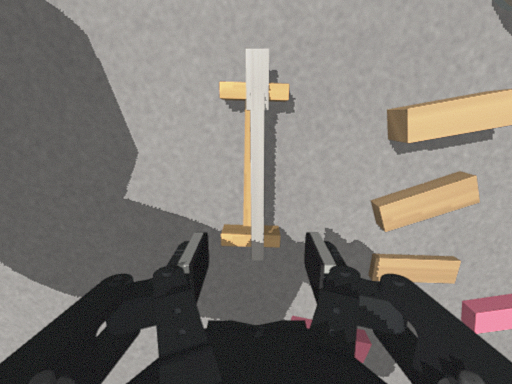

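The wrist view shows the bar's tip at about (258,49), its handle end at about (258,260), and the battens at rows 91 and 237. The packers to the right are plainly ordered thick, mid, thin from far to near.

```bash
python3 - <<'E'
from h import *
f=dict(np.load("w1.npz"))
crop(f,200,30,320,280,3,"w1c.png")
a=w(f,257.5,49,35);b=w(f,257.5,251,44);b2=w(f,257.5,260,31);print(a,b,b2,np.linalg.norm((a-b)[:2]),np.degrees(np.arctan2(*(a-b)[1::-1])))
for n,z in [("bar_mid",40)]:
  for d in env.silhouettes(n,"wrist")[:1]:
    m=d["mask"]; print(d["conf"],d["box"])
    ys=np.where(m.any(1))[0]
    for y in range(ys[0],ys[-1],15): 
        xs=np.where(m[y])[0]; print(y,xs.min(),xs.max())
E
```

```text
[426.25571306 -84.03267831  35.        ] [ 388.65516702 -288.45104091   44.        ] [ 385.2422146 -307.3517188   31.       ] 207.84770394262767 79.57756211072322
0.6 [244.4, 47.3, 23.4, 210.5]
49 247 268
64 246 268
79 246 268
94 246 268
109 248 268
124 251 264
139 251 264
154 251 264
169 251 263
184 251 263
199 251 263
214 251 263
229 251 263
244 252 263
259 252 263
```

View pics/w1c.png

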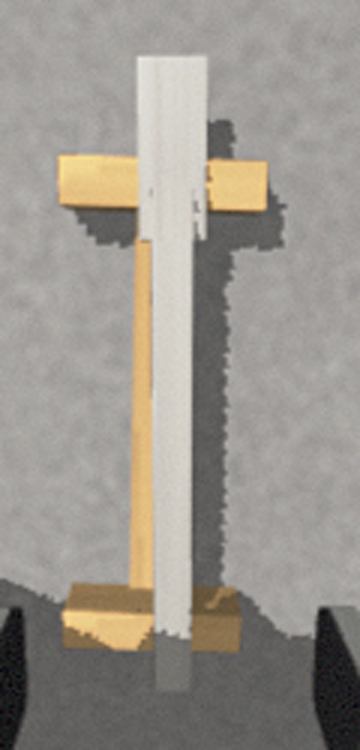

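```bash
python3 - <<'E'
from h import *
f=dict(np.load("w1.npz"))
a=w(f,257.3,48.5,35);b=w(f,257.5,259.5,44);print(a,b,np.linalg.norm((a-b)[:2]),np.degrees(np.arctan2(*(a-b)[1::-1])))
P,R,o=pose();print(P,psi())
plan([402.6,-210.3,178.5],79.9,[525,80,185],82,7)
E
```

```text
[426.14656597 -83.58175236  35.        ] [ 386.68854374 -299.15452907   44.        ] 219.15418677166878 79.62751097392967
[ 401.31029242 -212.31337275  178.69576624] 79.67643064384845
{"dx":0.0439,"dy":0.0099,"dz":-0.0009,"yaw":-0.30}
{"dx":0.0438,"dy":0.0102,"dz":-0.0009,"yaw":-0.30}
{"dx":0.0438,"dy":0.0104,"dz":-0.0009,"yaw":-0.30}
{"dx":0.0437,"dy":0.0106,"dz":-0.0009,"yaw":-0.30}
{"dx":0.0437,"dy":0.0109,"dz":-0.0009,"yaw":-0.30}
{"dx":0.0436,"dy":0.0111,"dz":-0.0009,"yaw":-0.30}
{"dx":0.0436,"dy":0.0113,"dz":-0.0009,"yaw":-0.30}
```

Emit:
{"name": "send_rows", "arguments": {"series": [{"dx": 0.044,"dy": 0.01,"dz": -0.001,"yaw": -0.3},{"dx": 0.044,"dy": 0.01,"dz": -0.001,"yaw": -0.3},{"dx": 0.044,"dy": 0.0105,"dz": -0.001,"yaw": -0.3},{"dx": 0.044,"dy": 0.011,"dz": -0.001,"yaw": -0.3},{"dx": 0.044,"dy": 0.011,"dz": -0.001,"yaw": -0.3}]}}

```text
t: 3.52
ee_pos: [490.7, -7.7, 184.7]
orientation: [0.0, 0.762, 0.647, 0.0]
force: [1.1, -0.8, -0.3]
finger_gap: 0.648
```

Emit:
{"name": "send_rows", "arguments": {"series": [{"dx": 0.043,"dy": 0.011,"dz": -0.001,"yaw": -0.3},{"dx": 0.043,"dy": 0.011,"dz": -0.001,"yaw": -0.3},{"dx": 0.0}]}}

```text
invalid input
```

```bash
python3 - <<'E'
from h import *
f=env.grab_frame("wrist"); cv2.imwrite("pics/w2.png",f["img"][:,:,::-1]); P,R,o=pose(); print(P,psi(),o["t"])
np.savez("w2.npz",**f)
cv2.imwrite("pics/w2x.png",cv2.resize(f["img"][20:320,100:500,::-1],None,fx=2,fy=2,interpolation=cv2.INTER_CUBIC))
E
```

```text
[492.16857047  -3.3507965  184.94851507] 80.80993299848413 3.575
```

View pics/w2x.png

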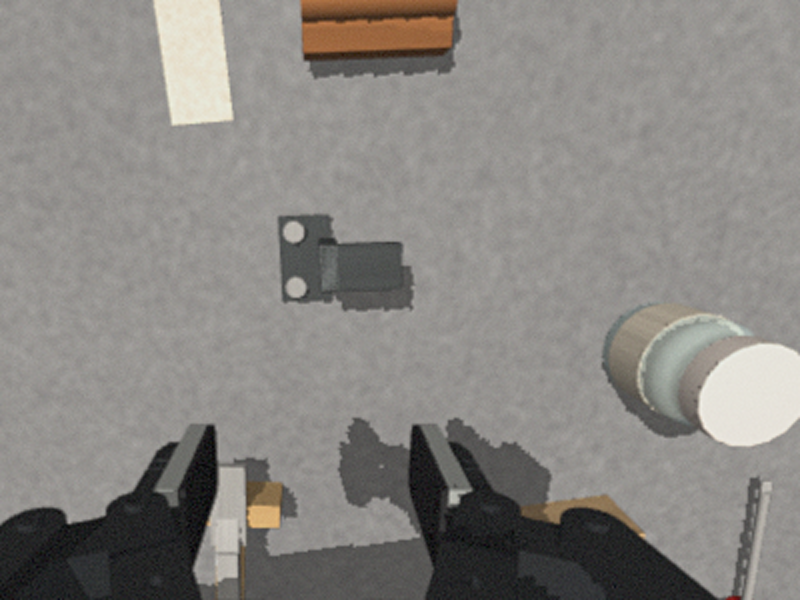

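The hook is in view with its roof at about (280,153), open to image right, and the tape and fulcrum are at the top edge. I'll move further forward.

Emit:
{"name": "send_rows", "arguments": {"series": [{"dx": 0.043,"dy": 0.011,"dz": 0.0,"yaw": -0.3},{"dx": 0.043,"dy": 0.011,"dz": 0.0,"yaw": -0.3},{"dx": 0.0,"dy": 0.0,"dz": 0.0,"yaw": 0.0}]}}

```text
t: 3.95
ee_pos: [526.2, 74.8, 184.4]
orientation: [-0.0, 0.758, 0.653, 0.0]
force: [-0.1, -0.5, -0.3]
finger_gap: 0.649
```

```bash
python3 - <<'E'
from h import *
f=env.grab_frame("wrist"); P,R,o=pose(); print(P,psi(),o["t"])
np.savez("w3.npz",**f)
cv2.imwrite("pics/w3x.png",cv2.resize(f["img"][0:300,100:500,::-1],None,fx=2,fy=2,interpolation=cv2.INTER_CUBIC))
E
```

```text
[525.64871188  73.4181983  184.25151693] 81.44133690611673 4.0
```

View pics/w3x.png

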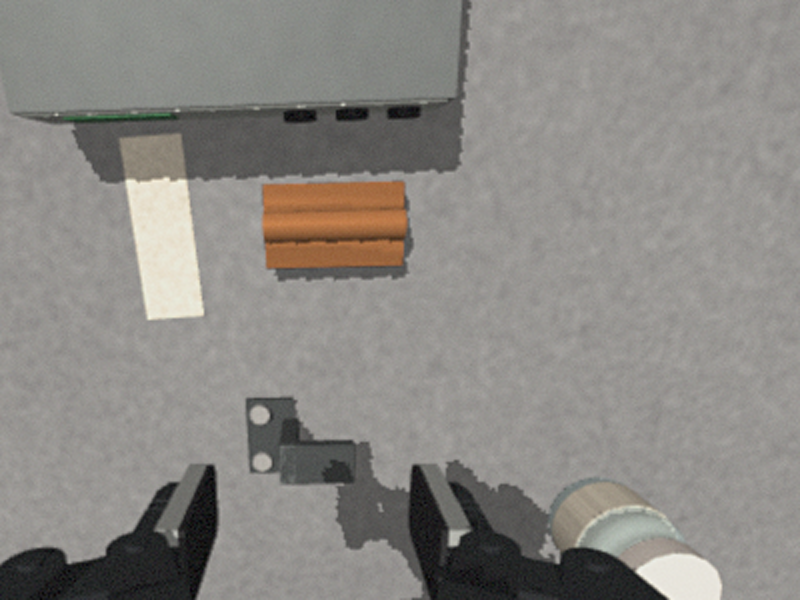

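```bash
python3 - <<'E'
from h import *
f=dict(np.load("w3.npz"))
crop(f,100,30,350,150,3,"w3a.png"); crop(f,210,190,300,250,8,"w3b.png")
g=lambda u,v,z:w(f,u/2+100-.25,v/2-.25,z)
ang=lambda a,b:np.degrees(np.arctan2(b[1]-a[1],b[0]-a[0]))
T=[g(*q,0) for q in [(121,138),(182,133),(204,315),(148,320)]]
inn=(T[0]+T[1])/2;out=(T[2]+T[3])/2
print("tape",T,"centre",(inn+out)/2,"ang",ang(out,inn),np.linalg.norm(inn-out),np.linalg.norm(T[0]-T[1]))
a=g(264,227,26);b=g(407,224,26);print("fulc",(a+b)/2,ang(a,b)+90,np.linalg.norm(a-b))
a=g(12,113,56);b=g(458,97,56);print("psu front top",a,b,(a+b)/2,ang(a,b)+90,np.linalg.norm(a-b))
H=[g(*q,48) for q in [(283,447),(354,441),(356,482),(283,484)]];print("roof",H, [np.linalg.norm(H[i]-H[i-1]) for i in range(4)])
P=[g(*q,4) for q in [(246,398),(296,397),(247,472)]];print("plate",P)
E
```

```text
tape [array([439.807334  , 211.10517428,   0.        ]), array([473.57961443, 208.59475632,   0.        ]), array([464.92576011, 108.61638254,   0.        ]), array([430.79933214, 110.64867937,   0.        ])] centre [452.27801017 159.74124813   0.        ] ang 84.9642355754415 100.60576245091706 33.865456203353965
fulc [549.27785096 147.95395244  26.        ] 82.6498130962539 75.57175068847386
psu front top [411.06033059 217.14115008  56.        ] [609.42900727 193.97718391  56.        ] [510.24466893 205.55916699  56.        ] 83.33960408516249 199.71655218217919
roof [array([503.90003187,  36.41897352,  48.        ]), array([543.09637385,  34.1716879 ,  48.        ]), array([541.08473613,   9.37567924,  48.        ]), array([500.21562748,  14.21259854,  48.        ])] [np.float64(22.509951696208567), np.float64(39.26071213413976), np.float64(24.877474387632965), np.float64(41.15434157151952)]
plate [array([481.06612687,  54.4021353 ,   4.        ]), array([512.00078592,  50.44730728,   4.        ]), array([472.44880863,   4.63046554,   4.        ])]
```

View pics/w3a.png

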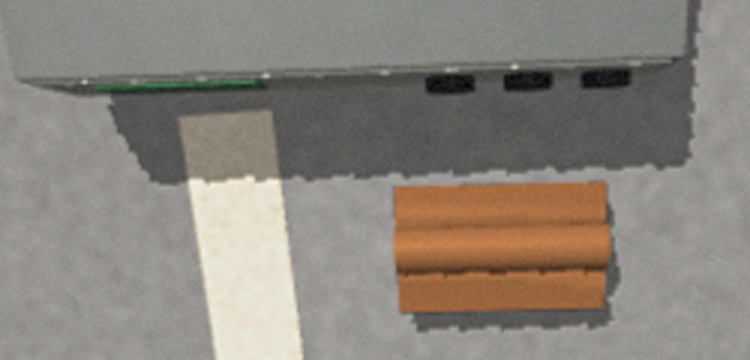

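View pics/w3b.png

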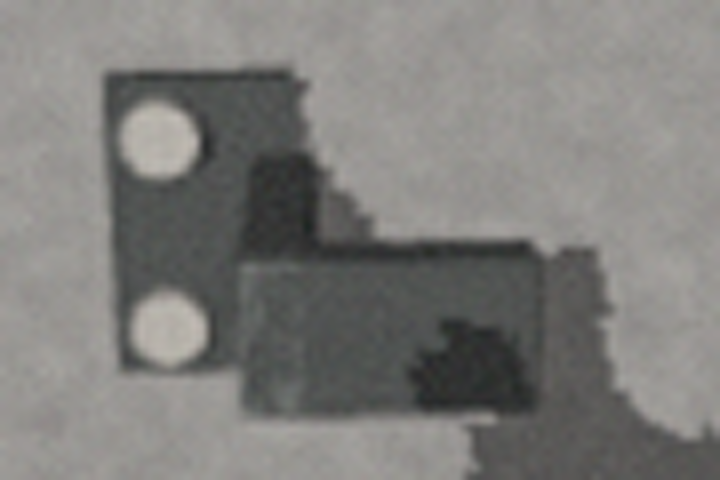

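```bash
python3 - <<'E'
from h import *
P,R,o=pose();print(P,psi())
plan(P,psi(),[397.7,-238.6,80],79.6,8)
E
```

```text
[525.64871188  73.4181983  184.25151693] 81.44133690611673
{"dx":-0.0409,"dy":-0.0100,"dz":0.0130,"yaw":0.23}
{"dx":-0.0410,"dy":-0.0098,"dz":0.0130,"yaw":0.23}
{"dx":-0.0410,"dy":-0.0097,"dz":0.0130,"yaw":0.23}
{"dx":-0.0411,"dy":-0.0095,"dz":0.0130,"yaw":0.23}
{"dx":-0.0411,"dy":-0.0094,"dz":0.0130,"yaw":0.23}
{"dx":-0.0411,"dy":-0.0092,"dz":0.0130,"yaw":0.23}
{"dx":-0.0412,"dy":-0.0090,"dz":0.0130,"yaw":0.23}
{"dx":-0.0412,"dy":-0.0089,"dz":0.0130,"yaw":0.23}
```

Emit:
{"name": "send_rows", "arguments": {"series": [{"dx": -0.041,"dy": -0.01,"dz": 0.013,"yaw": 0.23},{"dx": -0.041,"dy": -0.01,"dz": 0.013,"yaw": 0.23},{"dx": -0.041,"dy": -0.0095,"dz": 0.013,"yaw": 0.23},{"dx": -0.041,"dy": -0.0095,"dz": 0.013,"yaw": 0.23},{"dx": -0.041,"dy": -0.0095,"dz": 0.013,"yaw": 0.23}]}}

```text
t: 4.62
ee_pos: [443.8, -124.2, 119.1]
orientation: [0.0, 0.765, 0.644, -0.0]
force: [0.3, 0.4, 0.2]
finger_gap: 0.645
```

Emit:
{"name": "send_rows", "arguments": {"series": [{"dx": -0.041,"dy": -0.009,"dz": 0.013,"yaw": 0.23},{"dx": -0.041,"dy": -0.009,"dz": 0.013,"yaw": 0.23},{"dx": -0.041,"dy": -0.009,"dz": 0.013,"yaw": 0.23},{"dx": 0,"dy": 0,"dz": 0.0,"yaw": 0}]}}

```text
t: 5.12
ee_pos: [394.5, -240.7, 79.4]
orientation: [-0.001, 0.77, 0.638, -0.001]
force: [0.0, -0.2, 0.4]
finger_gap: 0.65
```

```bash
python3 - <<'E'
from h import *
f=env.grab_frame("wrist"); P,R,o=pose(); print(P,psi(),o["t"])
cv2.imwrite("pics/w4.png",f["img"][:,:,::-1])
a=np.array([406.4,-191.4]);d=np.array([np.cos(np.radians(79.6)),np.sin(np.radians(79.6))])
r=P[:2]-a; print("bar x",r@d,"lat",r@np.array([d[1],-d[0]]))
E
```

```text
[ 395.53564257 -239.56314878   79.95022107] 79.27440018374479 5.175
bar x -49.33312360451454 lat -1.991501568908564
```

View pics/w4.png

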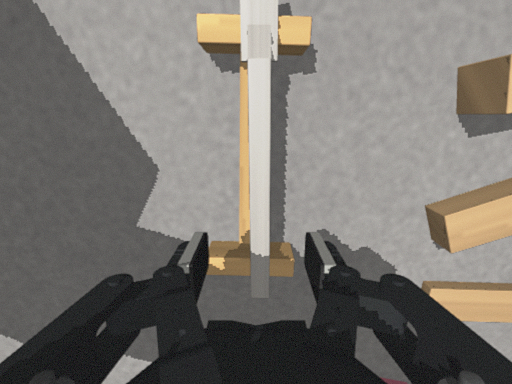

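The bar lies centred between the jaws, about 2 mm to the right, with both battens clear of the pads. I'll go down and grip it.

Emit:
{"name": "send_rows", "arguments": {"series": [{"dx": 0.0015,"dy": 0.002,"dz": 0.017,"yaw": 0},{"dx": 0,"dy": 0,"dz": 0.017,"yaw": 0},{"dx": 0,"dy": 0,"dz": 0.013,"yaw": 0},{"dx": 0,"dy": 0,"dz": 0.004,"yaw": 0}]}}

```text
t: 5.68
ee_pos: [398.7, -235.8, 27.6]
orientation: [-0.001, 0.768, 0.64, -0.0]
force: [-0.6, 0.1, 0.4]
finger_gap: 0.649
```

Emit:
{"name": "send_rows", "arguments": {"series": [{"dx": 0,"dy": 0,"dz": 0,"yaw": 0},{"dx": 0,"dy": 0,"dz": 0,"yaw": 0},{"dx": 0,"dy": 0,"dz": 0,"yaw": 0},{"dx": 0,"dy": 0,"dz": 0,"yaw": 0}], "fingers": 1}}

```text
t: 6.18
ee_pos: [400.0, -237.3, 30.0]
orientation: [0.001, 0.769, 0.64, 0.0]
force: [-0.9, 0.8, 4.9]
finger_gap: 0.146
```

Emit:
{"name": "send_rows", "arguments": {"series": [{"dx": 0,"dy": 0,"dz": -0.015,"yaw": 0},{"dx": 0,"dy": 0,"dz": -0.03,"yaw": 0},{"dx": 0,"dy": 0,"dz": -0.03,"yaw": 0},{"dx": 0,"dy": 0,"dz": 0,"yaw": 0}]}}

```text
t: 6.68
ee_pos: [401.3, -238.3, 107.3]
orientation: [0.003, 0.769, 0.64, 0.001]
force: [-0.0, 0.4, -3.6]
finger_gap: 0.153
```

```bash
python3 - <<'E'
from h import *
f=env.grab_frame("wrist"); P,R,o=pose(); print(P,psi(),o)
cv2.imwrite("pics/w5.png",f["img"][:,:,::-1])
s=env.grab_frame("scene"); crop(s,100,170,250,300,5,"s5.png")
E
```

```text
[ 400.219522   -237.49910196  105.30169685] 79.5365843189352 {'t': 6.725, 'qpos': array([-6.45815302e-01, -1.33626070e-01,  2.00328588e+00,  8.85286342e-06,
        1.26912744e+00, -4.63198432e-01]), 'dq': array([ 0.00043408,  0.03181317,  0.03942424, -0.0001255 , -0.00881561,
       -0.00040068]), 'tau': array([ 1.52253202e-02, -4.28167355e+01, -5.00725794e+01,  1.10031820e-01,
        2.34394446e-01,  2.10795741e-03]), 'ee_pos': array([ 400.219522  , -237.49910196,  105.30169685]), 'orientation': array([1.36451220e-03, 7.68636390e-01, 6.39684401e-01, 3.25118253e-04]), 'force': array([-0.03287238,  0.7979033 , -4.8644932 ]), 'wrist_torque': array([-0.12143662,  0.03261426, -0.00743947]), 'finger_gap': 0.15173059148931387}
```

View pics/w5.png

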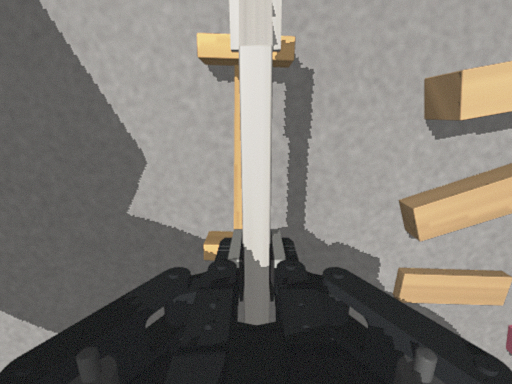

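View pics/s5.png

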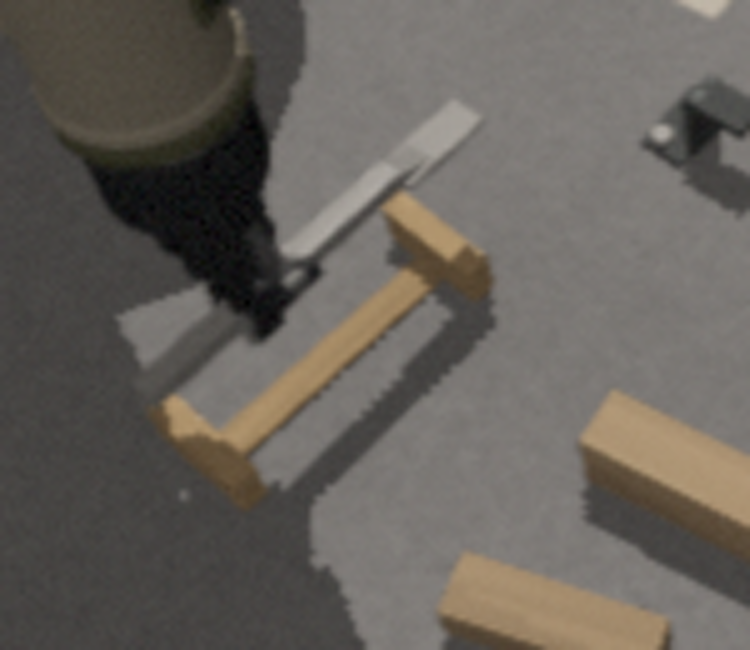

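```bash
cat >> h.py <<'E'
from scipy.optimize import least_squares
def barpt(f,th,g,h,x,z,y=0):
    """project bar point (bar frame x, z up from underside) with pitch th (nose down +), grip bar-x g, bar centre h mm above TCP (tool -z)"""
    X=x-g; Z=z-7
    tx=X*np.cos(th)+Z*np.sin(th); tz=-(-X*np.sin(th)+Z*np.cos(th))-h
    pc=np.array([tx-73.36,y+.31,tz+135.33])
    zc=np.array([-.2871,0,.9579]); xc=np.array([0,1,0]); yc=np.cross(zc,xc)
    q=np.array([xc@pc,yc@pc,zc@pc])
    return f["fx"]*q[0]/q[2]+f["cx"],f["fy"]*q[1]/q[2]+f["cy"]
def fitbar(f,obs,h=7.5,th0=0,g0=-48):
    """obs: list of (x,z,row)"""
    r=least_squares(lambda a:[barpt(f,a[0],a[1],h,x,z)[1]-v for x,z,v in obs],[th0,g0])
    return r.x, r.fun
E
python3 - <<'E'
from h import *
f=env.grab_frame("wrist")
print(fitbar(f,[(55,14,44),(-110,14,322)]))
crop(f,210,0,310,100,6,"w5c.png")
E
```

```text
(array([ -0.407127  , -47.87255159]), array([0., 0.]))
```

View pics/w5c.png

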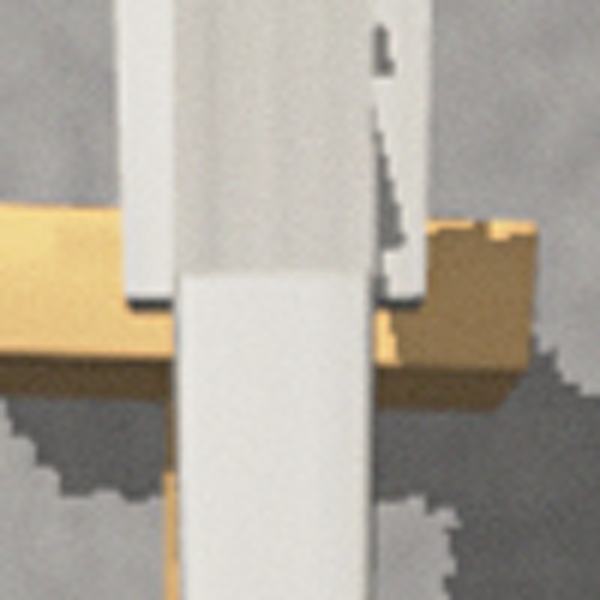

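```bash
cat >> h.py <<'E'
def vplane(f,u,v,P,ps):
    """point on vertical plane through P with heading ps(deg) seen at pixel: returns (along, z)"""
    R=np.array(f["R"]);t=np.array(f["t"]);c=-R.T@t
    d=R.T@np.array([(u-f["cx"])/f["fx"],(v-f["cy"])/f["fy"],1.0])
    h=np.array([np.cos(np.radians(ps)),np.sin(np.radians(ps))]);n=np.array([-h[1],h[0]])
    k=n@(np.array(P)[:2]-c[:2])/(n@d[:2]); X=c+k*d
    return h@(X[:2]-np.array(P)[:2]),X[2]
E
python3 - <<'E'
from h import *
s=env.grab_frame("scene");f=env.grab_frame("wrist");P,R,o=pose();ps=psi();print(P,ps)
for q in [(468,112),(398,170),(160,383)]: print(vplane(s,100+q[0]/5,170+q[1]/5,P,ps))
# check barpt
h=np.array([np.cos(np.radians(ps)),np.sin(np.radians(ps)),0])
for x in (55,-110):
  X=P+h*(x+48)+np.array([0,0,14.5]); print(p(f,X), barpt(f,0,-48,7.5,x,14))
E
```

```text
[ 398.44406067 -236.17168803  102.5753596 ] 79.54059816940301
(np.float64(158.25003449257775), np.float64(100.41265786913948))
(np.float64(106.829406121396), np.float64(103.74868817798165))
(np.float64(-52.71350601823951), np.float64(103.44889161664003))
[255.38290283  38.19506781] (np.float64(256.9687448279562), np.float64(37.94809329564225))
[255.57577843 357.57096501] (np.float64(256.7334307276744), np.float64(357.4160676566584))
```

```bash
python3 - <<'E'
from h import *
f=env.grab_frame("wrist");
for th in (0,.05,.1,.2,.34): print(th,[np.round(barpt(f,th,-48,7.5,x,z),1) for x,z in [(55,14),(55,5),(110,5)]])
for i in range(4):
    env.grab_frame("wrist"); P,R,o=pose(); print(o["t"],P,psi())
E
```

```text
0 [array([257. ,  37.9]), array([256.9,  43.7]), array([ 257., -120.])]
0.05 [array([256.9,  40.7]), array([256.9,  47.1]), array([ 257. , -102.6])]
0.1 [array([256.9,  43.9]), array([256.9,  50.9]), array([256.9, -86.3])]
0.2 [array([256.8,  51.4]), array([256.8,  59.2]), array([256.8, -56.9])]
0.34 [array([256.8,  63.5]), array([256.7,  72.1]), array([256.7, -21. ])]
7.025 [ 398.67979012 -236.36010931  102.92074002] 79.53904689105528
7.075 [ 398.84880308 -236.47304629  103.15607026] 79.53670370088425
7.125 [ 399.02546808 -236.62042124  103.43872136] 79.53460198878247
7.175 [ 399.16242845 -236.69993168  103.65882455] 79.5410120195292
```

```bash
python3 - <<'E'
from h import *
f=env.grab_frame("wrist");crop(f,210,0,310,100,6,"w5d.png")
E
```

```text
(no output)
```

View pics/w5d.png

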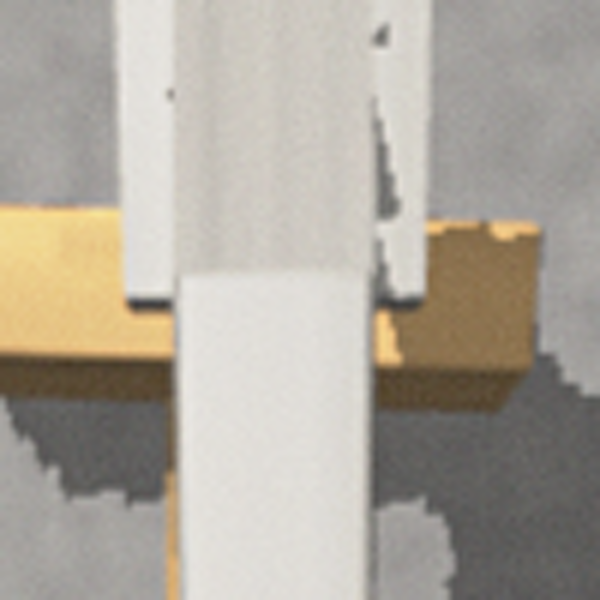

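```bash
python3 - <<'E'
from h import *
P,R,o=pose();print(P,psi())
plan([399.5,-237,104],79.54,[510.4,-156.3,104],82.7,4)
E
```

```text
[ 399.27885343 -236.77682288  103.83553886] 79.54221853901305
{"dx":0.0249,"dy":0.0236,"dz":-0.0000,"yaw":-0.79}
{"dx":0.0245,"dy":0.0239,"dz":-0.0000,"yaw":-0.79}
{"dx":0.0242,"dy":0.0243,"dz":-0.0000,"yaw":-0.79}
{"dx":0.0239,"dy":0.0246,"dz":-0.0000,"yaw":-0.79}
```

Emit:
{"name": "send_rows", "arguments": {"series": [{"dx": 0.025,"dy": 0.0235,"dz": 0,"yaw": -0.8},{"dx": 0.0245,"dy": 0.024,"dz": 0,"yaw": -0.8},{"dx": 0.024,"dy": 0.0245,"dz": 0,"yaw": -0.8},{"dx": 0.024,"dy": 0.0245,"dz": 0,"yaw": -0.8},{"dx": 0,"dy": 0,"dz": 0.02,"yaw": 0}]}}

```text
t: 7.85
ee_pos: [513.7, -155.4, 86.0]
orientation: [0.002, 0.75, 0.662, 0.001]
force: [0.1, -1.2, -4.0]
finger_gap: 0.15
```

Emit:
{"name": "send_rows", "arguments": {"series": [{"dx": 0,"dy": 0,"dz": 0.02,"yaw": 0},{"dx": 0,"dy": 0,"dz": 0.02,"yaw": 0},{"dx": 0,"dy": 0,"dz": 0.0135,"yaw": 0},{"dx": 0,"dy": 0,"dz": 0,"yaw": 0},{"dx": 0,"dy": 0,"dz": 0,"yaw": 0}]}}

```text
t: 8.48
ee_pos: [511.0, -156.5, 31.6]
orientation: [0.0, 0.75, 0.661, 0.0]
force: [0.6, -0.4, -3.8]
finger_gap: 0.148
```

```bash
python3 - <<'E'
from h import *
s=env.grab_frame("scene");crop(s,140,140,300,260,5,"s6.png"); P,R,o=pose();print(P,psi(),o["t"],o["force"])
t=env.grab_frame("top");crop(t,200,150,350,270,5,"t6.png")
E
```

```text
[ 511.23754261 -156.58795637   31.83318798] 82.73385801188145 8.525 [ 0.16246529 -0.28185157 -2.88543006]
```

View pics/s6.png

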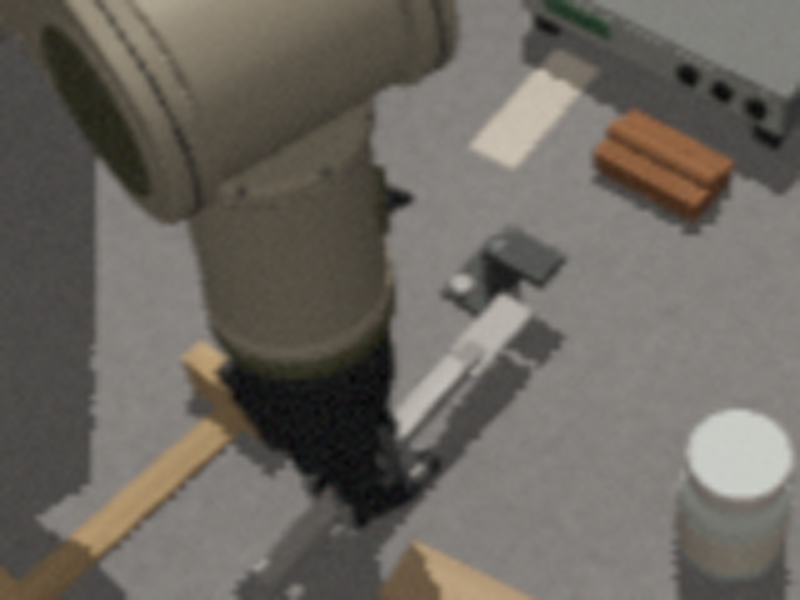

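View pics/t6.png

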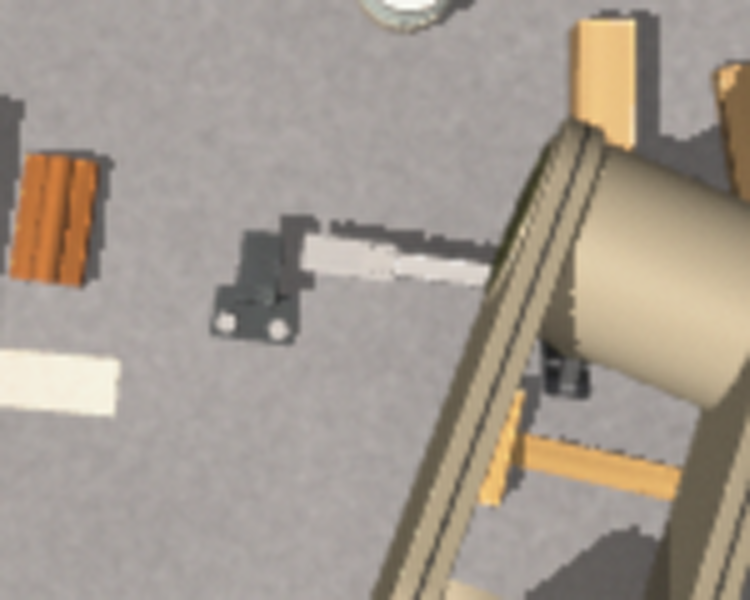

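Emit:
{"name": "send_rows", "arguments": {"series": [{"dx": 0.015,"dy": 0,"dz": 0,"yaw": 0},{"dx": 0.015,"dy": 0,"dz": 0,"yaw": 0},{"dx": 0.013,"dy": 0,"dz": 0,"yaw": 0},{"dx": 0,"dy": 0,"dz": 0,"yaw": 0}]}}

```text
t: 9.07
ee_pos: [515.9, -112.2, 30.8]
orientation: [-0.0, 0.75, 0.662, -0.0]
force: [-0.1, -1.3, -3.2]
finger_gap: 0.15
```

Emit:
{"name": "send_rows", "arguments": {"series": [{"dx": 0,"dy": 0,"dz": -0.007,"yaw": 0},{"dx": 0,"dy": 0,"dz": -0.007,"yaw": 0},{"dx": 0,"dy": 0,"dz": -0.007,"yaw": 0}]}}

```text
t: 9.45
ee_pos: [515.5, -113.7, 52.0]
orientation: [-0.0, 0.751, 0.661, -0.0]
force: [-1.0, 1.4, -7.7]
finger_gap: 0.145
```

```bash
python3 - <<'E'
from h import *
s=env.grab_frame("scene");crop(s,140,140,300,260,5,"s7.png"); P,R,o=pose();print(P,psi(),o["t"],o["force"],o["wrist_torque"])
f=env.grab_frame("wrist");cv2.imwrite("pics/w7.png",f["img"][:,:,::-1])
E
```

```text
[ 516.16113033 -113.97282686   53.08626472] 82.72667880173475 9.5 [-0.72823294 -0.15248107 -5.20789836] [-0.3502182   0.26492308  0.22252687]
```

View pics/s7.png

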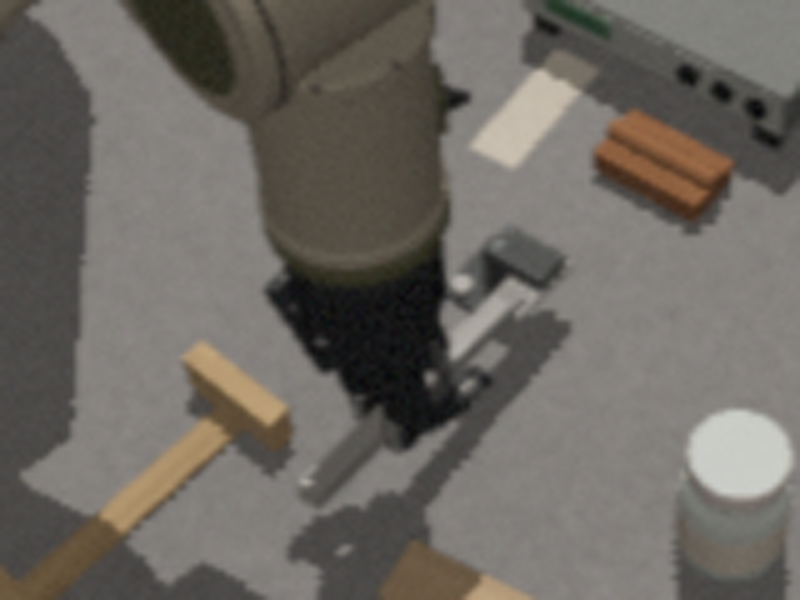

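View pics/w7.png

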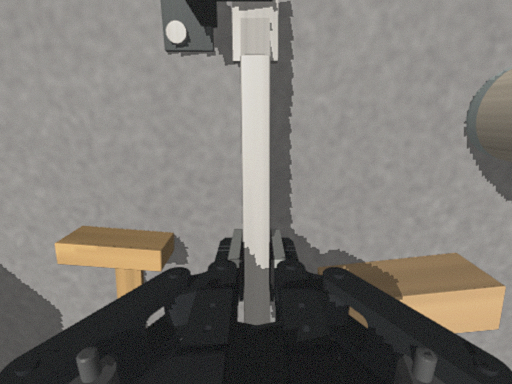

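The blade is under the roof and the bar is tilting in the grip (shoulder now at row ~55, side force only a few N). I'll go on lifting.

Emit:
{"name": "send_rows", "arguments": {"series": [{"dx": 0,"dy": 0,"dz": -0.007,"yaw": 0},{"dx": 0,"dy": 0,"dz": -0.007,"yaw": 0},{"dx": 0,"dy": 0,"dz": -0.007,"yaw": 0},{"dx": 0,"dy": 0,"dz": -0.006,"yaw": 0},{"dx": 0,"dy": 0,"dz": 0,"yaw": 0}]}}

```text
t: 10.18
ee_pos: [516.2, -113.9, 79.5]
orientation: [0.001, 0.75, 0.661, 0.0]
force: [-0.4, -0.6, -6.0]
finger_gap: 0.151
```

```bash
python3 - <<'E'
from h import *
s=env.grab_frame("scene");crop(s,140,140,300,260,5,"s8.png"); P,R,o=pose();print(P,psi(),o["t"],o["force"],o["wrist_torque"])
f=env.grab_frame("wrist");crop(f,200,0,320,120,6,"w8.png")
for th in (.2,.25,.3,.35,.4): print(th,[np.round(barpt(f,th,-48,7.5,x,z),1) for x,z in [(55,14),(55,5),(110,5)]])
E
```

```text
[ 516.14338249 -114.00630251   79.25873228] 82.73687145279632 10.225 [-0.37962482 -1.09035745 -4.32533186] [-0.60328764  0.12234686  0.02991969]
0.2 [array([256.8,  51.4]), array([256.8,  59.2]), array([256.8, -56.9])]
0.25 [array([256.8,  55.5]), array([256.8,  63.7]), array([256.8, -43.5])]
0.3 [array([256.8,  59.9]), array([256.8,  68.3]), array([256.8, -30.7])]
0.35 [array([256.8,  64.4]), array([256.7,  73. ]), array([256.7, -18.6])]
0.4 [array([256.8,  69.1]), array([256.7,  77.9]), array([256.7,  -7.1])]
```

View pics/s8.png

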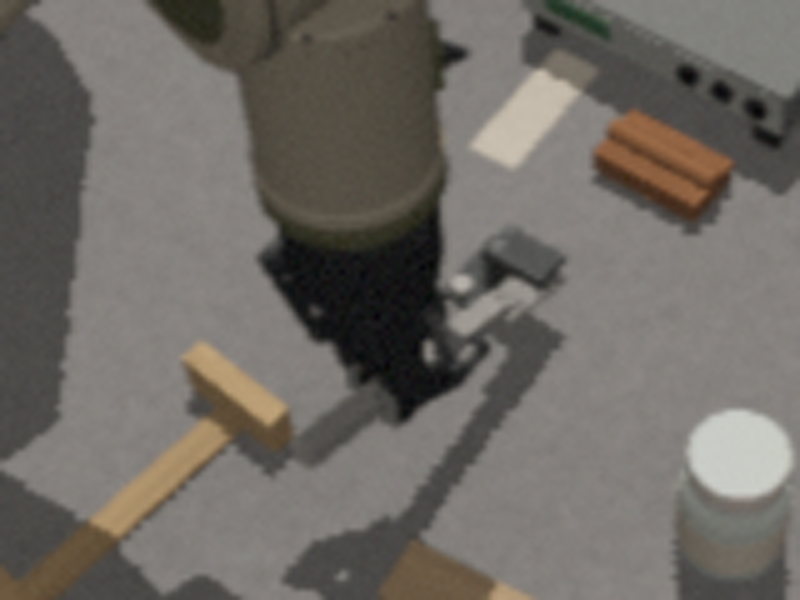

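View pics/w8.png

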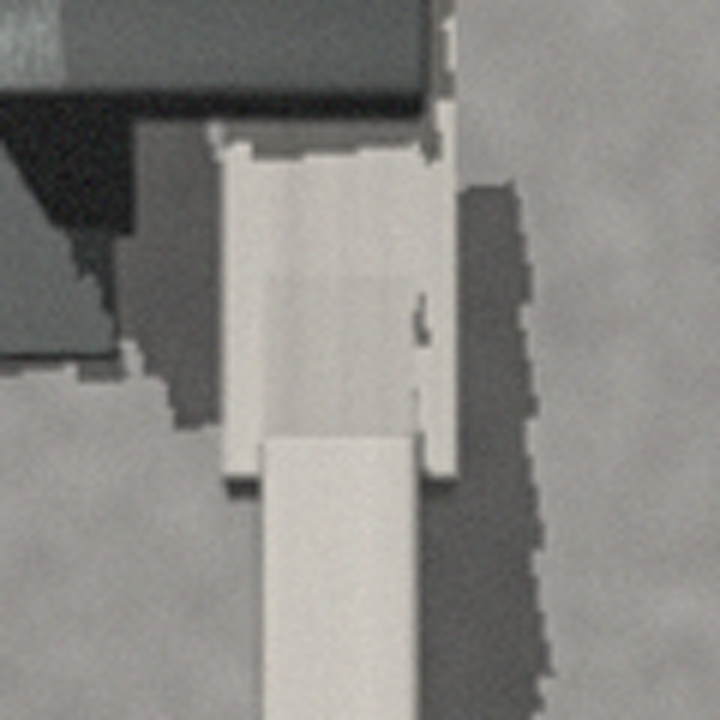

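Emit:
{"name": "send_rows", "arguments": {"series": [{"dx": -0.02,"dy": 0,"dz": 0,"yaw": 0},{"dx": -0.03,"dy": 0,"dz": 0,"yaw": 0},{"dx": -0.01,"dy": 0,"dz": -0.02,"yaw": 0},{"dx": 0,"dy": 0,"dz": -0.03,"yaw": 0},{"dx": 0,"dy": 0,"dz": 0,"yaw": 0}]}}

```text
t: 10.9
ee_pos: [510.4, -175.2, 131.8]
orientation: [0.003, 0.751, 0.661, 0.001]
force: [0.3, 0.1, -2.4]
finger_gap: 0.148
```

```bash
python3 - <<'E'
from h import *
f=env.grab_frame("wrist");crop(f,200,0,320,120,6,"w9.png");P,R,o=pose();print(P,psi(),o["t"])
s=env.grab_frame("scene");crop(s,140,110,300,230,5,"s9.png"); P,R,o=pose();print(P,psi(),o["t"],o["force"])
plan([508.5,-173.5,129],82.7,[559,40,115],95,5)
E
```

```text
[ 509.27491726 -174.36338048  129.84410405] 82.69989563293755 10.95
[ 508.31310966 -173.65021469  128.42717735] 82.71558755325012 11.0 [-0.86096862  0.12731428 -3.16121203]
{"dx":0.0436,"dy":0.0046,"dz":0.0028,"yaw":-2.46}
{"dx":0.0434,"dy":0.0065,"dz":0.0028,"yaw":-2.46}
{"dx":0.0431,"dy":0.0083,"dz":0.0028,"yaw":-2.46}
{"dx":0.0427,"dy":0.0102,"dz":0.0028,"yaw":-2.46}
{"dx":0.0422,"dy":0.0120,"dz":0.0028,"yaw":-2.46}
```

View pics/w9.png

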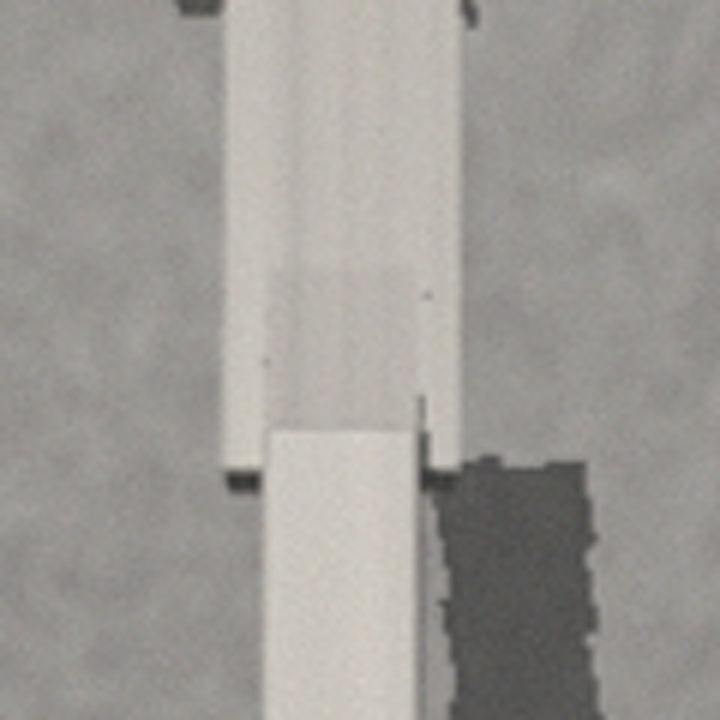

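View pics/s9.png

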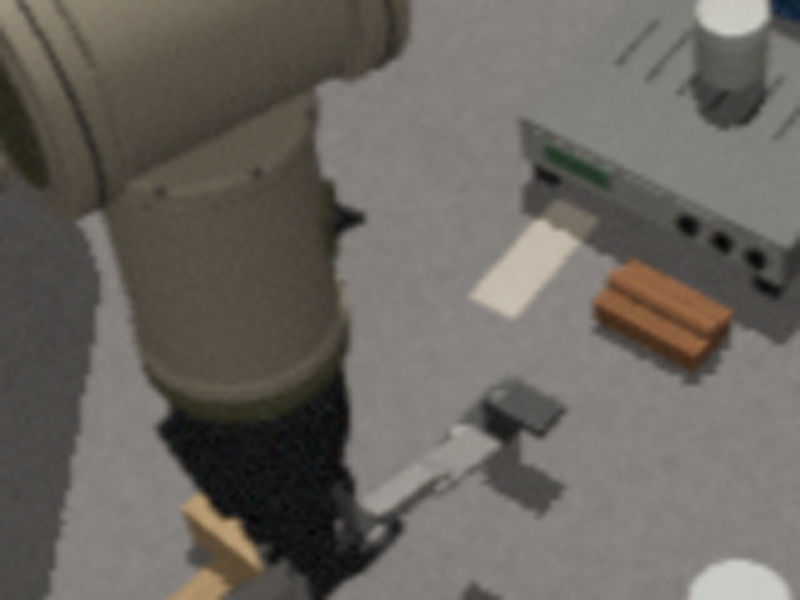

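```bash
python3 - <<'E'
from h import *
s=env.grab_frame("scene"); P=[508.5,-173.7,128.7]
for q in [(482,435),(370,508)]: print(vplane(s,140+q[0]/5,110+q[1]/5,P,82.7))
th=.34
for th in (.25,.3,.34,.4): print(th,155.5*np.cos(th)-2*np.sin(th),128.7+7.5-155.5*np.sin(th)-2*np.cos(th))
E
```

```text
(np.float64(147.6931610503913), np.float64(79.2635164651889))
(np.float64(56.93215797872407), np.float64(117.9926109785863))
0.25 150.1710736574962 95.79085949250037
0.3 147.96378364570904 88.33593488591048
0.34 145.9313763053762 82.45724784104665
0.4 142.44614788283135 73.80332578299905
```

Emit:
{"name": "send_rows", "arguments": {"series": [{"dx": 0.0435,"dy": 0.0045,"dz": 0.003,"yaw": -2.46},{"dx": 0.0435,"dy": 0.0065,"dz": 0.003,"yaw": -2.46},{"dx": 0.043,"dy": 0.0085,"dz": 0.003,"yaw": -2.46},{"dx": 0.0425,"dy": 0.01,"dz": 0.003,"yaw": -2.46},{"dx": 0.042,"dy": 0.012,"dz": 0.002,"yaw": -2.46}]}}

```text
t: 11.68
ee_pos: [557.6, 41.4, 112.7]
orientation: [-0.001, 0.675, 0.738, -0.001]
force: [0.9, 0.6, -3.6]
finger_gap: 0.145
```

Emit:
{"name": "send_rows", "arguments": {"series": [{"dx": 0,"dy": 0,"dz": 0,"yaw": 0},{"dx": 0,"dy": 0,"dz": 0,"yaw": 0}]}}

```text
t: 11.92
ee_pos: [557.7, 39.8, 113.3]
orientation: [-0.001, 0.675, 0.738, -0.001]
force: [0.1, -0.5, -2.9]
finger_gap: 0.152
```

```bash
python3 - <<'E'
from h import *
f=env.grab_frame("wrist");cv2.imwrite("pics/w10.png",f["img"][:,:,::-1]);P,R,o=pose();print(P,psi(),o["t"])
s=env.grab_frame("scene");crop(s,200,90,340,210,5,"s10.png")
t=env.grab_frame("top");crop(t,130,150,290,260,5,"t10.png")
E
```

```text
[557.83347194  39.27305133 113.66885695] 95.01919864718086 11.975
```

View pics/s10.png

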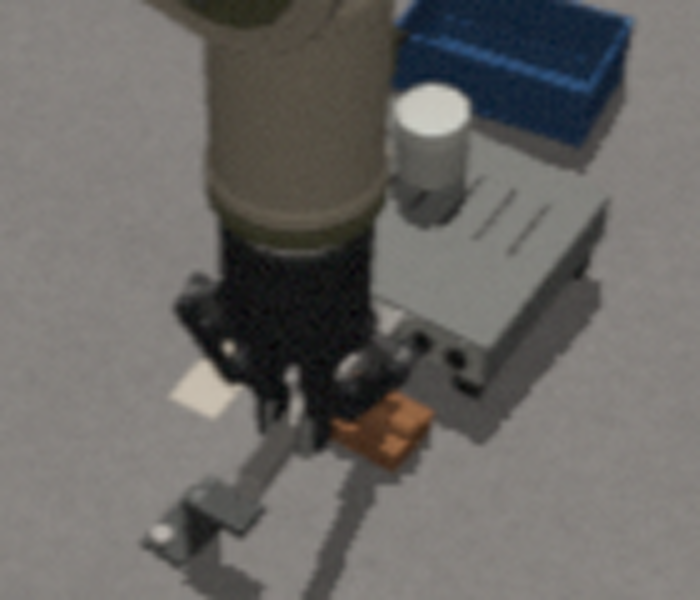

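View pics/t10.png

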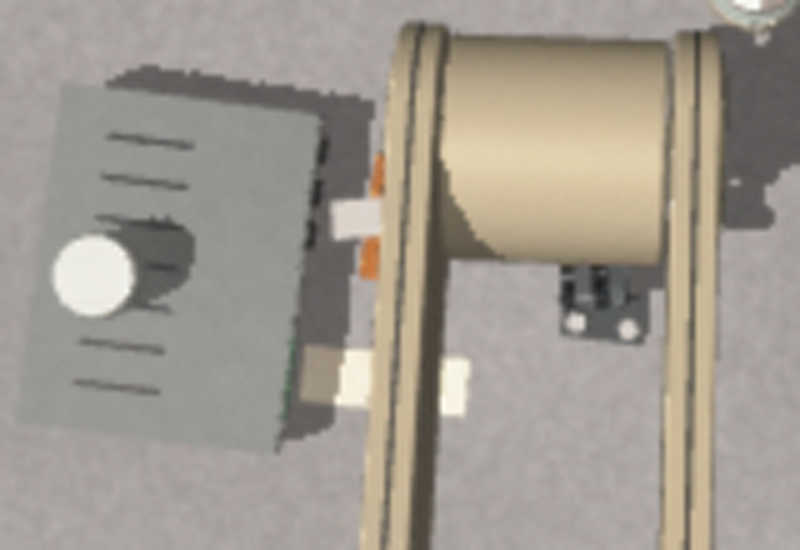

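View pics/w10.png

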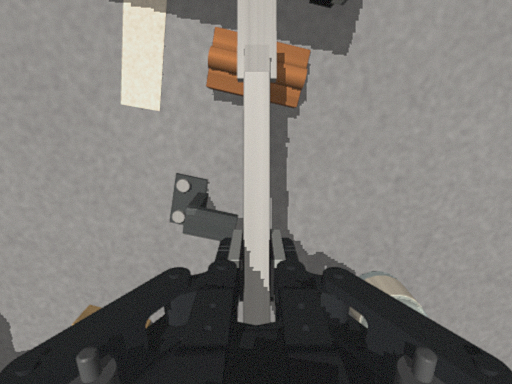

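```bash
python3 - <<'E'
from h import *
t=env.grab_frame("top"); print(w(t,130+331/5,150+218/5,67))
E
```

```text
[547.7832255  181.17445445  67.        ]
```

Emit:
{"name": "send_rows", "arguments": {"series": [{"dx": 0.003,"dy": 0,"dz": 0.015,"yaw": 0},{"dx": 0.003,"dy": 0,"dz": 0.015,"yaw": 0},{"dx": 0,"dy": 0,"dz": 0.013,"yaw": 0},{"dx": 0,"dy": 0,"dz": 0.006,"yaw": 0},{"dx": 0,"dy": 0,"dz": 0,"yaw": 0}]}}

```text
t: 12.75
ee_pos: [557.6, 45.9, 65.0]
orientation: [-0.001, 0.675, 0.738, -0.0]
force: [0.4, 0.4, -3.0]
finger_gap: 0.15
```

```bash
python3 - <<'E'
from h import *
P,R,o=pose();print(P,psi(),o["t"],o["force"])
f=env.grab_frame("wrist");cv2.imwrite("pics/w11.png",f["img"][:,:,::-1]);P,R,o=pose();print(P,psi(),o["t"],o["force"])
s=env.grab_frame("scene");crop(s,200,90,340,210,5,"s11.png")
t=env.grab_frame("top");crop(t,130,150,290,260,5,"t11.png")
E
```

```text
[557.59210782  45.91083204  64.98402595] 95.04179669553584 12.75 [ 0.35247434  0.35917674 -3.02277375]
[558.10309378  45.88600467  65.69998257] 95.04224534423963 12.8 [ 1.14175413 -0.26156749 -2.99567666]
```

View pics/s11.png

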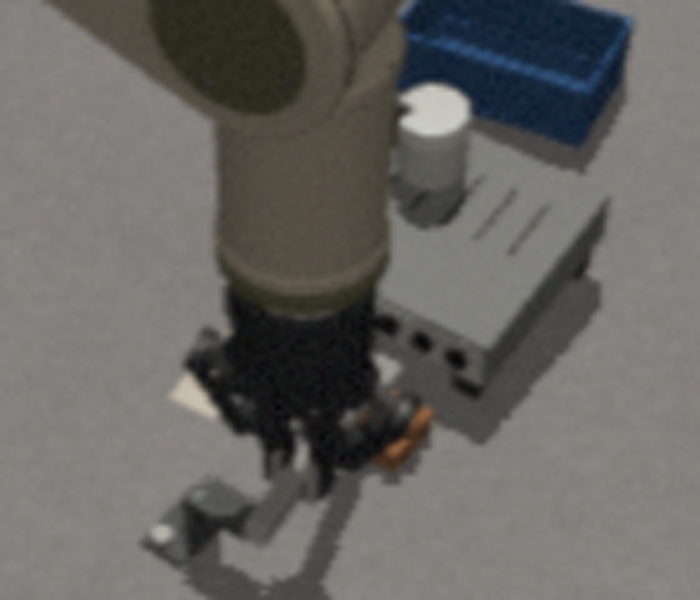

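View pics/w11.png

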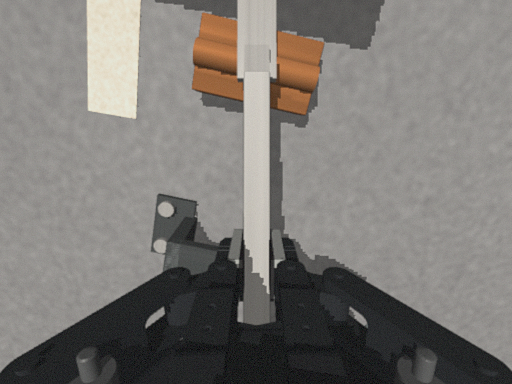

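View pics/t11.png

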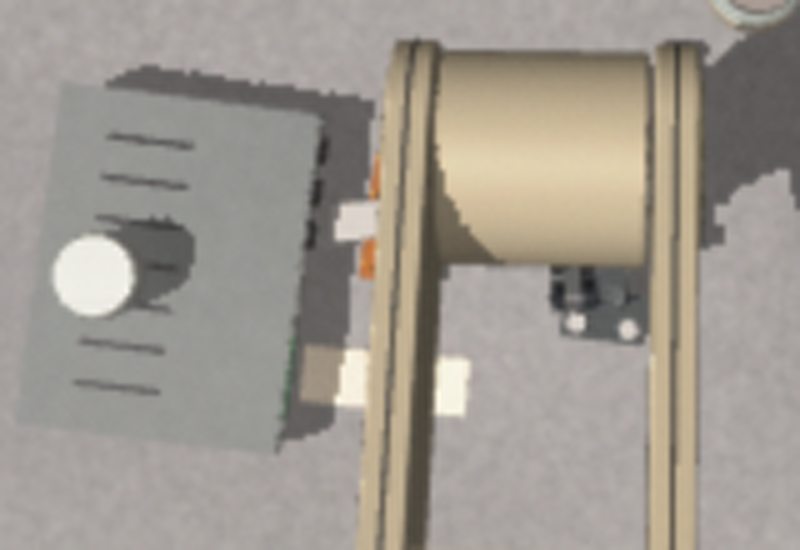

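```bash
python3 - <<'E'
from h import *
t=env.grab_frame("top"); print(w(t,130+335/5,150+222/5,18)); P,R,o=pose();print(P,psi())
E
```

```text
[547.45452174 185.16284896  18.        ]
[558.72677743  45.88368366  66.54672741] 95.03998186167523
```

Emit:
{"name": "send_rows", "arguments": {"series": [{"dx": 0.006,"dy": 0,"dz": 0.0022,"yaw": 0},{"dx": 0.006,"dy": 0,"dz": 0.0022,"yaw": 0},{"dx": 0.006,"dy": 0,"dz": 0.0022,"yaw": 0},{"dx": 0,"dy": 0,"dz": 0,"yaw": 0}]}}

```text
t: 13.45
ee_pos: [556.3, 64.3, 59.0]
orientation: [-0.0, 0.675, 0.738, -0.0]
force: [-0.4, -0.7, -3.8]
finger_gap: 0.152
```

```bash
python3 - <<'E'
from h import *
f=env.grab_frame("wrist");crop(f,130,0,390,150,3,"w12.png");P,R,o=pose();print(P,psi(),o["t"],o["force"])
t=env.grab_frame("top");crop(t,150,160,250,240,7,"t12.png")
E
```

```text
[556.2536776   64.30181984  58.93174661] 95.07082564227156 13.5 [ 0.32426396  0.50251637 -4.18682431]
```

View pics/w12.png

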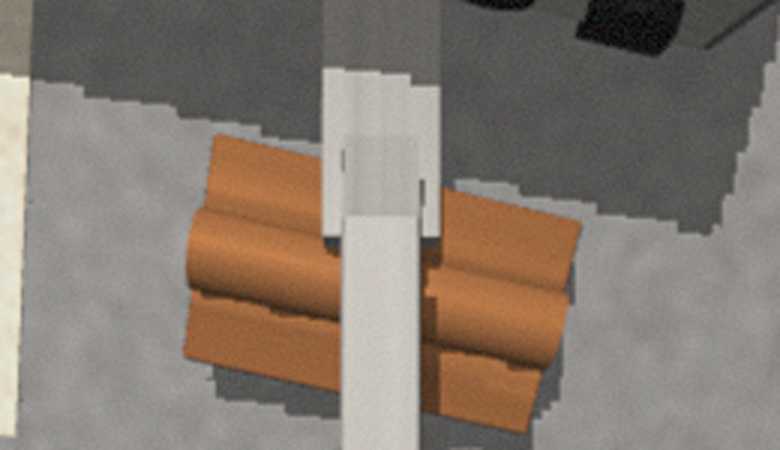

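View pics/t12.png

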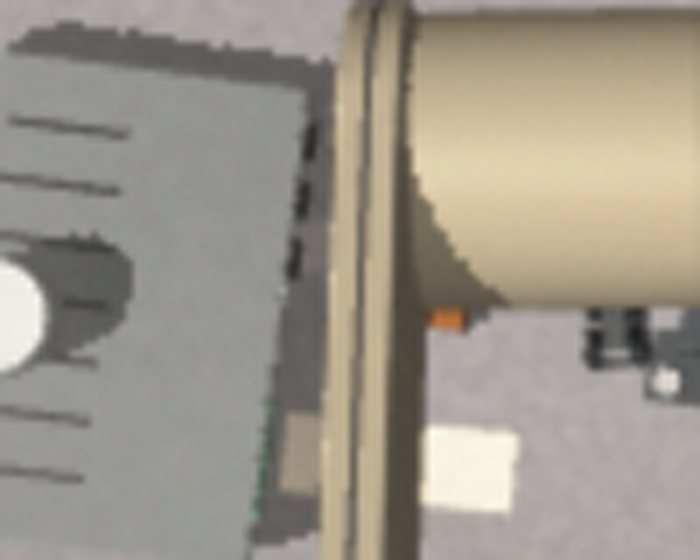

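Emit:
{"name": "send_rows", "arguments": {"series": [{"dx": 0.004,"dy": 0,"dz": 0.0014,"yaw": 0},{"dx": 0.004,"dy": 0,"dz": 0.0014,"yaw": 0},{"dx": 0,"dy": 0,"dz": 0,"yaw": 0}]}}

```text
t: 13.92
ee_pos: [555.5, 72.3, 56.1]
orientation: [-0.0, 0.675, 0.738, -0.0]
force: [-0.1, -0.1, -4.0]
finger_gap: 0.15
```

Emit:
{"name": "send_rows", "arguments": {"series": [{"dx": 0.003,"dy": 0,"dz": 0.001,"yaw": 0},{"dx": 0.003,"dy": 0,"dz": 0.001,"yaw": 0},{"dx": 0,"dy": 0,"dz": 0,"yaw": 0}]}}

```text
t: 14.3
ee_pos: [555.2, 78.1, 54.3]
orientation: [-0.0, 0.675, 0.738, 0.0]
force: [1.1, 0.4, -3.3]
finger_gap: 0.148
```

```bash
python3 - <<'E'
from h import *
f=env.grab_frame("wrist");crop(f,130,0,390,150,3,"w13.png");P,R,o=pose();print(P,psi(),o["t"],o["force"],o["wrist_torque"])
s=env.grab_frame("scene");crop(s,220,100,340,200,6,"s13.png")
E
```

```text
[555.18720047  77.95192104  54.29342451] 95.05097316959171 14.35 [ 0.21183609 -0.39125233 -4.35849172] [-0.18349586  0.00694122 -0.00820674]
```

View pics/w13.png

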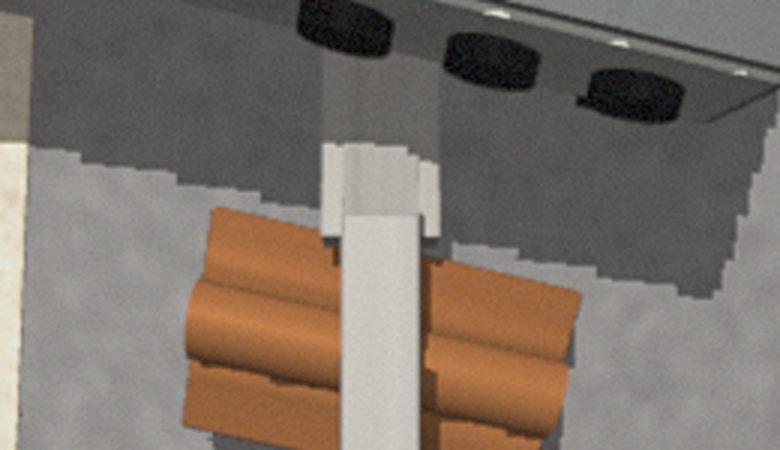

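View pics/s13.png

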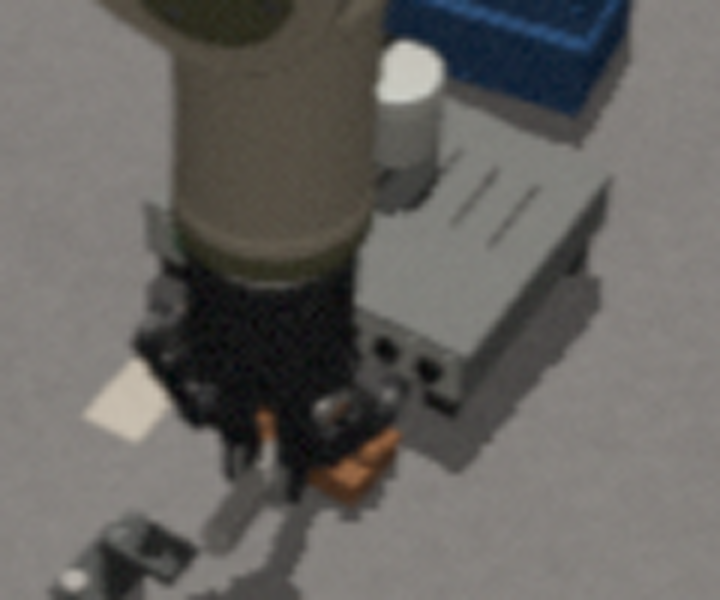

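The blade has gone under the front edge, between the knobs in the view and on line, with no contact force. Now I'll press down gently, following the rotation about the ridge.

Emit:
{"name": "send_rows", "arguments": {"series": [{"dx": 0,"dy": 0,"dz": 0.002,"yaw": 0},{"dx": 0,"dy": 0,"dz": 0.002,"yaw": 0},{"dx": 0,"dy": 0,"dz": 0,"yaw": 0}]}}

```text
t: 14.78
ee_pos: [555.6, 77.8, 50.7]
orientation: [0.0, 0.675, 0.737, 0.0]
force: [-0.4, -0.3, 0.7]
finger_gap: 0.149
```

Emit:
{"name": "send_rows", "arguments": {"series": [{"dx": -0.0006,"dy": 0,"dz": 0.002,"yaw": 0},{"dx": -0.0006,"dy": 0,"dz": 0.002,"yaw": 0},{"dx": -0.0006,"dy": 0,"dz": 0.002,"yaw": 0},{"dx": 0,"dy": 0,"dz": 0,"yaw": 0}]}}

```text
t: 15.28
ee_pos: [556.6, 76.3, 46.2]
orientation: [0.001, 0.675, 0.738, 0.001]
force: [-3.9, 0.6, 11.5]
finger_gap: 0.151
```

Emit:
{"name": "send_rows", "arguments": {"series": [{"dx": -0.0006,"dy": 0,"dz": 0.002,"yaw": 0},{"dx": -0.0006,"dy": 0,"dz": 0.002,"yaw": 0},{"dx": -0.0006,"dy": 0,"dz": 0.002,"yaw": 0},{"dx": 0,"dy": 0,"dz": 0,"yaw": 0}]}}

```text
t: 15.78
ee_pos: [556.9, 73.9, 40.3]
orientation: [0.001, 0.675, 0.737, 0.001]
force: [-4.7, -3.4, 13.0]
finger_gap: 0.147
```

```bash
python3 - <<'E'
from h import *
f=env.grab_frame("wrist");cv2.imwrite("pics/w14.png",f["img"][:,:,::-1]);P,R,o=pose();print(P,psi(),o["t"],o["force"],o["wrist_torque"])
s=env.grab_frame("scene");crop(s,220,100,340,200,6,"s14.png")
E
```

```text
[556.86817626  73.94642571  40.3491577 ] 95.03771213366578 15.825 [-4.43487626 -2.28942503 12.43604459] [0.14362817 0.92546538 0.16337258]
```

View pics/w14.png

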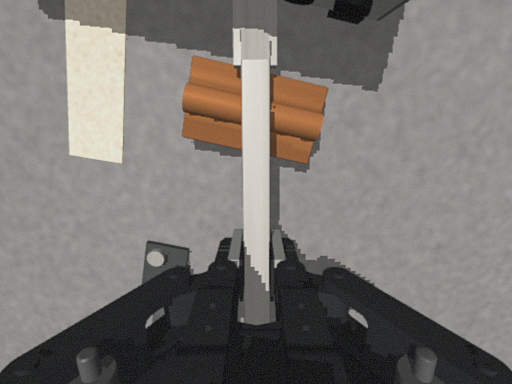

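View pics/s14.png

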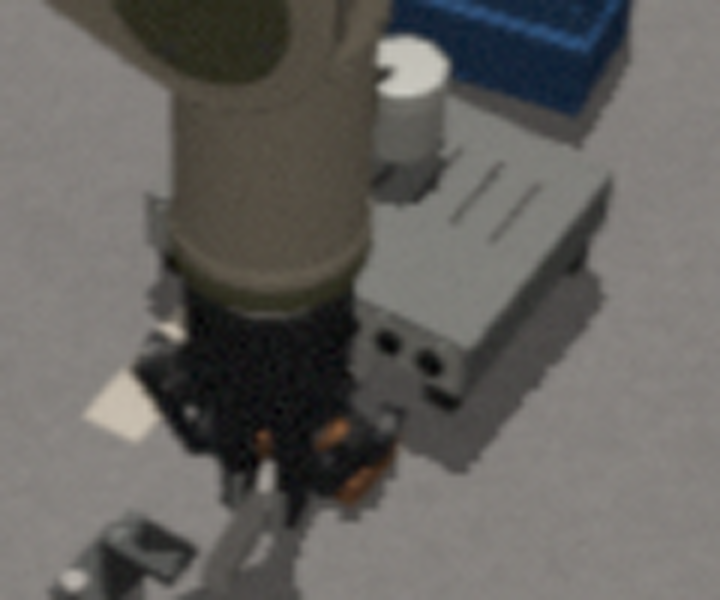

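Emit:
{"name": "send_rows", "arguments": {"series": [{"dx": -0.0005,"dy": 0,"dz": 0.002,"yaw": 0},{"dx": -0.0005,"dy": 0,"dz": 0.002,"yaw": 0},{"dx": -0.0005,"dy": 0,"dz": 0.002,"yaw": 0},{"dx": -0.0005,"dy": 0,"dz": 0.002,"yaw": 0},{"dx": 0,"dy": 0,"dz": 0,"yaw": 0}]}}

```text
t: 16.5
ee_pos: [557.3, 71.8, 32.5]
orientation: [0.001, 0.675, 0.738, 0.001]
force: [-3.6, -2.5, 12.3]
finger_gap: 0.149
```

Emit:
{"name": "send_rows", "arguments": {"series": [{"dx": -0.0003,"dy": 0,"dz": 0.002,"yaw": 0},{"dx": -0.0003,"dy": 0,"dz": 0.002,"yaw": 0},{"dx": -0.0002,"dy": 0,"dz": 0.002,"yaw": 0},{"dx": 0,"dy": 0,"dz": 0.002,"yaw": 0},{"dx": 0,"dy": 0,"dz": 0,"yaw": 0}]}}

```text
t: 17.12
ee_pos: [557.9, 70.6, 25.3]
orientation: [0.002, 0.675, 0.738, 0.001]
force: [-6.2, -6.5, 19.4]
finger_gap: 0.148
```

```bash
python3 - <<'E'
from h import *
f=env.grab_frame("wrist");cv2.imwrite("pics/w15.png",f["img"][:,:,::-1]);P,R,o=pose();print(P,psi(),o["t"],o["force"],o["wrist_torque"])
s=env.grab_frame("scene");crop(s,220,120,340,220,6,"s15.png")
t=env.grab_frame("top");crop(t,130,160,270,250,5,"t15.png")
E
```

```text
[557.91539136  70.58840436  25.27674664] 95.0587740672765 17.175 [-6.65648955 -5.17230748 19.23004597] [-0.29216207  1.01190806  0.41996721]
```

View pics/w15.png

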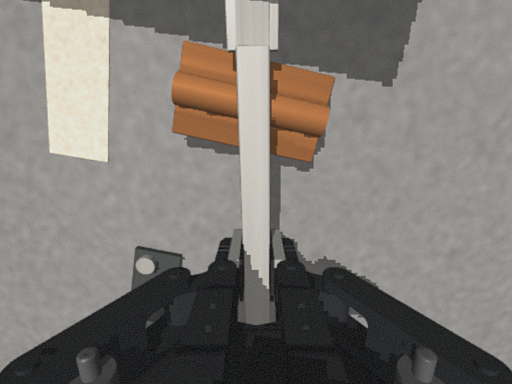

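View pics/s15.png

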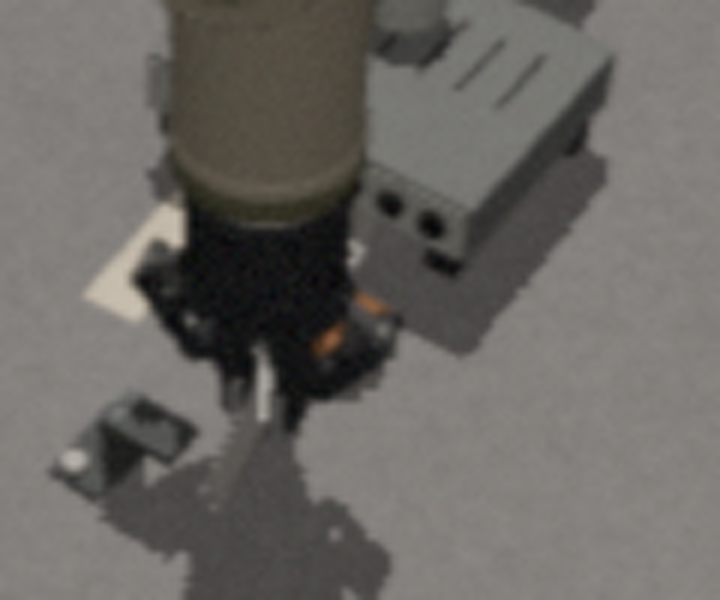

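View pics/t15.png

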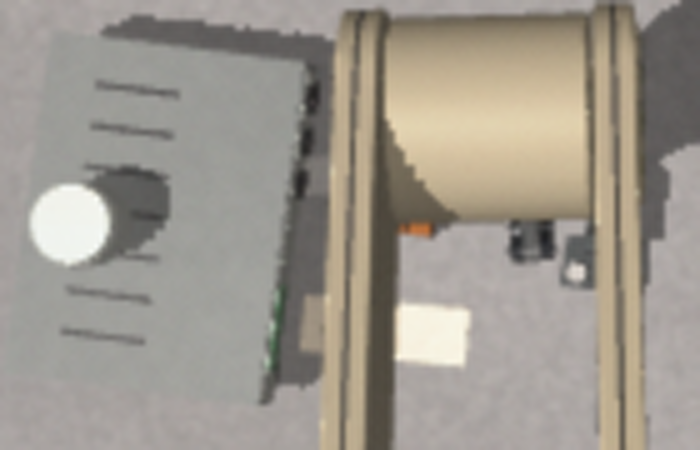

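Emit:
{"name": "send_rows", "arguments": {"series": [{"dx": 0,"dy": 0,"dz": 0.0015,"yaw": 0},{"dx": 0,"dy": 0,"dz": 0.0015,"yaw": 0},{"dx": 0,"dy": 0,"dz": 0,"yaw": 0}]}}

```text
t: 17.65
ee_pos: [558.1, 70.3, 22.4]
orientation: [0.002, 0.675, 0.738, 0.001]
force: [-6.4, -6.0, 18.9]
finger_gap: 0.146
```

```bash
python3 - <<'E'
from h import *
P,R,o=pose();print(P,psi(),o["t"],o["force"],o["wrist_torque"])
F=np.array([549.3,148]);r=np.linalg.norm(P[:2]-F);a0=np.degrees(np.arctan2(*(F-P[:2])[::-1]));print(r,a0)
n=8;a1=82.2;ps=psi();pos=P[:2].copy()
for k in range(n):
    a=np.radians(a0+(a1-a0)*(k+1)/n);g=F-r*np.array([np.cos(a),np.sin(a)])
    d=g-pos;pp=np.radians(ps+(a1-a0)*k/n)
    print(round(d[0]*np.cos(pp)+d[1]*np.sin(pp),2),round(d[0]*np.sin(pp)-d[1]*np.cos(pp),2),-(a1-a0)/n);pos=g
print(pos)
E
```

```text
[558.11515127  70.34735555  22.38985802] 95.06084243857755 17.65 [-6.43918245 -5.97531847 18.94852602] [-0.55136612  0.9634575   0.47154232]
78.15139206602412 96.47650826864793
-0.02 -2.43 1.7845635335809913
-0.02 -2.43 1.7845635335809913
-0.02 -2.43 1.7845635335809913
-0.02 -2.43 1.7845635335809913
-0.02 -2.43 1.7845635335809913
-0.02 -2.43 1.7845635335809913
-0.02 -2.43 1.7845635335809913
-0.02 -2.43 1.7845635335809913
[538.69363909  70.57167708]
```

Emit:
{"name": "send_rows", "arguments": {"series": [{"dx": 0,"dy": -0.0024,"dz": 0,"yaw": 1.8},{"dx": 0,"dy": -0.0024,"dz": 0,"yaw": 1.8},{"dx": 0,"dy": -0.0024,"dz": 0,"yaw": 1.8},{"dx": 0,"dy": -0.0024,"dz": 0,"yaw": 1.8}]}}

```text
t: 18.15
ee_pos: [548.8, 70.0, 22.3]
orientation: [0.002, 0.72, 0.694, 0.001]
force: [-4.0, -6.5, 17.6]
finger_gap: 0.145
```

```bash
python3 - <<'E'
from h import *
P,R,o=pose();print(P,psi(),o["t"],o["force"],o["wrist_torque"])
f=env.grab_frame("wrist");cv2.imwrite("pics/w16.png",f["img"][:,:,::-1])
s=env.grab_frame("scene");crop(s,220,120,340,220,6,"s16.png")
E
```

```text
[548.76848127  69.99237424  22.33666558] 87.82149285743077 18.15 [-3.96708334 -6.54859667 17.57013226] [-0.52364718  0.53669205  0.71511298]
```

View pics/w16.png

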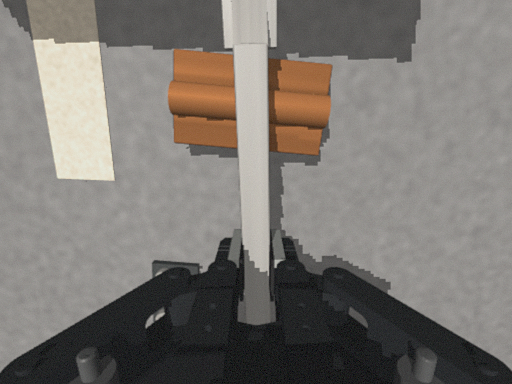

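View pics/s16.png

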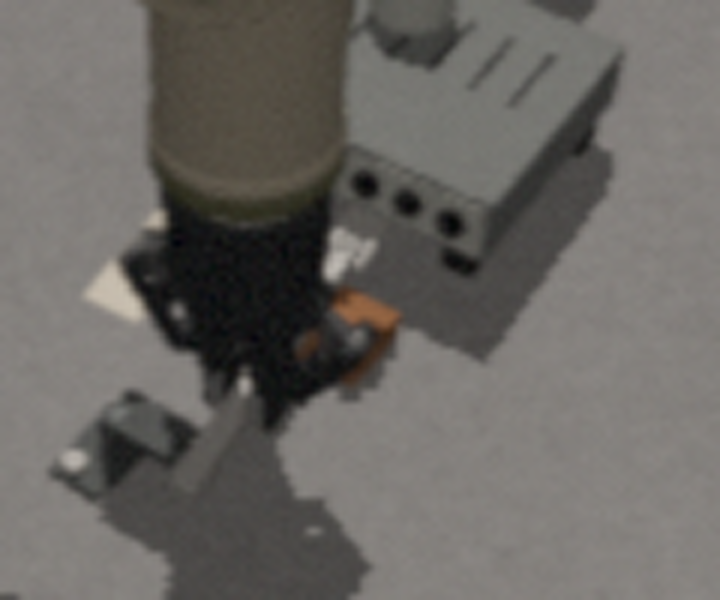

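```bash
python3 - <<'E'
from h import *
t=env.grab_frame("top");crop(t,125,155,275,255,5,"t17.png");P,R,o=pose();print(P,o["force"])
E
```

```text
[548.56429795  70.03062281  22.26949411] [-4.48327473 -6.77591809 17.34615659]
```

View pics/t17.png

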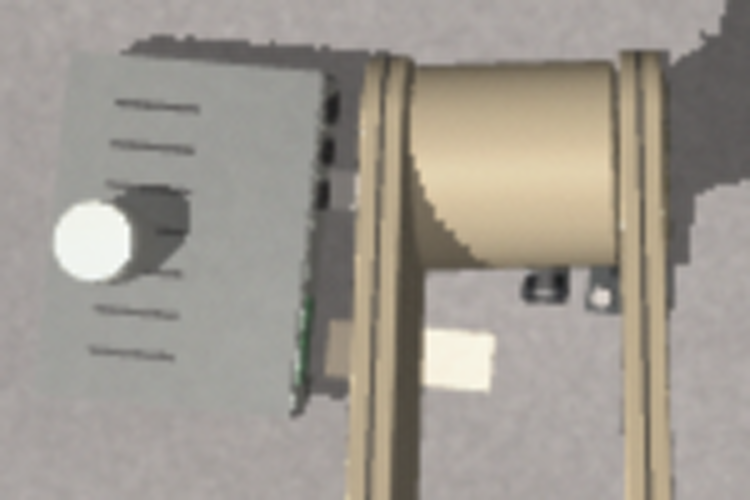

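Emit:
{"name": "send_rows", "arguments": {"series": [{"dx": 0,"dy": -0.002,"dz": 0,"yaw": 0.2},{"dx": 0,"dy": -0.002,"dz": 0,"yaw": 0.2},{"dx": 0,"dy": -0.002,"dz": 0,"yaw": 0.2}]}}

```text
t: 18.68
ee_pos: [545.7, 70.3, 23.6]
orientation: [0.004, 0.724, 0.69, 0.004]
force: [8.3, -5.3, 12.5]
finger_gap: 0.151
```

```bash
python3 - <<'E'
from h import *
t=env.grab_frame("top");crop(t,125,155,275,255,5,"t18.png");P,R,o=pose();print(P,psi(),o["force"],o["wrist_torque"],o["t"])
f=env.grab_frame("wrist");cv2.imwrite("pics/w18.png",f["img"][:,:,::-1])
E
```

```text
[545.64622308  70.26616754  23.60736317] 87.18728851708872 [ 6.95847738 -6.65559737 13.38558266] [-0.72746802 -0.92591806 -0.18313405] 18.725
```

View pics/t18.png

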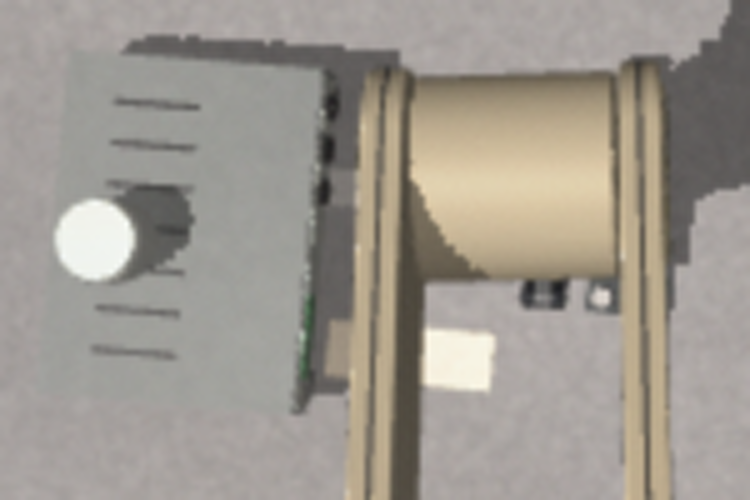

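View pics/w18.png

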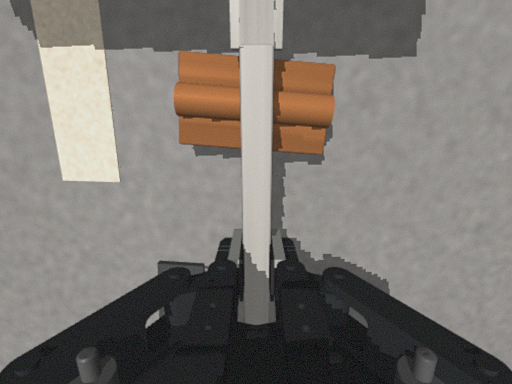

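```bash
python3 - <<'E'
from h import *
s=env.grab_frame("scene");crop(s,215,160,285,220,10,"s18.png");P,R,o=pose();print(P,psi(),o["force"],o["t"])
E
```

```text
[545.6327834   70.25689257  23.55124618] 87.19670475430954 [ 5.39088343 -5.24165156 13.4536083 ] 18.825
```

View pics/s18.png

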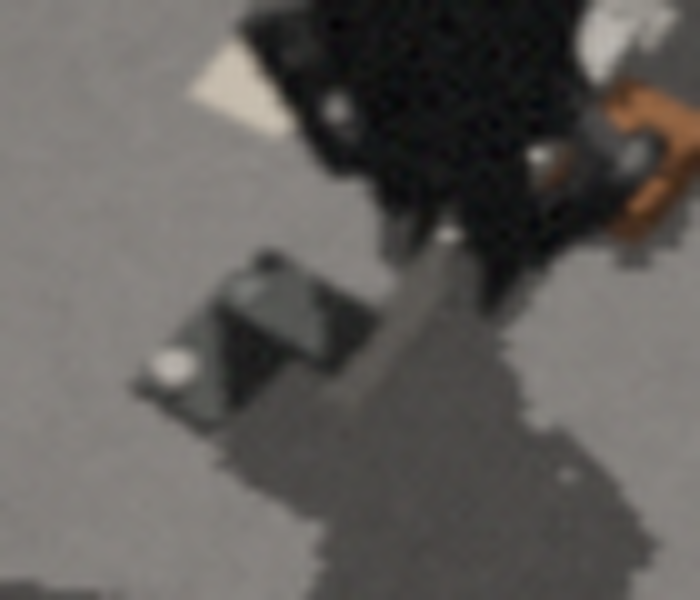

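```bash
python3 - <<'E'
from h import *
s=env.grab_frame("scene");P,R,o=pose()
for q in [(345,395),(360,365),(445,245),(425,265)]:
  for ps in (87,89): print(q,ps,vplane(s,215+q[0]/10,160+q[1]/10,P,ps))
for X in [[543,34,48],[541,9.5,48],[543,34,40],[541,9.5,40],[504,36,48],[500,14,48]]:
    u=p(s,X); print(X,(u-[215,160])*10)
E
```

```text
(345, 395) 87 (np.float64(-53.483471377403575), np.float64(24.161045033764253))
(345, 395) 89 (np.float64(-56.5881382525679), np.float64(29.17992488684297))
(360, 365) 87 (np.float64(-45.08315692528454), np.float64(28.945443702700913))
(360, 365) 89 (np.float64(-47.74267980404374), np.float64(33.156937041794095))
(445, 245) 87 (np.float64(2.946236897837358), np.float64(32.53459087561214))
(445, 245) 89 (np.float64(3.1360104150561563), np.float64(32.25908304051268))
(425, 265) 87 (np.float64(-8.540007531662528), np.float64(35.60629107465229))
(425, 265) 89 (np.float64(-9.078974008045195), np.float64(36.401113639585446))
[543, 34, 48] [372.96331095 303.18901347]
[541, 9.5, 48] [325.56358052 361.51929032]
[543, 34, 40] [373.22399396 320.11039913]
[541, 9.5, 40] [326.10666086 378.29357767]
[504, 36, 48] [257.30022296 248.1269941 ]
[500, 14, 48] [207.37118196 296.42062454]
```

Emit:
{"name": "send_rows", "arguments": {"series": [{"dx": 0,"dy": -0.002,"dz": 0.001,"yaw": 0.2},{"dx": 0,"dy": -0.002,"dz": 0.0005,"yaw": 0.2},{"dx": 0,"dy": 0,"dz": 0,"yaw": 0}]}}

```text
t: 19.25
ee_pos: [543.7, 70.5, 23.3]
orientation: [0.005, 0.727, 0.687, 0.005]
force: [11.1, -6.4, 14.2]
finger_gap: 0.149
```

```bash
python3 - <<'E'
from h import *
P,R,o=pose();print(P,psi(),o["force"],o["wrist_torque"],o["t"])
t=env.grab_frame("top");crop(t,125,155,275,255,5,"t19.png");P,R,o=pose()
s=env.grab_frame("scene");crop(s,215,160,285,220,10,"s19.png")
E
```

```text
[543.72593215  70.48217544  23.26854518] 86.75334413900619 [11.10916687 -6.35645181 14.24265173] [-0.63244858 -1.73523868 -0.65505073] 19.25
```

View pics/t19.png

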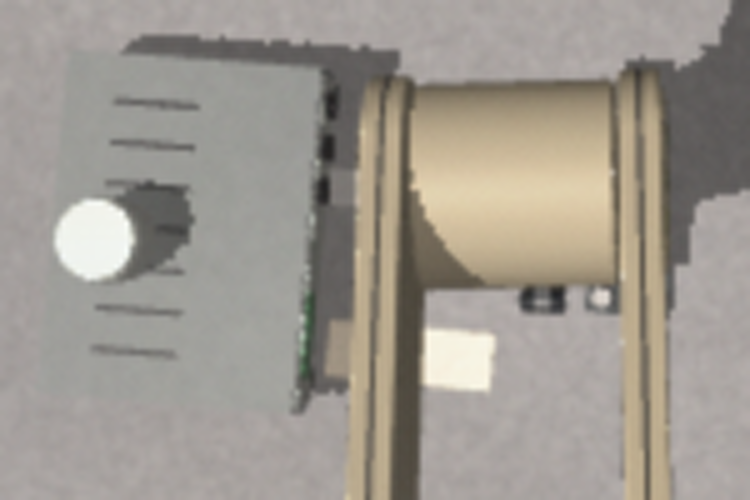

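View pics/s19.png

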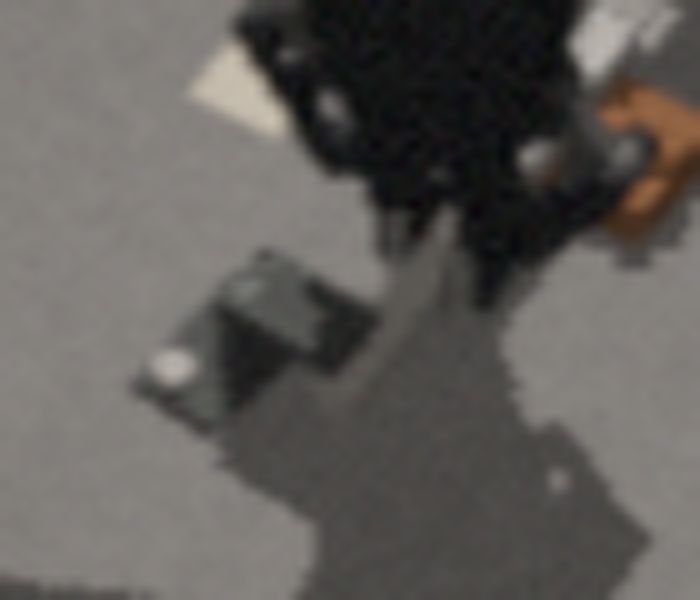

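Emit:
{"name": "send_rows", "arguments": {"series": [{"dx": 0,"dy": -0.002,"dz": 0,"yaw": 0},{"dx": 0,"dy": -0.002,"dz": 0,"yaw": 0},{"dx": 0,"dy": -0.002,"dz": 0,"yaw": 0}]}}

```text
t: 19.73
ee_pos: [539.5, 70.9, 23.9]
orientation: [0.007, 0.727, 0.686, 0.007]
force: [17.7, -4.8, 11.8]
finger_gap: 0.148
```

```bash
python3 - <<'E'
from h import *
P,R,o=pose();print(P,psi(),o["force"],o["wrist_torque"],o["t"])
f=env.grab_frame("wrist");cv2.imwrite("pics/w20.png",f["img"][:,:,::-1])
s=env.grab_frame("scene");crop(s,215,100,335,220,6,"s20.png")
E
```

```text
[539.48278586  70.85418846  23.88769183] 86.69292786361902 [17.66529906 -4.75461861 11.7863876 ] [-0.68309034 -2.95928529 -1.42131308] 19.725
```

View pics/w20.png

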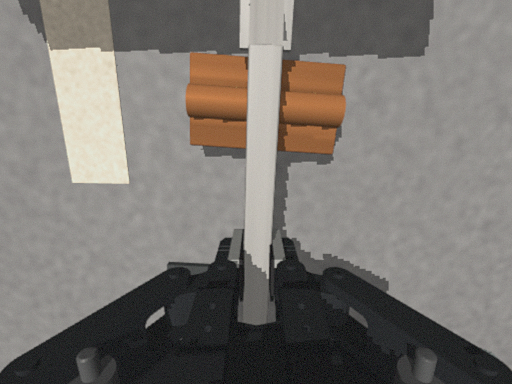

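View pics/s20.png

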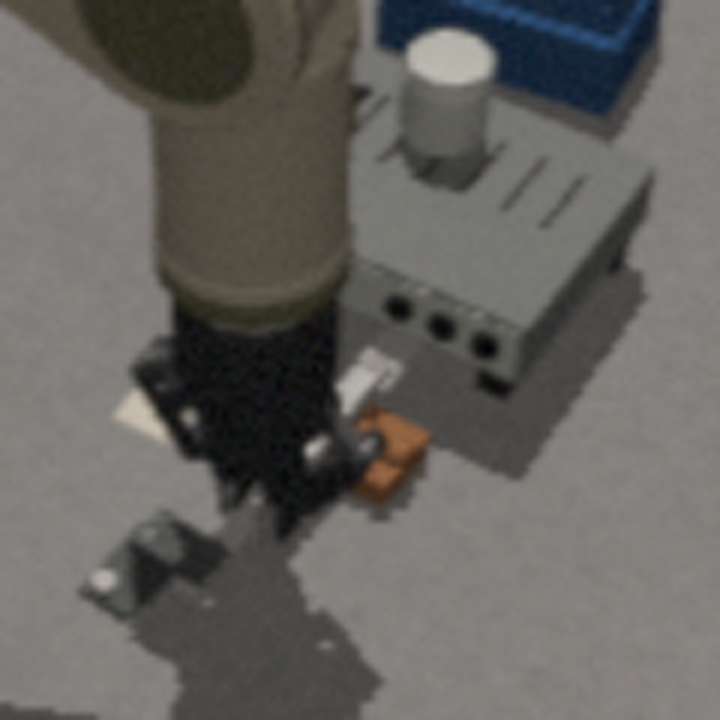

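Emit:
{"name": "send_rows", "arguments": {"series": [{"dx": 0,"dy": -0.001,"dz": 0,"yaw": 1.2},{"dx": 0,"dy": -0.001,"dz": 0,"yaw": 1.2},{"dx": 0,"dy": 0,"dz": 0,"yaw": 0}]}}

```text
t: 20.2
ee_pos: [536.7, 71.2, 23.6]
orientation: [0.006, 0.741, 0.671, 0.006]
force: [13.7, -3.5, 12.6]
finger_gap: 0.149
```

Emit:
{"name": "send_rows", "arguments": {"series": [{"dx": 0,"dy": 0.002,"dz": -0.001,"yaw": 0},{"dx": 0,"dy": 0.0015,"dz": -0.001,"yaw": 0},{"dx": 0,"dy": 0,"dz": 0,"yaw": 0}]}}

```text
t: 20.58
ee_pos: [537.1, 71.1, 23.8]
orientation: [0.004, 0.741, 0.671, 0.004]
force: [7.1, -3.2, 11.4]
finger_gap: 0.153
```

```bash
python3 - <<'E'
from h import *
P,R,o=pose();print(P,psi(),o["force"],o["wrist_torque"],o["t"])
f=env.grab_frame("wrist");cv2.imwrite("pics/w21.png",f["img"][:,:,::-1])
s=env.grab_frame("scene");crop(s,215,150,285,210,10,"s21.png")
E
```

```text
[537.12980875  71.11779945  23.77866275] 84.35852014377969 [ 7.14061743 -3.20603957 11.4144931 ] [-0.38811229 -1.16009615 -0.74106822] 20.575
```

View pics/w21.png

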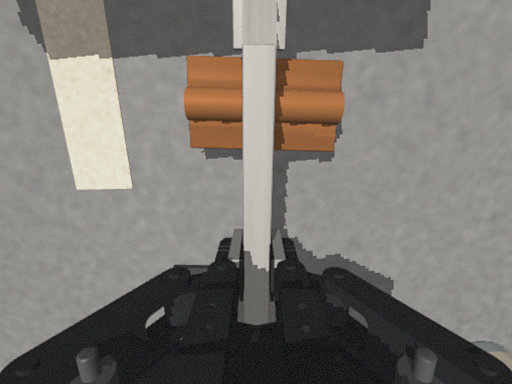

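View pics/s21.png

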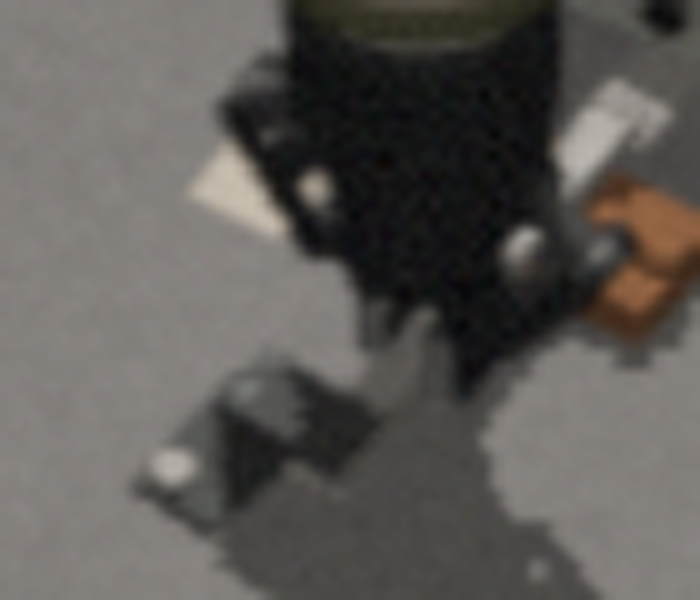

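Emit:
{"name": "send_rows", "arguments": {"series": [{"dx": 0,"dy": 0.001,"dz": -0.001,"yaw": 0},{"dx": 0,"dy": 0.001,"dz": -0.001,"yaw": 0},{"dx": 0,"dy": 0,"dz": 0,"yaw": 0}]}}

```text
t: 21.05
ee_pos: [537.4, 71.1, 24.5]
orientation: [0.002, 0.741, 0.672, 0.003]
force: [4.3, -1.5, 7.8]
finger_gap: 0.149
```

Emit:
{"name": "send_rows", "arguments": {"series": [{"dx": 0,"dy": 0,"dz": -0.001,"yaw": 0},{"dx": 0,"dy": 0,"dz": -0.001,"yaw": 0},{"dx": 0,"dy": 0,"dz": 0,"yaw": 0}]}}

```text
t: 21.42
ee_pos: [537.1, 71.0, 25.5]
orientation: [0.002, 0.741, 0.672, 0.003]
force: [9.3, -1.1, -2.4]
finger_gap: 0.152
```

Emit:
{"name": "send_rows", "arguments": {"series": [{"dx": 0,"dy": 0.001,"dz": 0,"yaw": 0},{"dx": 0,"dy": 0.001,"dz": 0,"yaw": 0},{"dx": 0,"dy": 0,"dz": 0,"yaw": 0}]}}

```text
t: 21.8
ee_pos: [537.3, 71.0, 25.1]
orientation: [0.001, 0.741, 0.672, 0.001]
force: [3.5, -1.8, 5.5]
finger_gap: 0.152
```

Emit:
{"name": "send_rows", "arguments": {"series": [{"dx": 0,"dy": 0,"dz": 0,"yaw": 0},{"dx": 0,"dy": 0,"dz": 0,"yaw": 0},{"dx": 0,"dy": 0,"dz": 0,"yaw": 0}], "fingers": -0.1}}

```text
t: 22.18
ee_pos: [535.0, 71.3, 23.3]
orientation: [-0.0, 0.741, 0.672, -0.001]
force: [0.2, 0.4, 0.3]
finger_gap: 0.548
```

```bash
python3 - <<'E'
from h import *
P,R,o=pose();print(P,psi(),o["force"],o["wrist_torque"],o["t"],o["finger_gap"])
f=env.grab_frame("wrist");cv2.imwrite("pics/w22.png",f["img"][:,:,::-1])
s=env.grab_frame("scene");crop(s,215,100,335,220,6,"s22.png")
E
```

```text
[535.0404414   71.2639795   23.32576624] 84.44917343640566 [0.22432159 0.44167397 0.32880097] [ 0.02442044 -0.04310122  0.02631364] 22.175 0.5482873788824397
```

View pics/w22.png

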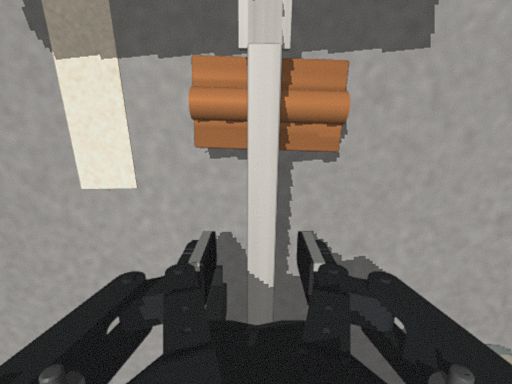

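View pics/s22.png

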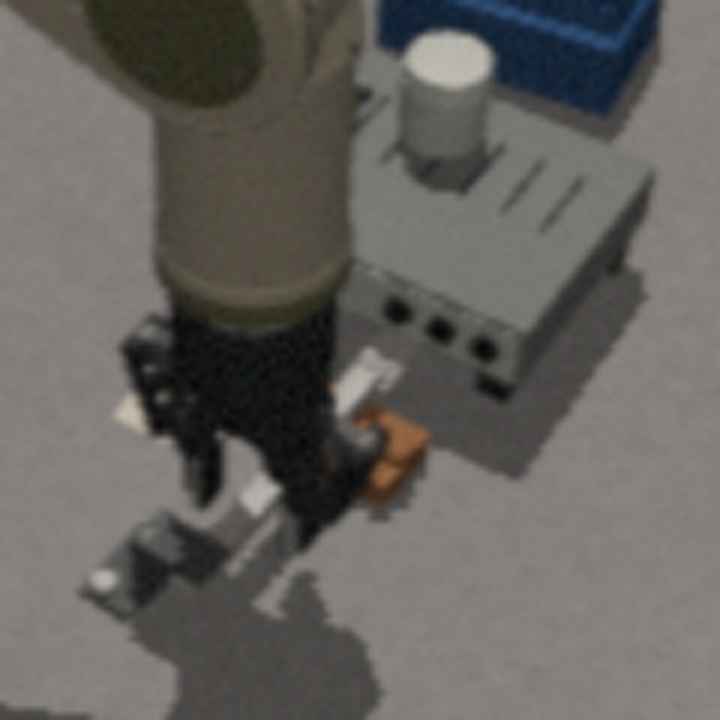

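The bar stays tucked under the roof and the edge stays up. I'll lift off straight and check from above.

Emit:
{"name": "send_rows", "arguments": {"series": [{"dx": 0,"dy": 0.001,"dz": -0.02,"yaw": 0},{"dx": 0,"dy": 0,"dz": -0.04,"yaw": 0},{"dx": 0,"dy": 0,"dz": -0.05,"yaw": 0},{"dx": 0,"dy": 0,"dz": -0.04,"yaw": 0},{"dx": 0,"dy": 0,"dz": 0,"yaw": 0}]}}

```text
t: 22.9
ee_pos: [539.4, 71.3, 178.5]
orientation: [0.002, 0.741, 0.672, 0.003]
force: [0.2, -0.2, -0.0]
finger_gap: 0.551
```

```bash
python3 - <<'E'
from h import *
P,R,o=pose();print(P,psi(),o["force"],o["t"],o["finger_gap"])
f=env.grab_frame("wrist");cv2.imwrite("pics/w23.png",cv2.resize(f["img"][0:300,100:500,::-1],None,fx=2,fy=2,interpolation=cv2.INTER_CUBIC)); np.savez("w23.npz",**f);P,R,o=pose();print(P,psi())
E
```

```text
[539.38231287  71.25703962 178.45498222] 84.44661752849147 [ 0.18430705 -0.19676237 -0.0362551 ] 22.9 0.5510652882933368
[537.94275037  71.18313613 175.76055421] 84.44331472669384
```

View pics/w23.png

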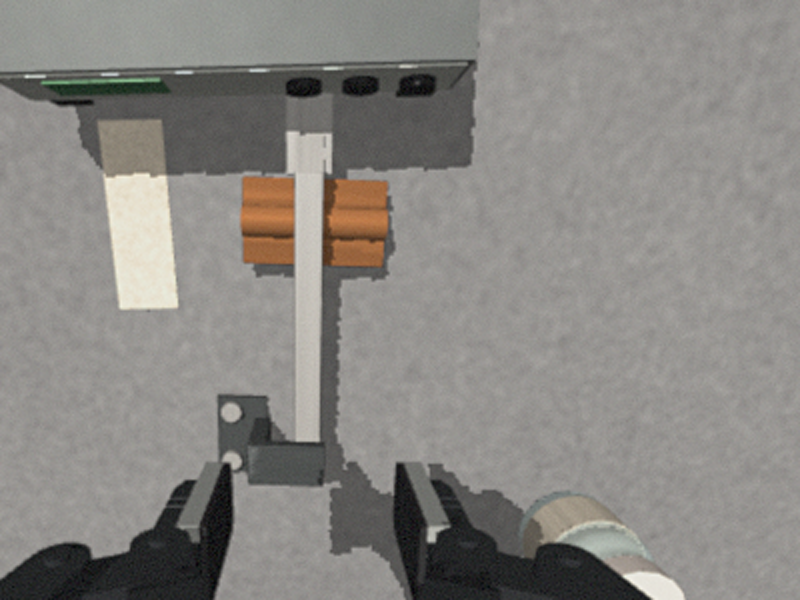

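```bash
python3 - <<'E'
from h import *
f=dict(np.load("w23.npz"))
g=lambda u,v,z:w(f,u/2+100-.25,v/2-.25,z)
ang=lambda a,b:np.degrees(np.arctan2(b[1]-a[1],b[0]-a[0]))
a=g(45,101,32);b=g(455,94,32);print("low edge",a,b,(a+b)/2,ang(a,b)+90,np.linalg.norm(a-b))
a=g(0,75,72);b=g(475,62,72);print("top edge",a,b,ang(a,b)+90,np.linalg.norm(a-b))
a=g(264-22,222,26);b=g(388,222,26);print("fulc",(a+b)/2)
c=g(309,170,40);d=g(308,440,40);print("bar heading",ang(d,c))
T=[g(*q,0) for q in [(98,121),(162,120),(177,307),(119,310)]];print("tape",sum(T)/4,ang((T[2]+T[3])/2,(T[0]+T[1])/2))
E
```

```text
low edge [426.68700625 215.11656126  32.        ] [621.01587972 199.54386657  32.        ] [523.85144298 207.33021392  32.        ] 85.41834901587217 194.95183991405875
top edge [427.86632783 215.9912293   72.        ] [618.60253998 202.46601236  72.        ] 85.94391192306969 191.2151513801248
fulc [549.2699276  148.20917689  26.        ]
bar heading 84.11052379560482
tape [451.54763052 159.68956599   0.        ] 84.87651959538715
```

```bash
python3 - <<'E'
from h import *
f=dict(np.load("w23.npz"))
crop(f,95,20,275,120,4,"w23c.png")
g=lambda u,v,z:w(f,u/2+100-.25,v/2-.25,z)
for q in [(50,102),(92,102)]: print(g(*q,17),g(*q,28))
E
```

```text
[422.72396602 218.21548692  17.        ] [427.2855501  215.46998473  28.        ]
[443.60956595 216.2185197   17.        ] [447.3972572  213.54701293  28.        ]
```

View pics/w23c.png

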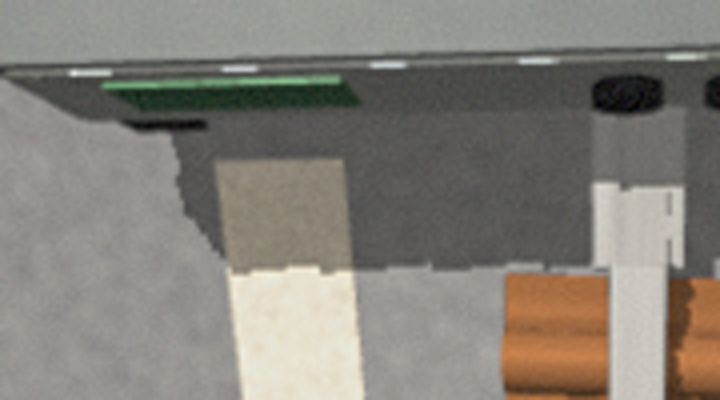

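```bash
python3 - <<'E'
from h import *
P,R,o=pose();print(P,psi())
plan([537.9,71.2,173.5],84.44,[545,-281,150],9.2,10)
E
```

```text
[537.94275037  71.18313613 175.76055421] 84.44331472669384
{"dx":-0.0350,"dy":0.0041,"dz":0.0024,"yaw":7.52}
{"dx":-0.0341,"dy":0.0087,"dz":0.0024,"yaw":7.52}
{"dx":-0.0327,"dy":0.0131,"dz":0.0024,"yaw":7.52}
{"dx":-0.0307,"dy":0.0172,"dz":0.0024,"yaw":7.52}
{"dx":-0.0282,"dy":0.0211,"dz":0.0024,"yaw":7.52}
{"dx":-0.0252,"dy":0.0246,"dz":0.0024,"yaw":7.52}
{"dx":-0.0218,"dy":0.0277,"dz":0.0024,"yaw":7.52}
{"dx":-0.0179,"dy":0.0303,"dz":0.0024,"yaw":7.52}
{"dx":-0.0138,"dy":0.0324,"dz":0.0024,"yaw":7.52}
{"dx":-0.0095,"dy":0.0339,"dz":0.0024,"yaw":7.52}
```

Emit:
{"name": "send_rows", "arguments": {"series": [{"dx": -0.035,"dy": 0.004,"dz": 0.0025,"yaw": 7.5},{"dx": -0.034,"dy": 0.0085,"dz": 0.0025,"yaw": 7.5},{"dx": -0.0325,"dy": 0.013,"dz": 0.0025,"yaw": 7.5},{"dx": -0.0305,"dy": 0.017,"dz": 0.0025,"yaw": 7.5},{"dx": -0.028,"dy": 0.021,"dz": 0.0025,"yaw": 7.5}]}}

```text
t: 23.58
ee_pos: [538.8, -104.8, 159.1]
orientation: [-0.001, 0.918, 0.396, -0.001]
force: [0.4, -0.6, -0.9]
finger_gap: 0.558
```

Emit:
{"name": "send_rows", "arguments": {"series": [{"dx": -0.025,"dy": 0.0245,"dz": 0.0025,"yaw": 7.5},{"dx": -0.022,"dy": 0.0275,"dz": 0.0025,"yaw": 7.5},{"dx": -0.018,"dy": 0.03,"dz": 0.0025,"yaw": 7.5},{"dx": -0.014,"dy": 0.0325,"dz": 0.0025,"yaw": 7.5},{"dx": -0.0095,"dy": 0.034,"dz": 0.0025,"yaw": 7.5}]}}

```text
t: 24.2
ee_pos: [542.3, -280.4, 146.3]
orientation: [-0.001, 0.997, 0.08, -0.001]
force: [0.3, 0.6, -0.3]
finger_gap: 0.548
```

Emit:
{"name": "send_rows", "arguments": {"series": [{"dx": 0,"dy": 0,"dz": 0,"yaw": 0}]}}

```text
t: 24.32
ee_pos: [542.0, -281.5, 146.2]
orientation: [-0.001, 0.997, 0.08, -0.002]
force: [0.0, -0.5, -0.8]
finger_gap: 0.553
```

```bash
python3 - <<'E'
from h import *
f=env.grab_frame("wrist");cv2.imwrite("pics/w24.png",f["img"][:,:,::-1]); np.savez("w24.npz",**f);P,R,o=pose();print(P,psi(),o["t"],o["finger_gap"])
for d in env.silhouettes("packer_mid","wrist")[:3]:
    m=d["mask"].astype(np.uint8); cs,_=cv2.findContours(m,0,2); r=cv2.minAreaRect(max(cs,key=len)); print(d["conf"],d["box"],r)
E
```

```text
[ 542.2428918  -280.17462977  146.49154914] 9.378830628986215 24.375 0.5498803962303604
0.97 [238.4, 77.9, 44.6, 122.7] ((259.0, 137.5), (119.0, 38.0), 90.0)
0.77 [379.2, 232.5, 66.5, 59.4] ((412.30120849609375, 263.7447509765625), (46.32429885864258, 51.9996337890625), 39.09385681152344)
0.61 [433.2, 0.0, 78.4, 112.5] ((476.95941162109375, 54.19844055175781), (55.85638427734375, 124.60769653320312), 18.90457534790039)
```

View pics/w24.png

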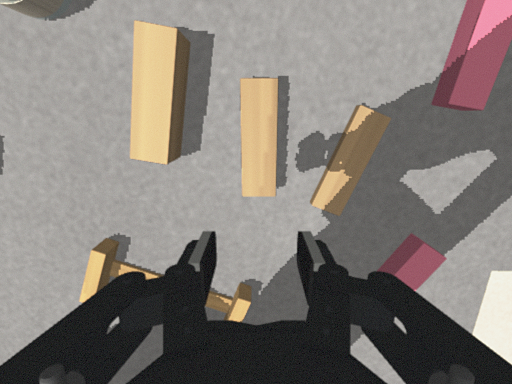

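The middle packer is the plywood block at px (259,137). The thick one is to its left at (158,93), the thin one to its right at (350,160), and the pinks are at far right.

```bash
python3 - <<'E'
from h import *
f=dict(np.load("w24.npz"))
crop(f,220,60,300,210,5,"w24c.png")
A=[w(f,*q,26) for q in [(241,78),(277.5,78),(276,195.5),(242,195.5)]]
far=(A[0]+A[1])/2;near=(A[2]+A[3])/2
print(A,np.linalg.norm(far-near),np.linalg.norm(A[0]-A[1]),(far+near)/2,np.degrees(np.arctan2(*(far-near)[1::-1])))
c=(far+near)/2;u=(far-near)/np.linalg.norm(far-near);g=c-38*u;print("grip",g)
P,R,o=pose();print(P,psi())
plan(P,psi(),[g[0],g[1],60],psi(),3)
E
```

```text
[array([ 642.4434045 , -250.90190286,   26.        ]), array([ 647.62675081, -282.85093489,   26.        ]), array([ 540.18647915, -301.35090957,   26.        ]), array([ 534.67746286, -267.60133914,   26.        ])] 109.03292252187386 32.366768866751016 [ 591.23352433 -275.67627161   26.        ] 9.28912063935774
grip [ 553.73184174 -281.81009608   26.        ]
[ 542.55448521 -279.33405674  146.89117826] 9.468877731494153
{"dx":0.0035,"dy":0.0014,"dz":0.0290,"yaw":-0.00}
{"dx":0.0035,"dy":0.0014,"dz":0.0290,"yaw":-0.00}
{"dx":0.0035,"dy":0.0014,"dz":0.0290,"yaw":-0.00}
```

View pics/w24c.png

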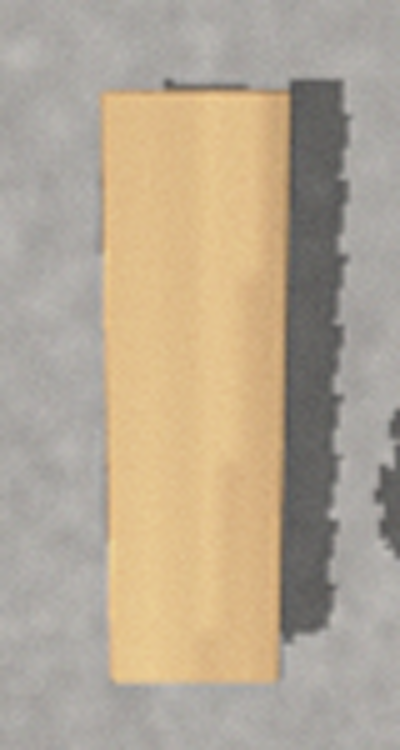

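Emit:
{"name": "send_rows", "arguments": {"series": [{"dx": 0.0055,"dy": 0.0021,"dz": 0.03,"yaw": 0},{"dx": 0.005,"dy": 0.0021,"dz": 0.03,"yaw": 0},{"dx": 0,"dy": 0,"dz": 0.03,"yaw": 0},{"dx": 0,"dy": 0,"dz": 0,"yaw": 0}]}}

```text
t: 24.92
ee_pos: [552.2, -279.5, 55.2]
orientation: [-0.002, 0.997, 0.083, -0.003]
force: [-0.2, 0.2, -0.1]
finger_gap: 0.552
```

```bash
python3 - <<'E'
from h import *
f=env.grab_frame("wrist");cv2.imwrite("pics/w25.png",f["img"][:,:,::-1]);P,R,o=pose();print(P,psi(),o["t"],o["finger_gap"])
E
```

```text
[ 553.55841035 -280.53380524   57.46868477] 9.548861764087263 24.975 0.5527855079006074
```

View pics/w25.png

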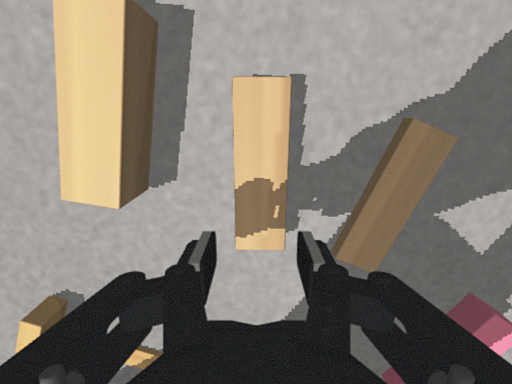

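Emit:
{"name": "send_rows", "arguments": {"series": [{"dx": 0,"dy": 0.0005,"dz": 0.02,"yaw": 0},{"dx": 0,"dy": 0,"dz": 0.018,"yaw": 0},{"dx": 0,"dy": 0,"dz": 0.006,"yaw": 0},{"dx": 0,"dy": 0,"dz": 0,"yaw": 0}]}}

```text
t: 25.48
ee_pos: [554.1, -282.6, 13.9]
orientation: [-0.001, 0.997, 0.082, -0.001]
force: [0.6, 0.2, 0.2]
finger_gap: 0.553
```

Emit:
{"name": "send_rows", "arguments": {"series": [{"dx": 0,"dy": 0,"dz": 0,"yaw": 0},{"dx": 0,"dy": 0,"dz": 0,"yaw": 0},{"dx": 0,"dy": 0,"dz": 0,"yaw": 0}], "fingers": 1}}

```text
t: 25.85
ee_pos: [555.2, -283.2, 15.6]
orientation: [0.0, 0.997, 0.082, 0.001]
force: [-0.6, -1.0, 2.8]
finger_gap: 0.378
```

```bash
python3 - <<'E'
from h import *
P,R,o=pose();print(P,psi(),o["t"],o["finger_gap"],o["force"])
E
```

```text
[ 555.18605547 -283.1778704    15.61824706] 9.435622769261435 25.85 0.37813175913036357 [-0.55580552 -0.96996004  2.82207272]
```

Emit:
{"name": "send_rows", "arguments": {"series": [{"dx": 0,"dy": 0,"dz": -0.02,"yaw": 0},{"dx": 0,"dy": 0,"dz": -0.04,"yaw": 0},{"dx": 0,"dy": 0,"dz": -0.04,"yaw": 0},{"dx": 0,"dy": 0,"dz": 0,"yaw": 0}]}}

```text
t: 26.35
ee_pos: [557.7, -284.7, 121.4]
orientation: [0.003, 0.997, 0.082, 0.004]
force: [0.5, 0.3, -0.6]
finger_gap: 0.381
```

```bash
python3 - <<'E'
from h import *
P,R,o=pose();print(P,psi(),o["t"],o["finger_gap"],o["force"])
plan([554.5,-282.3,112],9.43,[449.3,95,100],84.3,10)
f=env.grab_frame("wrist");cv2.imwrite("pics/w26.png",f["img"][:,:,::-1])
E
```

```text
[ 557.69407301 -284.66089004  121.38097253] 9.442758500879604 26.35 0.38106995061923987 [ 0.46825876  0.26717538 -0.59821266]
{"dx":-0.0042,"dy":-0.0389,"dz":0.0012,"yaw":-7.49}
{"dx":0.0009,"dy":-0.0392,"dz":0.0012,"yaw":-7.49}
{"dx":0.0060,"dy":-0.0387,"dz":0.0012,"yaw":-7.49}
{"dx":0.0110,"dy":-0.0376,"dz":0.0012,"yaw":-7.49}
{"dx":0.0158,"dy":-0.0358,"dz":0.0012,"yaw":-7.49}
{"dx":0.0203,"dy":-0.0335,"dz":0.0012,"yaw":-7.49}
{"dx":0.0245,"dy":-0.0305,"dz":0.0012,"yaw":-7.49}
{"dx":0.0283,"dy":-0.0271,"dz":0.0012,"yaw":-7.49}
{"dx":0.0316,"dy":-0.0232,"dz":0.0012,"yaw":-7.49}
{"dx":0.0343,"dy":-0.0188,"dz":0.0012,"yaw":-7.49}
```

View pics/w26.png

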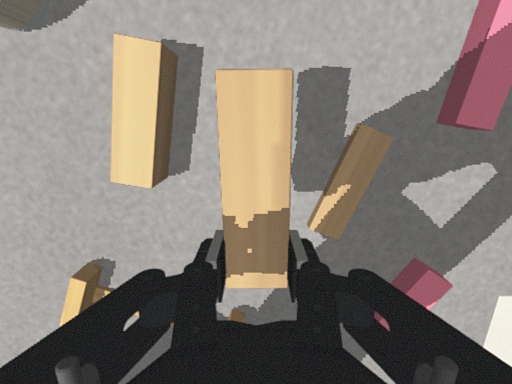

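Emit:
{"name": "send_rows", "arguments": {"series": [{"dx": -0.004,"dy": -0.039,"dz": 0.001,"yaw": -7.5},{"dx": 0.001,"dy": -0.039,"dz": 0.001,"yaw": -7.5},{"dx": 0.006,"dy": -0.0385,"dz": 0.001,"yaw": -7.5},{"dx": 0.011,"dy": -0.0375,"dz": 0.001,"yaw": -7.5},{"dx": 0.016,"dy": -0.036,"dz": 0.001,"yaw": -7.5}]}}

```text
t: 27.02
ee_pos: [501.0, -92.9, 108.8]
orientation: [-0.001, 0.916, 0.4, -0.001]
force: [0.3, -0.0, -1.5]
finger_gap: 0.384
```

Emit:
{"name": "send_rows", "arguments": {"series": [{"dx": 0.0205,"dy": -0.0335,"dz": 0.001,"yaw": -7.5},{"dx": 0.0245,"dy": -0.0305,"dz": 0.001,"yaw": -7.5},{"dx": 0.028,"dy": -0.027,"dz": 0.001,"yaw": -7.5},{"dx": 0.0315,"dy": -0.023,"dz": 0.001,"yaw": -7.5},{"dx": 0.034,"dy": -0.019,"dz": 0.001,"yaw": -7.5}]}}

```text
t: 27.65
ee_pos: [448.0, 94.7, 104.0]
orientation: [-0.001, 0.739, 0.674, -0.001]
force: [1.0, 0.5, -0.7]
finger_gap: 0.385
```

Emit:
{"name": "send_rows", "arguments": {"series": [{"dx": 0,"dy": 0,"dz": 0.02,"yaw": 0},{"dx": 0,"dy": 0,"dz": 0.02,"yaw": 0},{"dx": 0,"dy": 0,"dz": 0,"yaw": 0}]}}

```text
t: 28.02
ee_pos: [446.9, 93.5, 62.5]
orientation: [-0.002, 0.74, 0.672, -0.002]
force: [0.5, -0.3, -0.1]
finger_gap: 0.383
```

```bash
python3 - <<'E'
from h import *
f=env.grab_frame("wrist");cv2.imwrite("pics/w27.png",f["img"][:,:,::-1]);P,R,o=pose();print(P,psi(),o["t"],o["finger_gap"],o["force"])
t=env.grab_frame("top");crop(t,125,155,275,255,5,"t27.png")
np.savez("w27.npz",**f)
E
```

```text
[448.04061635  93.5041563   63.82695926] 84.43926742919801 28.075 0.38028563778330277 [ 0.60646571 -0.01711379 -1.65539999]
```

View pics/w27.png

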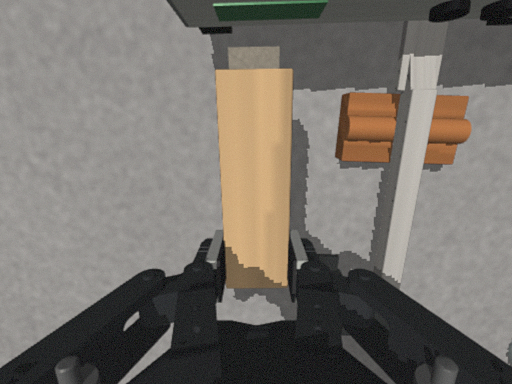

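View pics/t27.png

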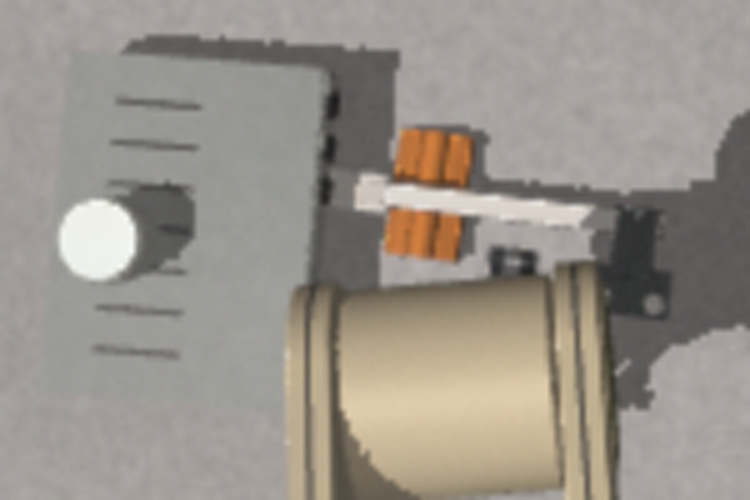

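Emit:
{"name": "send_rows", "arguments": {"series": [{"dx": 0,"dy": 0.001,"dz": 0.02,"yaw": 0},{"dx": 0,"dy": 0,"dz": 0.018,"yaw": 0},{"dx": 0,"dy": 0,"dz": 0.006,"yaw": 0},{"dx": 0,"dy": 0,"dz": 0.002,"yaw": 0},{"dx": 0,"dy": 0,"dz": 0,"yaw": 0}]}}

```text
t: 28.75
ee_pos: [451.1, 93.5, 19.7]
orientation: [0.0, 0.741, 0.672, 0.0]
force: [-1.0, 0.1, -1.3]
finger_gap: 0.384
```

Emit:
{"name": "send_rows", "arguments": {"series": [{"dx": 0,"dy": 0,"dz": 0.001,"yaw": 0},{"dx": 0,"dy": 0,"dz": 0.001,"yaw": 0}]}}

```text
t: 29.0
ee_pos: [450.8, 93.6, 17.3]
orientation: [0.0, 0.741, 0.672, 0.0]
force: [0.2, -0.2, -1.2]
finger_gap: 0.386
```

```bash
python3 - <<'E'
from h import *
f=env.grab_frame("wrist");cv2.imwrite("pics/w28.png",f["img"][:,:,::-1]);P,R,o=pose();print(P,psi(),o["t"],o["finger_gap"],o["force"])
np.savez("w28.npz",**f)
E
```

```text
[450.59477121  93.56227623  17.02459214] 84.44073287201543 29.05 0.380286142281434 [ 0.9589235  -0.28316684 -1.03992446]
```

View pics/w28.png

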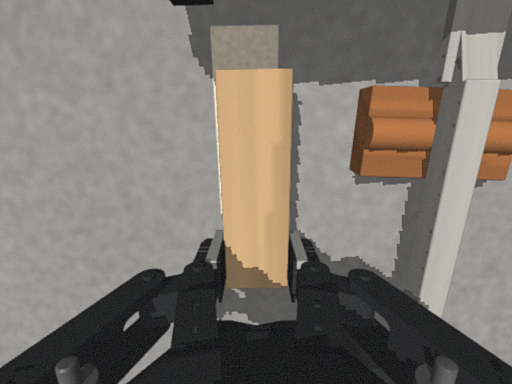

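```bash
python3 - <<'E'
from h import *
f=dict(np.load("w28.npz"))
crop(f,150,0,310,100,4,"w28c.png")
P,R,o=pose()
for q,z in [((213,2),15),((213,4),15),((212,27),0),((276,27),0),((217,70),29),((292,69),29)]:
    X=w(f,*q,z); print(q,X,R.T@(X-P))
print(o["force"],P)
E
```

```text
(213, 2) [443.71005243 216.23207849  15.        ] [121.4257298  -18.73668448   2.02669913]
(213, 4) [443.60075556 215.47442323  15.        ] [120.66104998 -18.77206914   2.02663536]
(212, 27) [440.07940901 210.97153222   0.        ] [115.83718416 -21.84557287  17.02529538]
(276, 27) [472.23437414 207.84768987   0.        ] [115.84305809  10.46077366  17.0359335 ]
(217, 70) [443.32645831 186.36078384  29.        ] [ 91.65872761 -16.22007199 -11.97450193]
(292, 69) [475.16539479 183.66028259  29.        ] [ 92.05533608  15.73072102 -11.96395425]
[ 0.9589235  -0.28316684 -1.03992446] [450.59477121  93.56227623  17.02459214]
```

View pics/w28c.png

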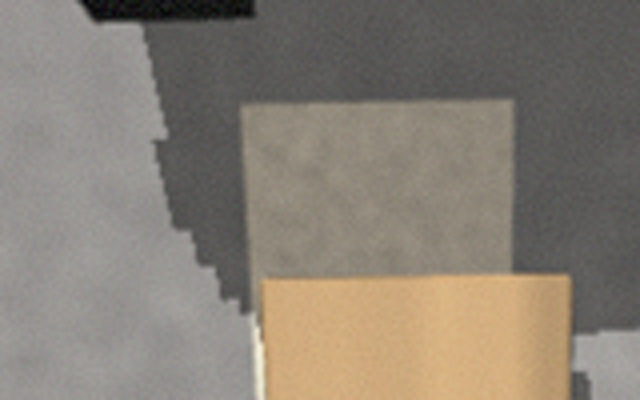

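Emit:
{"name": "send_rows", "arguments": {"series": [{"dx": 0,"dy": 0,"dz": 0.001,"yaw": 0},{"dx": 0,"dy": 0,"dz": 0.001,"yaw": 0},{"dx": 0,"dy": 0,"dz": 0,"yaw": 0}]}}

```text
t: 29.42
ee_pos: [450.6, 93.5, 15.5]
orientation: [-0.0, 0.741, 0.672, -0.0]
force: [-4.3, -0.3, 8.2]
finger_gap: 0.384
```

Emit:
{"name": "send_rows", "arguments": {"series": [{"dx": 0,"dy": 0,"dz": 0.001,"yaw": 0},{"dx": 0,"dy": 0,"dz": 0,"yaw": 0}]}}

```text
t: 29.68
ee_pos: [450.6, 93.5, 15.5]
orientation: [-0.0, 0.741, 0.672, -0.0]
force: [-11.1, -2.0, 22.4]
finger_gap: 0.383
```

Emit:
{"name": "send_rows", "arguments": {"series": [{"dx": 0.005,"dy": 0,"dz": -0.0012,"yaw": 0},{"dx": 0.008,"dy": 0,"dz": 0,"yaw": 0},{"dx": 0.008,"dy": 0,"dz": 0,"yaw": 0},{"dx": 0.007,"dy": 0,"dz": 0,"yaw": 0}]}}

```text
t: 30.18
ee_pos: [453.8, 121.6, 15.5]
orientation: [0.001, 0.74, 0.672, 0.0]
force: [-0.1, -4.3, 6.4]
finger_gap: 0.383
```

```bash
python3 - <<'E'
from h import *
f=env.grab_frame("wrist");cv2.imwrite("pics/w29.png",f["img"][:,:,::-1]);P,R,o=pose();print(P,psi(),o["t"],o["finger_gap"],o["force"])
E
```

```text
[453.91088047 122.39912746  15.55528072] 84.4564934576132 30.225 0.3805893297414827 [ 0.10312412 -0.05200047  4.81631682]
```

View pics/w29.png

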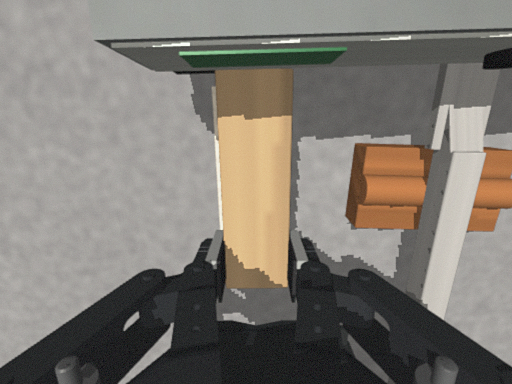

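Emit:
{"name": "send_rows", "arguments": {"series": [{"dx": 0.006,"dy": 0,"dz": 0,"yaw": 0},{"dx": 0.006,"dy": 0,"dz": 0,"yaw": 0},{"dx": 0.006,"dy": 0,"dz": 0,"yaw": 0}]}}

```text
t: 30.6
ee_pos: [455.6, 139.3, 15.6]
orientation: [0.001, 0.74, 0.672, 0.0]
force: [-0.5, -4.1, 6.8]
finger_gap: 0.385
```

```bash
python3 - <<'E'
from h import *
f=env.grab_frame("wrist");crop(f,80,0,340,150,3,"w30.png");P,R,o=pose();print(P,psi(),o["t"],o["finger_gap"],o["force"])
E
```

```text
[455.60498163 140.0183609   15.56254726] 84.45283117304619 30.65 0.38220611958799067 [-0.28351279 -0.85840242  5.39112356]
```

View pics/w30.png

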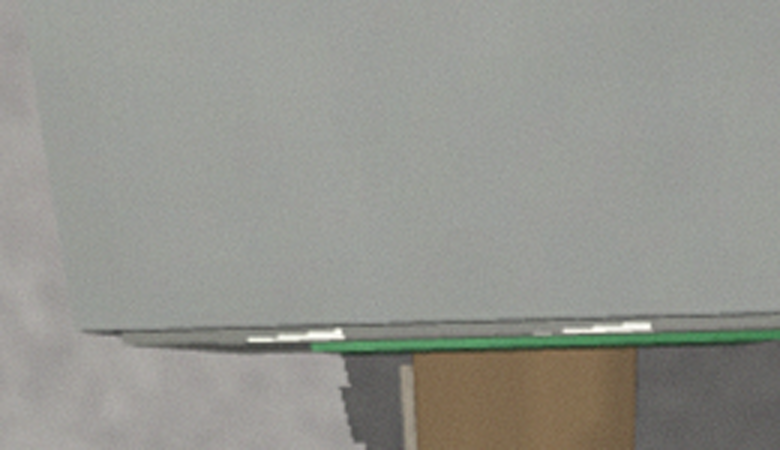

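Emit:
{"name": "send_rows", "arguments": {"series": [{"dx": 0.006,"dy": 0,"dz": 0,"yaw": 0},{"dx": 0.006,"dy": 0,"dz": 0,"yaw": 0},{"dx": 0.006,"dy": 0,"dz": 0,"yaw": 0},{"dx": 0,"dy": 0,"dz": 0,"yaw": 0}]}}

```text
t: 31.15
ee_pos: [457.3, 157.9, 15.6]
orientation: [0.0, 0.74, 0.672, 0.001]
force: [-0.3, 0.4, 5.0]
finger_gap: 0.381
```

```bash
python3 - <<'E'
from h import *
t=env.grab_frame("top");crop(t,125,155,275,255,5,"t31.png");P,R,o=pose();print(P,psi(),o["t"],o["finger_gap"],o["force"])
E
```

```text
[457.30626487 157.90557064  15.56873411] 84.46055049323238 31.2 0.3804417228322809 [-0.09520016 -0.0723708   5.25611755]
```

View pics/t31.png

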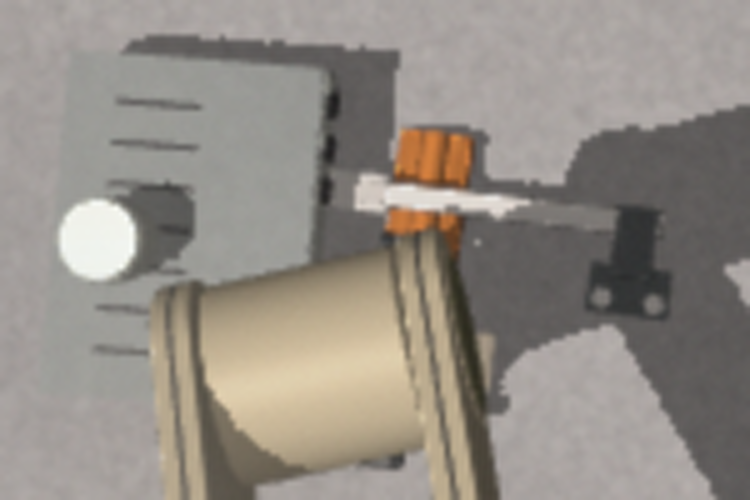

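Emit:
{"name": "send_rows", "arguments": {"series": [{"dx": 0,"dy": 0,"dz": -0.001,"yaw": 0},{"dx": 0,"dy": 0,"dz": 0,"yaw": 0},{"dx": 0,"dy": 0,"dz": 0,"yaw": 0}], "fingers": -0.1}}

```text
t: 31.58
ee_pos: [456.4, 157.3, 15.8]
orientation: [-0.0, 0.741, 0.672, -0.0]
force: [0.1, -0.2, 0.2]
finger_gap: 0.55
```

Emit:
{"name": "send_rows", "arguments": {"series": [{"dx": 0,"dy": 0,"dz": -0.015,"yaw": 0},{"dx": 0,"dy": 0,"dz": -0.035,"yaw": 0},{"dx": -0.03,"dy": 0,"dz": -0.05,"yaw": 0},{"dx": -0.04,"dy": 0,"dz": -0.05,"yaw": 0},{"dx": 0,"dy": 0,"dz": 0,"yaw": 0}]}}

```text
t: 32.2
ee_pos: [453.2, 86.9, 171.1]
orientation: [0.003, 0.741, 0.671, 0.004]
force: [0.3, 0.5, -0.4]
finger_gap: 0.552
```

```bash
python3 - <<'E'
from h import *
f=env.grab_frame("wrist");cv2.imwrite("pics/w32.png",cv2.resize(f["img"][0:300,100:500,::-1],None,fx=2,fy=2,interpolation=cv2.INTER_CUBIC));P,R,o=pose();print(P,psi(),o["t"],o["finger_gap"],o["force"])
np.savez("w32.npz",**f)
E
```

```text
[451.81912716  87.76455531 168.39504012] 84.32134324011408 32.25 0.5441934409589559 [-0.20666784  0.62894151 -0.5292172 ]
```

View pics/w32.png

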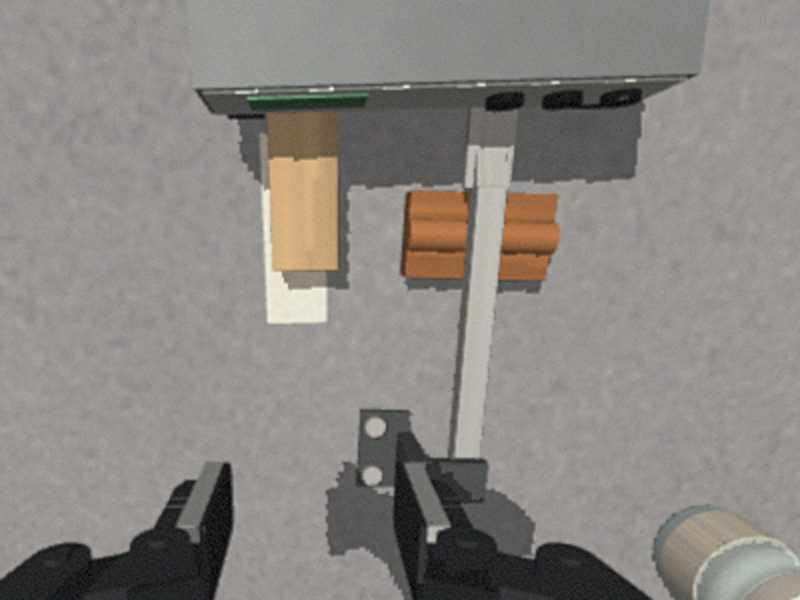

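```bash
python3 - <<'E'
from h import *
f=dict(np.load("w32.npz"))
g=lambda u,v,z:w(f,u/2+100-.25,v/2-.25,z)
a=g(489,190,40);b=g(468,450,40);print(a,b,np.degrees(np.arctan2(*(a-b)[1::-1])))
sh=g(489,186,40);print("shoulder",sh)
u=(a-b)/np.linalg.norm(a-b); 
c=a+u*((71-a[1])/u[1]);print("at y71",c)
a2=g(214,113,31);b2=g(645,104,31);print("low edge",a2,b2,np.linalg.norm(a2-b2),(a2+b2)/2)
A=[g(*q,26) for q in [(272,270),(337,269)]];print("packer near end",A,np.mean(A,0))
P,R,o=pose();print(P,psi())
plan([452,87.8,167],84.3,[c[0],71,90],84.3,3)
E
```

```text
[546.46179812 169.71270011  40.        ] [534.42976026  37.61830369  40.        ] 84.7954804770899
shoulder [546.47038292 171.49020935  40.        ]
at y71 [537.4703876  71.         40.       ]
low edge [421.13747467 216.73867337  31.        ] [622.592623   200.84906589  31.        ] 202.08081654340688 [521.86504883 208.79386963  31.        ]
packer near end [array([439.06959316, 142.36925293,  26.        ]), array([472.50936512, 139.52448807,  26.        ])] [455.78947914 140.9468705   26.        ]
[451.81912716  87.76455531 168.39504012] 84.32134324011408
{"dx":-0.0027,"dy":0.0289,"dz":0.0257,"yaw":-0.00}
{"dx":-0.0027,"dy":0.0289,"dz":0.0257,"yaw":-0.00}
{"dx":-0.0027,"dy":0.0289,"dz":0.0257,"yaw":-0.00}
```

Emit:
{"name": "send_rows", "arguments": {"series": [{"dx": -0.0025,"dy": 0.029,"dz": 0.025,"yaw": 0},{"dx": -0.0025,"dy": 0.029,"dz": 0.025,"yaw": 0},{"dx": -0.0025,"dy": 0.029,"dz": 0.02,"yaw": 0},{"dx": 0,"dy": 0,"dz": 0,"yaw": 0}]}}

```text
t: 32.75
ee_pos: [534.4, 72.8, 91.3]
orientation: [-0.002, 0.741, 0.672, -0.002]
force: [-0.8, -0.6, 1.0]
finger_gap: 0.547
```

```bash
python3 - <<'E'
from h import *
f=env.grab_frame("wrist");cv2.imwrite("pics/w33.png",f["img"][:,:,::-1]);P,R,o=pose();print(P,psi(),o["t"],o["finger_gap"],o["force"])
E
```

```text
[534.31264599  72.99451105  92.59830763] 84.44373549251793 32.8 0.5480882110124667 [-0.44367341  0.85734598 -0.43755175]
```

View pics/w33.png

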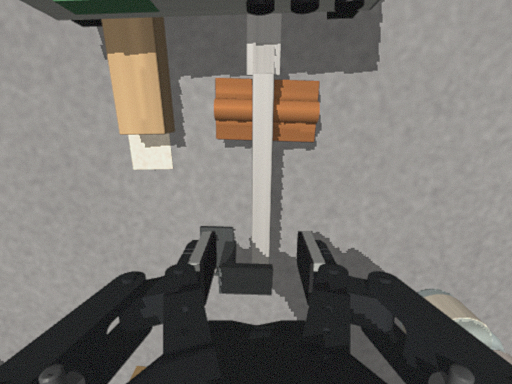

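Emit:
{"name": "send_rows", "arguments": {"series": [{"dx": -0.001,"dy": 0.003,"dz": 0.025,"yaw": 0},{"dx": 0,"dy": 0,"dz": 0.025,"yaw": 0},{"dx": 0,"dy": 0,"dz": 0.013,"yaw": 0},{"dx": 0,"dy": 0,"dz": 0.004,"yaw": 0},{"dx": 0,"dy": 0,"dz": 0,"yaw": 0}]}}

```text
t: 33.42
ee_pos: [539.0, 71.5, 28.6]
orientation: [0.0, 0.741, 0.672, 0.0]
force: [0.4, -0.7, 0.4]
finger_gap: 0.548
```

```bash
python3 - <<'E'
from h import *
f=env.grab_frame("wrist");cv2.imwrite("pics/w34.png",f["img"][:,:,::-1]);P,R,o=pose();print(P,psi(),o["t"],o["finger_gap"],o["force"])
E
```

```text
[539.35526119  71.48705925  28.9403552 ] 84.4482480412154 33.475 0.553098124503297 [1.2371227  0.22960194 0.68928163]
```

View pics/w34.png

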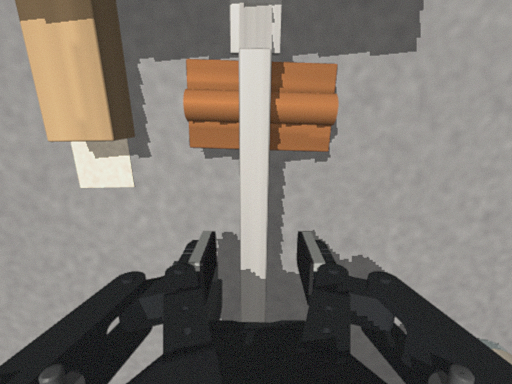

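Emit:
{"name": "send_rows", "arguments": {"series": [{"dx": 0,"dy": -0.001,"dz": 0.003,"yaw": 0},{"dx": 0,"dy": 0,"dz": 0,"yaw": 0},{"dx": 0,"dy": 0,"dz": 0,"yaw": 0}]}}

```text
t: 33.85
ee_pos: [537.8, 71.4, 25.1]
orientation: [0.0, 0.741, 0.672, 0.0]
force: [-0.4, -0.3, -0.3]
finger_gap: 0.549
```

Emit:
{"name": "send_rows", "arguments": {"series": [{"dx": 0,"dy": 0,"dz": 0,"yaw": 0},{"dx": 0,"dy": 0,"dz": 0,"yaw": 0},{"dx": 0,"dy": 0,"dz": 0,"yaw": 0}], "fingers": 1}}

```text
t: 34.22
ee_pos: [538.1, 71.4, 25.1]
orientation: [0.0, 0.741, 0.672, 0.0]
force: [0.8, -0.8, 1.7]
finger_gap: 0.151
```

```bash
python3 - <<'E'
from h import *
P,R,o=pose();print(P,psi(),o["t"],o["finger_gap"],o["force"],o["wrist_torque"])
E
```

```text
[538.07663734  71.36680836  25.12887277] 84.42762139212849 34.225 0.15059370791087523 [ 0.77022657 -0.78325617  1.73964336] [-0.04686838 -0.1294172  -0.15086198]
```

Emit:
{"name": "send_rows", "arguments": {"series": [{"dx": 0,"dy": 0,"dz": 0.0015,"yaw": 0},{"dx": 0,"dy": 0,"dz": 0.0015,"yaw": 0},{"dx": 0,"dy": 0,"dz": 0,"yaw": 0}]}}

```text
t: 34.6
ee_pos: [539.0, 71.3, 23.9]
orientation: [0.001, 0.74, 0.672, 0.001]
force: [-5.0, -2.2, 16.0]
finger_gap: 0.147
```

Emit:
{"name": "send_rows", "arguments": {"series": [{"dx": 0,"dy": 0.0024,"dz": 0.0002,"yaw": -1.8},{"dx": 0,"dy": 0.0024,"dz": 0,"yaw": -1.8},{"dx": 0,"dy": 0.0024,"dz": 0,"yaw": -1.8},{"dx": 0,"dy": 0.0024,"dz": 0,"yaw": -1.8}]}}

```text
t: 35.1
ee_pos: [548.7, 70.8, 23.8]
orientation: [0.001, 0.697, 0.717, 0.001]
force: [-4.2, -1.0, 14.3]
finger_gap: 0.151
```

```bash
python3 - <<'E'
from h import *
P,R,o=pose();print(P,psi(),o["t"],o["finger_gap"],o["force"],o["wrist_torque"])
f=env.grab_frame("wrist");cv2.imwrite("pics/w35.png",f["img"][:,:,::-1])
t=env.grab_frame("top");crop(t,125,155,275,255,5,"t35.png")
E
```

```text
[548.74188224  70.82214962  23.8384315 ] 91.68486250687705 35.1 0.15105330289547875 [-4.16818792 -1.01552848 14.33536945] [ 0.0850339   0.76448974 -0.13831216]
```

View pics/w35.png

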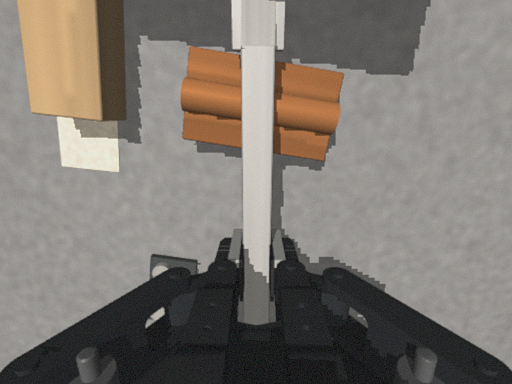

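View pics/t35.png

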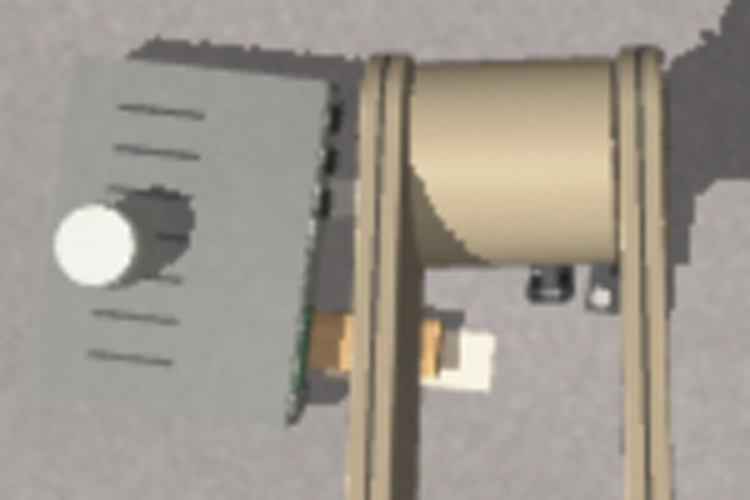

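Emit:
{"name": "send_rows", "arguments": {"series": [{"dx": 0,"dy": 0.0024,"dz": 0,"yaw": -1.8},{"dx": 0,"dy": 0.0024,"dz": 0,"yaw": -1.8},{"dx": 0,"dy": 0.0024,"dz": 0,"yaw": -1.8}]}}

```text
t: 35.58
ee_pos: [556.4, 71.3, 24.0]
orientation: [0.001, 0.662, 0.749, 0.001]
force: [-2.6, -1.3, 15.4]
finger_gap: 0.152
```

```bash
python3 - <<'E'
from h import *
P,R,o=pose();print(P,psi(),o["t"],o["finger_gap"],o["force"],o["wrist_torque"])
f=env.grab_frame("wrist");cv2.imwrite("pics/w36.png",f["img"][:,:,::-1])
t=env.grab_frame("top");crop(t,125,155,275,255,5,"t36.png")
s=env.grab_frame("scene");crop(s,215,100,335,220,6,"s36.png")
E
```

```text
[556.35343975  71.31217432  24.03766539] 97.0757632001509 35.575 0.1522257225813903 [-2.6428908  -1.33513558 15.366317  ] [ 0.14226088  0.55759059 -0.19362782]
```

View pics/t36.png

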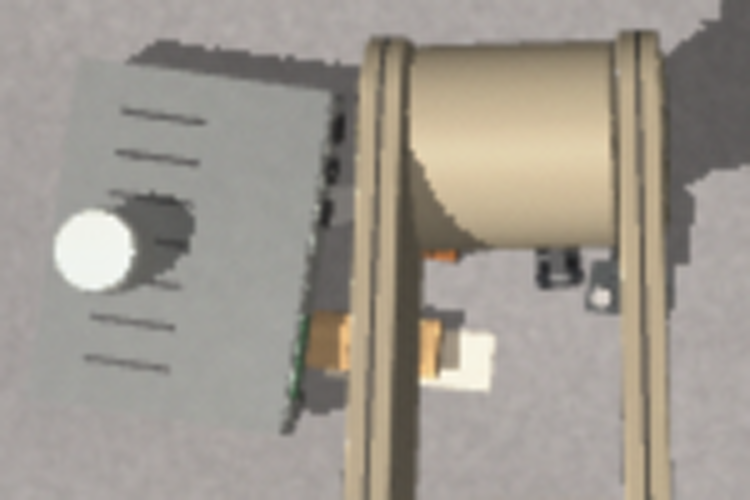

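View pics/s36.png

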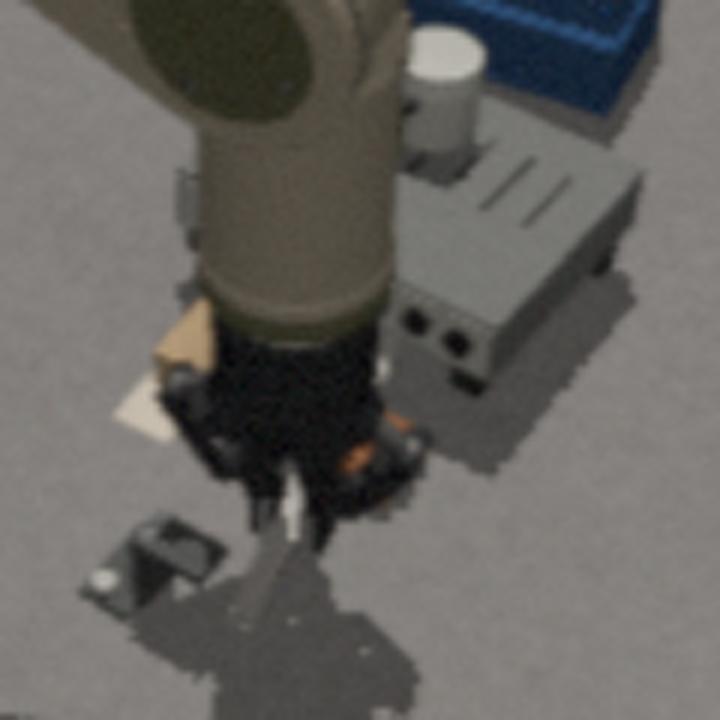

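View pics/w36.png

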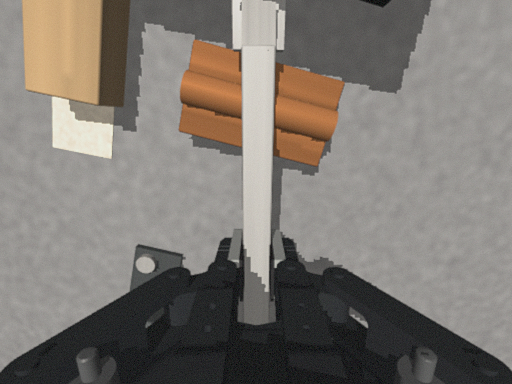

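Emit:
{"name": "send_rows", "arguments": {"series": [{"dx": 0.0002,"dy": 0,"dz": -0.001,"yaw": 0},{"dx": 0.0003,"dy": 0,"dz": -0.0015,"yaw": 0},{"dx": 0.0003,"dy": 0,"dz": -0.0015,"yaw": 0},{"dx": 0.0003,"dy": 0,"dz": -0.0015,"yaw": 0}]}}

```text
t: 36.22
ee_pos: [555.7, 71.7, 27.8]
orientation: [0.001, 0.662, 0.749, 0.0]
force: [5.0, -4.2, -0.5]
finger_gap: 0.15
```

Emit:
{"name": "send_rows", "arguments": {"series": [{"dx": 0.0003,"dy": 0,"dz": -0.001,"yaw": 0},{"dx": 0.0003,"dy": 0,"dz": -0.001,"yaw": 0},{"dx": 0.0003,"dy": 0,"dz": -0.001,"yaw": 0},{"dx": 0,"dy": 0,"dz": 0,"yaw": 0}]}}

```text
t: 36.72
ee_pos: [555.5, 72.5, 30.6]
orientation: [0.001, 0.663, 0.749, 0.0]
force: [5.6, -3.7, -1.0]
finger_gap: 0.146
```

```bash
python3 - <<'E'
from h import *
P,R,o=pose();print(P,psi(),o["t"],o["finger_gap"],o["force"],o["wrist_torque"])
t=env.grab_frame("top");crop(t,125,155,275,255,5,"t37.png")
s=env.grab_frame("scene");crop(s,215,100,335,220,6,"s37.png")
E
```

```text
[555.52711304  72.54637851  30.64993037] 97.01086253599853 36.725 0.1464796273926289 [ 5.57560138 -3.71588718 -0.96268692] [-1.09554771 -0.89486968 -0.42441581]
```

View pics/s37.png

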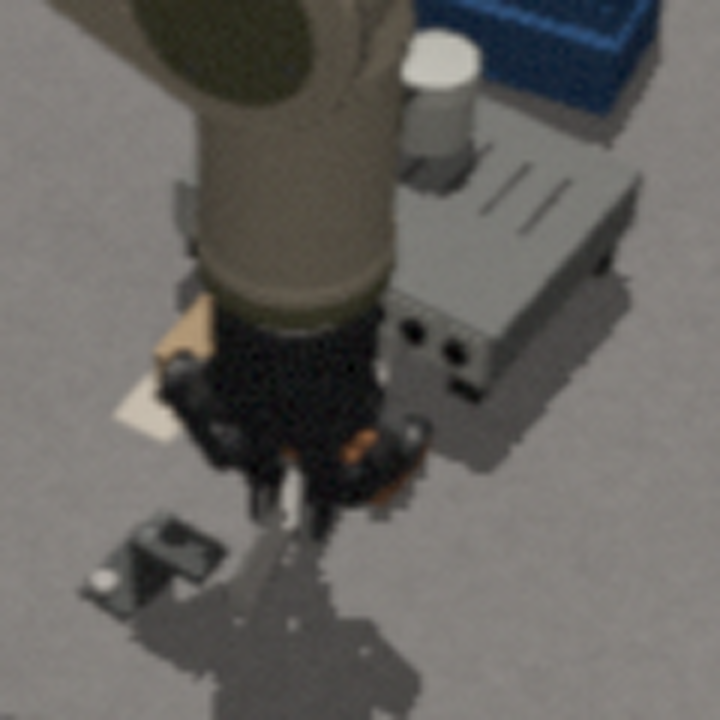

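Emit:
{"name": "send_rows", "arguments": {"series": [{"dx": 0.0003,"dy": 0,"dz": -0.001,"yaw": 0},{"dx": 0.0003,"dy": 0,"dz": -0.001,"yaw": 0},{"dx": 0.0003,"dy": 0,"dz": -0.001,"yaw": 0},{"dx": 0,"dy": 0,"dz": 0,"yaw": 0}]}}

```text
t: 37.33
ee_pos: [553.1, 74.2, 32.2]
orientation: [-0.001, 0.662, 0.749, -0.001]
force: [2.3, -2.3, -6.8]
finger_gap: 0.151
```

```bash
python3 - <<'E'
from h import *
P,R,o=pose();print(P,psi(),o["t"],o["finger_gap"],o["force"],o["wrist_torque"])
t=env.grab_frame("top");crop(t,125,155,275,255,5,"t37.png")
f=env.grab_frame("wrist");cv2.imwrite("pics/w37.png",f["img"][:,:,::-1])
E
```

```text
[553.11657271  74.18150695  32.18154048] 97.04650068308419 37.325 0.15071317384440747 [ 2.34815032 -2.31756477 -6.76242993] [-0.78798615 -0.34105469 -0.21475744]
```

View pics/t37.png

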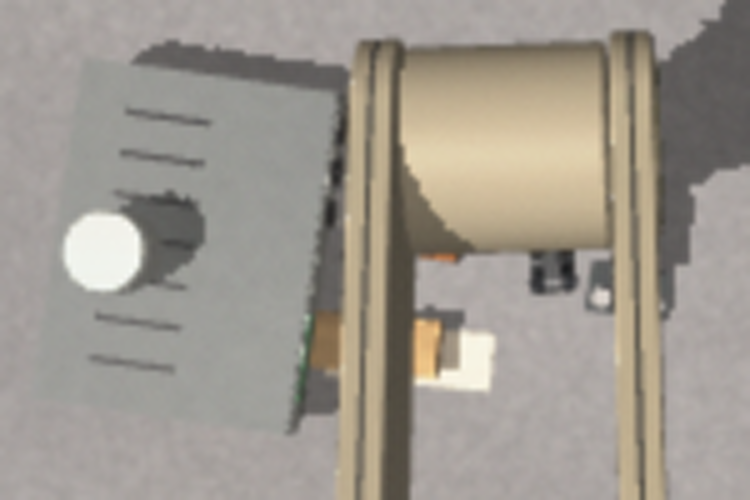

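View pics/w37.png

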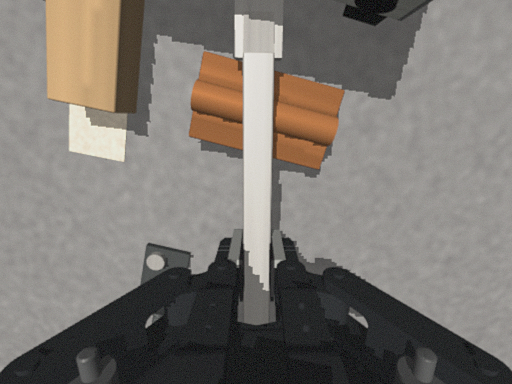

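Emit:
{"name": "send_rows", "arguments": {"series": [{"dx": 0,"dy": 0,"dz": -0.0015,"yaw": 0},{"dx": 0,"dy": 0,"dz": -0.0015,"yaw": 0},{"dx": 0,"dy": 0,"dz": -0.001,"yaw": 0},{"dx": 0,"dy": 0,"dz": 0,"yaw": 0}]}}

```text
t: 37.92
ee_pos: [553.9, 74.6, 37.2]
orientation: [-0.0, 0.662, 0.749, -0.0]
force: [-0.2, 1.1, -6.7]
finger_gap: 0.145
```

Emit:
{"name": "send_rows", "arguments": {"series": [{"dx": 0,"dy": 0,"dz": 0.001,"yaw": 0},{"dx": 0,"dy": 0,"dz": 0.0005,"yaw": 0},{"dx": 0,"dy": 0,"dz": 0,"yaw": 0}]}}

```text
t: 38.3
ee_pos: [554.2, 74.2, 35.8]
orientation: [0.0, 0.662, 0.749, 0.0]
force: [0.1, 0.5, -4.3]
finger_gap: 0.149
```

Emit:
{"name": "send_rows", "arguments": {"series": [{"dx": -0.005,"dy": 0,"dz": -0.0005,"yaw": 0},{"dx": -0.006,"dy": 0,"dz": -0.0007,"yaw": 0}]}}

```text
t: 38.55
ee_pos: [555.7, 62.9, 37.1]
orientation: [0.0, 0.662, 0.749, 0.0]
force: [0.3, 0.3, -5.3]
finger_gap: 0.15
```

Emit:
{"name": "send_rows", "arguments": {"series": [{"dx": -0.008,"dy": 0,"dz": -0.001,"yaw": 0},{"dx": -0.008,"dy": 0,"dz": -0.001,"yaw": 0},{"dx": -0.008,"dy": 0,"dz": -0.001,"yaw": 0},{"dx": 0,"dy": 0,"dz": 0,"yaw": 0}]}}

```text
t: 39.05
ee_pos: [558.4, 41.4, 39.9]
orientation: [-0.002, 0.663, 0.749, 0.002]
force: [0.1, 12.3, -3.6]
finger_gap: 0.149
```

```bash
python3 - <<'E'
from h import *
P,R,o=pose();print(P,psi(),o["t"],o["finger_gap"],o["force"],o["wrist_torque"])
t=env.grab_frame("top");crop(t,125,155,275,255,5,"t38.png")
f=env.grab_frame("wrist");cv2.imwrite("pics/w38.png",f["img"][:,:,::-1])
E
```

```text
[558.3520824   41.39877963  39.88322566] 96.983074454927 39.05 0.14932638670889406 [ 0.1259689  12.26396292 -3.60677927] [ 1.94180314  0.0020398  -0.29227487]
```

View pics/t38.png

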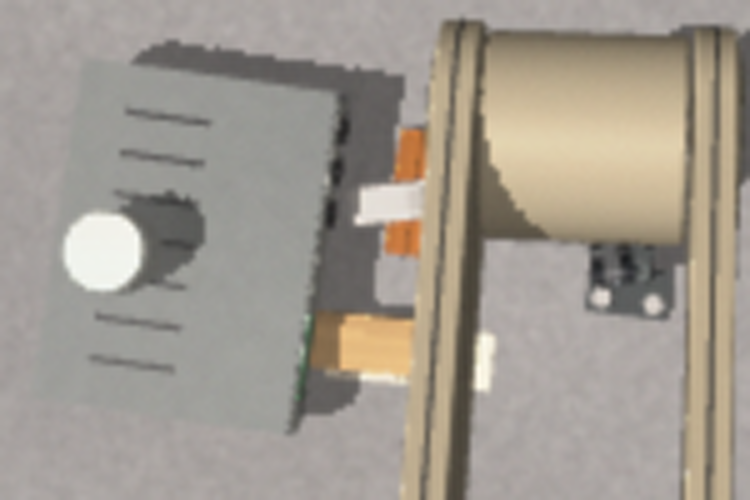

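View pics/w38.png

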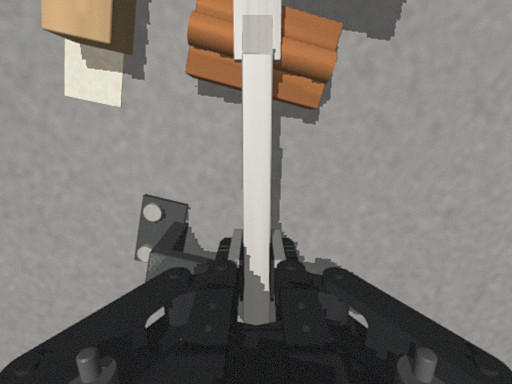

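Retracting brought the finger knuckle against the hook roof, with Fy at 12 N. The blade is already clear of the supply, so I'll ease forward a little and rise straight up.

Emit:
{"name": "send_rows", "arguments": {"series": [{"dx": 0.004,"dy": 0.003,"dz": 0,"yaw": 0},{"dx": 0,"dy": 0.002,"dz": -0.01,"yaw": 0},{"dx": 0,"dy": 0,"dz": -0.03,"yaw": 0},{"dx": 0,"dy": 0,"dz": -0.04,"yaw": 0},{"dx": 0,"dy": 0,"dz": 0,"yaw": 0}]}}

```text
t: 39.78
ee_pos: [566.6, 43.6, 125.2]
orientation: [0.004, 0.662, 0.749, 0.003]
force: [1.1, -0.3, -3.5]
finger_gap: 0.148
```

```bash
python3 - <<'E'
from h import *
P,R,o=pose();print(P,psi(),o["t"],o["finger_gap"],o["force"],o["wrist_torque"])
t=env.grab_frame("top");crop(t,125,155,275,255,5,"t39.png")
f=env.grab_frame("wrist");cv2.imwrite("pics/w39.png",f["img"][:,:,::-1])
E
```

```text
[566.55576135  43.62089549 125.17869925] 97.02542706609938 39.775 0.14841172143572587 [ 1.06414847 -0.34103195 -3.53807055] [-0.11670602 -0.06226035 -0.02377041]
```

View pics/w39.png

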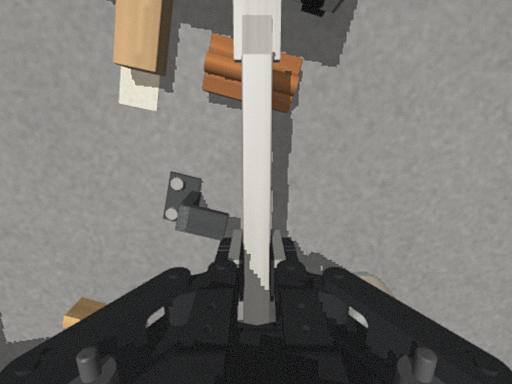

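```bash
python3 - <<'E'
from h import *
P,R,o=pose();print(P,psi())
plan([565.5,43.4,121],97.03,[638,34,75],90,4)
E
```

```text
[563.41591633  43.73684016 120.47416867] 97.02545343417022
{"dx":-0.0046,"dy":0.0177,"dz":0.0115,"yaw":1.76}
{"dx":-0.0040,"dy":0.0178,"dz":0.0115,"yaw":1.76}
{"dx":-0.0035,"dy":0.0179,"dz":0.0115,"yaw":1.76}
{"dx":-0.0029,"dy":0.0180,"dz":0.0115,"yaw":1.76}
```

View pics/t39.png

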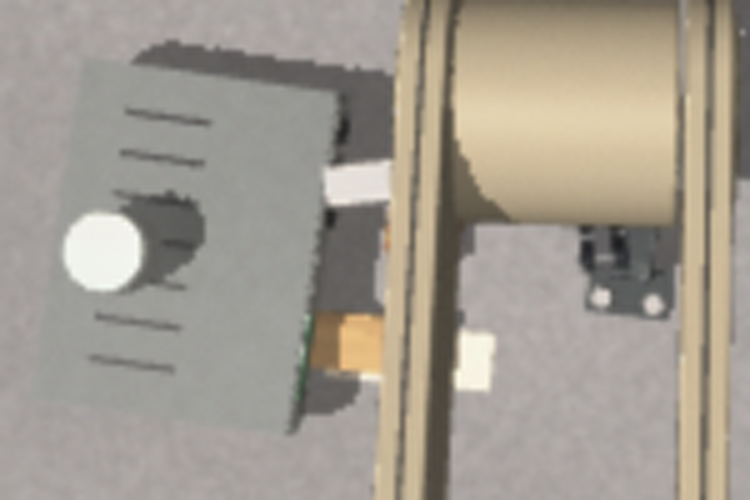

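Emit:
{"name": "send_rows", "arguments": {"series": [{"dx": -0.006,"dy": 0.0185,"dz": 0,"yaw": 1.75},{"dx": -0.006,"dy": 0.0185,"dz": 0,"yaw": 1.75},{"dx": -0.004,"dy": 0.018,"dz": 0.005,"yaw": 1.75},{"dx": -0.002,"dy": 0.018,"dz": 0.015,"yaw": 1.75},{"dx": 0,"dy": 0,"dz": 0.025,"yaw": 0}]}}

```text
t: 40.5
ee_pos: [638.0, 31.4, 73.4]
orientation: [0.0, 0.707, 0.707, -0.0]
force: [0.7, 1.0, -2.4]
finger_gap: 0.148
```

Emit:
{"name": "send_rows", "arguments": {"series": [{"dx": 0,"dy": 0,"dz": 0.025,"yaw": 0},{"dx": 0,"dy": 0,"dz": 0.01,"yaw": 0},{"dx": 0,"dy": 0,"dz": 0,"yaw": 0}]}}

```text
t: 40.88
ee_pos: [635.8, 31.8, 38.1]
orientation: [-0.001, 0.707, 0.707, -0.001]
force: [-0.2, 0.3, -2.5]
finger_gap: 0.151
```

```bash
python3 - <<'E'
from h import *
P,R,o=pose();print(P,psi(),o["t"],o["force"])
f=env.grab_frame("wrist");cv2.imwrite("pics/w40.png",f["img"][:,:,::-1])
E
```

```text
[635.78810268  31.78092743  38.05749014] 90.03440475652691 40.875 [-0.16232421  0.34905078 -2.53751226]
```

View pics/w40.png

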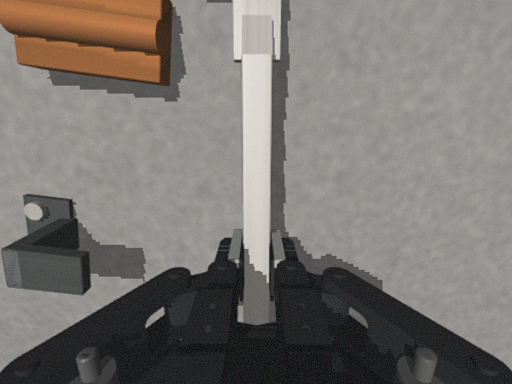

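Clear space on all sides. I'll lower gently to the bench.

Emit:
{"name": "send_rows", "arguments": {"series": [{"dx": 0,"dy": 0,"dz": 0.008,"yaw": 0},{"dx": 0,"dy": 0,"dz": 0.007,"yaw": 0},{"dx": 0,"dy": 0,"dz": 0.006,"yaw": 0},{"dx": 0,"dy": 0,"dz": 0,"yaw": 0}]}}

```text
t: 41.42
ee_pos: [636.6, 31.9, 18.0]
orientation: [-0.001, 0.707, 0.707, -0.0]
force: [0.0, -0.1, -3.0]
finger_gap: 0.151
```

Emit:
{"name": "send_rows", "arguments": {"series": [{"dx": 0,"dy": 0,"dz": 0.003,"yaw": 0},{"dx": 0,"dy": 0,"dz": 0.002,"yaw": 0},{"dx": 0,"dy": 0,"dz": 0,"yaw": 0}]}}

```text
t: 41.8
ee_pos: [637.6, 31.7, 14.3]
orientation: [0.0, 0.707, 0.707, 0.0]
force: [-0.6, -1.1, -1.0]
finger_gap: 0.148
```

Emit:
{"name": "send_rows", "arguments": {"series": [{"dx": 0,"dy": 0,"dz": 0.002,"yaw": 0},{"dx": 0,"dy": 0,"dz": 0.0015,"yaw": 0},{"dx": 0,"dy": 0,"dz": 0,"yaw": 0}]}}

```text
t: 42.18
ee_pos: [637.6, 31.6, 10.7]
orientation: [0.0, 0.707, 0.707, 0.0]
force: [-0.2, -3.1, 0.6]
finger_gap: 0.147
```

Emit:
{"name": "send_rows", "arguments": {"series": [{"dx": 0,"dy": 0,"dz": 0.001,"yaw": 0},{"dx": 0,"dy": 0,"dz": 0,"yaw": 0}]}}

```text
t: 42.42
ee_pos: [637.5, 31.8, 9.5]
orientation: [0.0, 0.707, 0.707, 0.0]
force: [0.7, -3.4, 2.6]
finger_gap: 0.152
```

```bash
python3 - <<'E'
from h import *
f=env.grab_frame("wrist");cv2.imwrite("pics/w41.png",f["img"][:,:,::-1]);P,R,o=pose();print(P,o["force"],o["wrist_torque"])
E
```

```text
[637.47828648  31.79793238   9.54427455] [ 0.47565407 -2.30302121  2.28907291] [ 0.04398241 -0.14844019 -0.13212072]
```

View pics/w41.png

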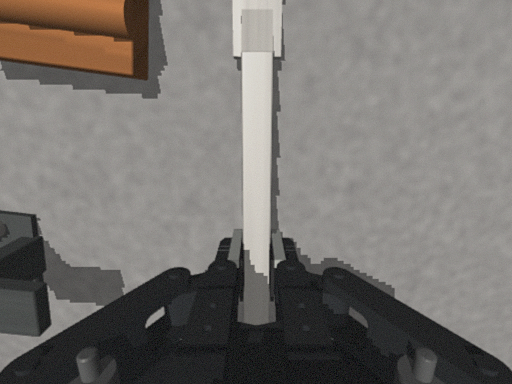

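Emit:
{"name": "send_rows", "arguments": {"series": [{"dx": 0,"dy": 0,"dz": 0,"yaw": 0},{"dx": 0,"dy": 0,"dz": 0,"yaw": 0},{"dx": 0,"dy": 0,"dz": 0,"yaw": 0}], "fingers": -0.1}}

```text
t: 42.85
ee_pos: [637.0, 32.1, 9.2]
orientation: [-0.0, 0.707, 0.707, -0.0]
force: [-0.2, 1.2, 0.4]
finger_gap: 0.55
```

Emit:
{"name": "send_rows", "arguments": {"series": [{"dx": 0,"dy": 0,"dz": -0.02,"yaw": 0},{"dx": 0,"dy": 0,"dz": -0.05,"yaw": 0},{"dx": -0.02,"dy": 0,"dz": -0.06,"yaw": 0},{"dx": -0.04,"dy": -0.03,"dz": -0.05,"yaw": 0},{"dx": -0.05,"dy": -0.03,"dz": 0,"yaw": 0}]}}

```text
t: 43.48
ee_pos: [583.8, -74.1, 190.7]
orientation: [0.005, 0.706, 0.708, 0.003]
force: [0.1, -1.0, -0.6]
finger_gap: 0.549
```

Emit:
{"name": "send_rows", "arguments": {"series": [{"dx": -0.05,"dy": -0.03,"dz": 0,"yaw": 0},{"dx": -0.05,"dy": -0.03,"dz": 0,"yaw": 0},{"dx": 0,"dy": 0,"dz": 0,"yaw": 0}]}}

```text
t: 43.85
ee_pos: [519.3, -176.9, 184.7]
orientation: [0.001, 0.709, 0.706, -0.0]
force: [0.5, 1.5, 0.1]
finger_gap: 0.549
```

```bash
python3 - <<'E'
from h import *
P,R,o=pose();print(P,psi(),o["t"],o["force"])
f=env.grab_frame("wrist");cv2.imwrite("pics/w42.png",f["img"][:,:,::-1])
t=env.grab_frame("top");crop(t,110,110,310,260,4,"t42.png");np.savez("t42.npz",**t)
s=env.grab_frame("scene");crop(s,215,70,365,220,5,"s42.png")
E
```

```text
[ 519.33563922 -176.85645409  184.73822693] 89.76353661734218 43.85 [0.48160205 1.53132562 0.1214979 ]
```

View pics/t42.png

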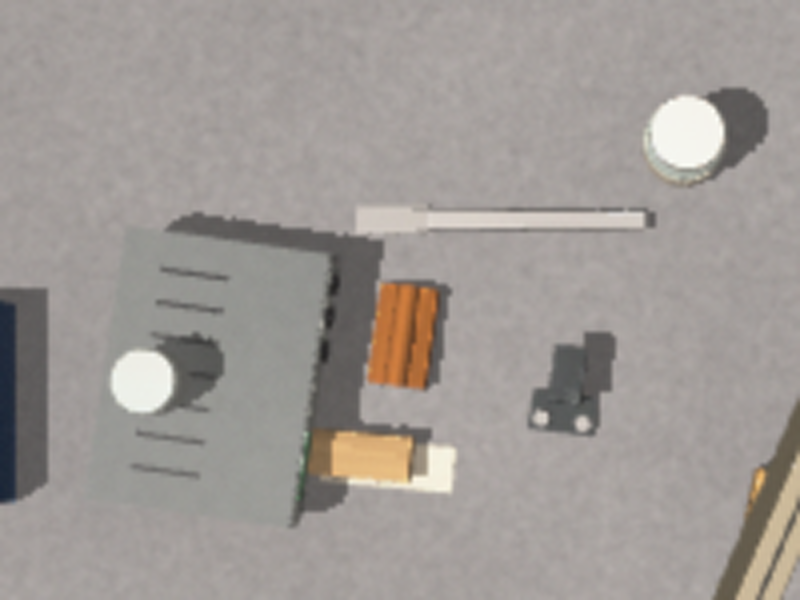

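View pics/s42.png

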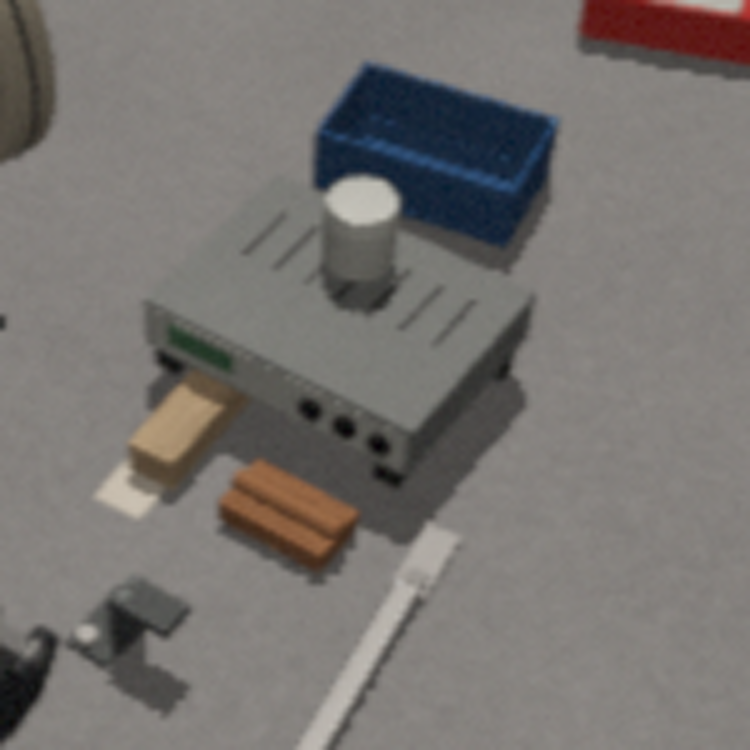

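View pics/w42.png

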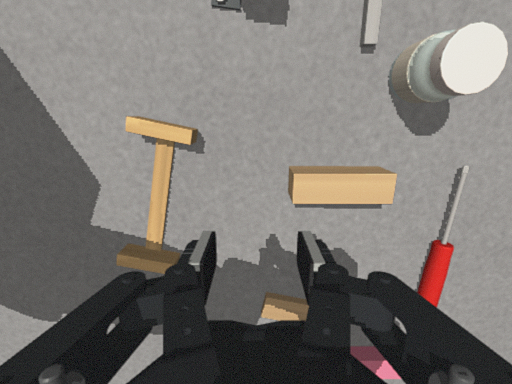

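```bash
python3 - <<'E'
from h import *
s=env.grab_frame("scene"); t=env.grab_frame("top")
e=np.array([510.6,209.5]);a=np.radians(83.0);ux=np.array([np.cos(a),np.sin(a)]);uy=np.array([-ux[1],ux[0]])
def pts(z0,dz): return [[*(e+uy*y+ux*x),z0+h+dz*x/150] for y in (-100,-50,0,50,100) for x,h in ((0,0),(0,40))]
crop(s,235,100,335,180,7,"s43.png",pts(26,0))
for z,n in((26,"level"),(16,"lean"),(31,"up")): print(n,[np.round((p(s,q)-[235,100]+.5)*7) for q in pts(z,0)[::8]])
# bar: height from scene at tip/handle using top xy
for q in [((110+357/4),(110+219/4),5),((110+645/4),(110+219/4),14)]: print("bar",w(t,*q), p(s,w(t,*q)))
E
```

```text
level [array([435., 462.]), array([ 67., 277.])]
lean [array([433., 477.]), array([ 68., 292.])]
up [array([436., 454.]), array([ 67., 269.])]
bar [638.26562606 181.36898181   5.        ] [302.33406666 176.69819643]
bar [639.21188316 -37.29263531  14.        ] [270.9066149 228.9878701]
```

View pics/s43.png

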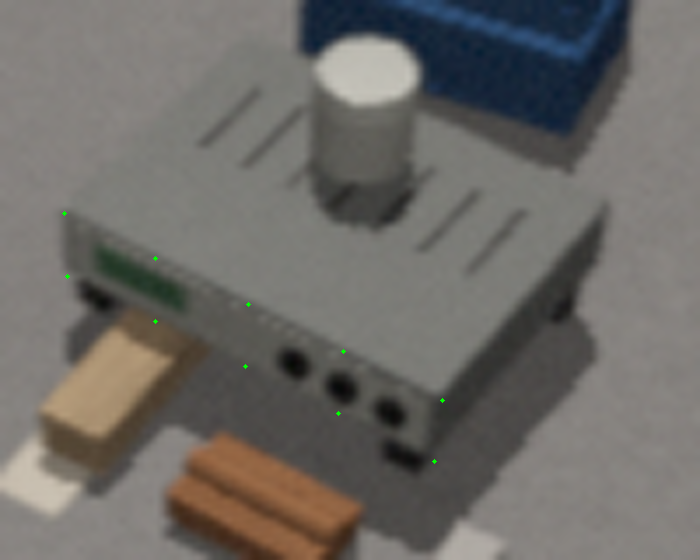

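```bash
python3 - <<'E'
from cell import env
print(env.close_job())
E
```

```text
the job is handed in; nothing more can be done
None
```

The job is done as asked and handed in at about 44 s. I don't know the verdict, and the packer sits slightly off the tape line.

**What I did:** I levered the front edge up with the bar over the fulcrum and tucked the handle under the hook. I slid the middle plywood packer under the edge, then swung the bar free and let the supply down onto the packer. The bar now lies flat on the bench at about x = 638, clear of the supply, block and hook.

**Last checks that looked good:**
- The supply stands about level on the packer and is back within about 2–3 mm of where it started.
- About 37 mm of the packer is under the edge, roughly a third of its length.
- The tin, jar and toolbox look undisturbed, and the gripper is touching nothing.

**What was off:**
- **Supply swivel:** the swing to the hook dragged the raised front about 11 mm sideways. Swinging the bar back out undid this.
- **Packer offset:** because of that swivel I set the packer about 5–6 mm to the fulcrum side of the tape line, within about 1.5° of parallel, to clear the front foot.
- **Hook contact:** on pulling the bar back, a finger touched the hook with about 12 N, so I backed off.
- **Bar drop:** at release I let the bar's handle drop about 9 mm onto the bench.
- **Level reading:** in the last scene overlay the right end of the lower edge read up to 4 mm higher than predicted. The other points fitted, so I took it as blur.

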